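# Shim up, load and close a bench parts feeder

## Robot

A 7-joint arm with a two-finger parallel gripper is mounted at the origin on the work surface. World frame = base frame: x ahead of the robot, y to its left, z up, the work surface at z = 0. Lengths are in mm, angles in rad, forces in N, time in s.
With the tool pointing down it reaches from about 425 to 1025 mm from the base axis. Payload 3.6 kg.
Tool frame: the origin (TCP) lies at the very end of the fingers, on their centre line; the grasp point (between the pads) lies ctrl.tcp_to_grasp behind it (ctrl.tcp_to_grasp is the distance from the TCP to the grasp point, in mm); z points along the fingers, y is the line along which they close (so a half turn about z gives the same grasp; the last joint's range is limited). The gripper opens to 85 mm and grips with 20 to 120 N. Pads are 22 mm wide; open, the fingers measure 114 mm over their backs; the gripper's body (76 mm by 85 mm) begins 54 mm behind the grasp point. The pads swing forward as they close: fully open they stand 13 mm farther back than shut.
Start: joints at [-1.405, 0.591, 0.048, 1.609, -0.033, 0.943, -0.034], TCP at [186.238, 700.675, 231.302] pointing down, gripper open.
Joint ranges: [-2.69, 2.69], [-0.47, 2.24], [-1.27, 1.36], [0.19, 2.51], [-1.53, 4.68], [0.08, 2.07], [-3.09, 3.09]. Speed limits (rad/s): [2.57, 2.57, 3.14, 3.14, 3.14, 3.14, 3.14].

## Interface

Orientations are given as a unit quaternion [w, x, y, z].
In Python, from plant import ctrl gives the robot as it stands.
- The arm moves only by the tool servo_tool, never from a script. Its argument "increments" is a list of rows, each an object of numbers: "tx", "ty", "tz": the shift along the tool's x, y, z as a fraction of full scale; "wx", "wy", "wz": the turn, a rotation vector about the tool's x, y, z as a fraction of full scale; "claw": the closure, from -1 (fully open) to 1 (shut). A call has 1 to 5 rows; each row shifts and turns the commanded pose from where the row before left it, along the tool's axes as they then stand; what a row does not reach is not made up. Full scale, the value 1, is 20 cm for a shift and 90 degrees for a turn. A row lasts 1/8 s, in which the tool goes at most 62.5 mm and 10.7 degrees, less where a joint would pass 70% of its speed; a pose out of reach is approached as far as the arm can. A call with a number of a shift or a turn outside -1 to 1 is refused whole. A call with a gripper value outside its range is refused whole. The fingers move at their own pace and stop on an object; the grip force is fixed at half the most. Time passes only in rows, so rows that do not move let the fingers close. It gives the time, the measured TCP pose, the force, the opening and the grip force at its end, in the units of the state.
- ctrl.observe(): the state, without advancing time (a new reading comes with each control period).
- ctrl.grab_frame(name): name is "scene" or "side" or "wrist"; returns a dict with "color" (420x560x3 uint8, red, green, blue), "depth" (420x560 float32, mm along the optical axis (not along the pixel's ray), 0 where there is no reading), "mtx" (3x3 intrinsics, pixels), "k1" (the pictures are not rectified: a ray, as slopes to the right and down, at radius r is drawn at 1 + k1 r^2 times it, then the intrinsics apply), "R" (3x3) and "t" (3): a world point X has camera coordinates R X + t; the wrist camera has in their place "tool_from_camera" (4x4, takes a point from camera to tool coordinates, whose origin is the TCP and whose axes are the flange's). Camera axes: x right, y down, z forward; pixel columns grow to the right and rows downward; lengths in mm; the calibration is good to about 2 mm. A picture is of the moment at which its call begins: read the wrist's pose just before it.
- ctrl.job_done(): hands the job in; it is judged then, once.
The state is a dict: "time": time; "q": joint angles; "dq": joint speeds; "joint_torque": joint torques, N m; "tcp_pos": TCP position; "tool_rot": TCP orientation; "ft_force": force on the tool from outside, world axes, zero at the start; "torque": the same for the moment, N m; "grip_width": finger opening in mm; "finger_force": force on a finger pad.
Only numpy, scipy, OpenCV 4.12 (cv2) and the standard library are available. Lean on these libraries where they do the work, as an engineer would, in place of code of your own. Each camera call takes 0.05 s, during which the arm holds its last target. There are 200 camera calls.

## Task

Set up the parts feeder: lever the free edge of its deck up with the pry bar over the fulcrum block, slip the shim's tongue under the raised edge on the flat beside the pry slot, then take the bar out so that the deck rests on the shim and lay it back on the bench clear of the feeder. Then put all the loose brass blocks in the chute, tip the chute so that they slide into the hopper, and set it flat on the bench again clear of the feeder. Finally press the lid into the hopper until it is fully home and level, and leave the other things on the bench alone.

Things in the scene. Friction and masses are not known exactly. Their poses are not given: they have to be found in the camera images.
- feeder: Fixed grey base, 160 x 240 mm, top 10 mm above the bench. Origin at bench level under the deck's middle; x along the hinge, y from the deck's free edge (y = -80 mm) to the hinge (y = +80); base reaches y = -150. Pry slot: cut away to the bench at x = -60 to -10 mm, y = -150 to -45; the fulcrum block stands in it.
- deck: Heavy aluminium deck (about 2 kg) 160 x 158 x 20 mm with the round hopper on it; swings up freely to 0.25 rad, falls back if not held. Origin on the hinge line (feeder y = +80 mm) at underside height, axes as the feeder's at rest; free edge at its own y = -160. At rest the underside is level, 19 mm above the bench, 9 mm above the base. 0.05 rad up is enough for the shim.
- fulcrum_top (a point): Middle of the rounded top ridge (radius 7 mm, 40 mm long along feeder x) of the fixed steel fulcrum block, 21 mm above the bench, 38 mm out from the deck's free edge, at feeder x = -35 mm, y = -118 mm. Axes as the feeder's.
- shim_spot (a point): On the base top, 10 mm above the bench, right below the deck's free edge at feeder x = +35 mm, y = -80 mm; axes as the feeder's. The shim goes in here along +y, flat on the base, until its tongue reaches about 40 mm under the deck, tab outside.
- hopper_rim (a point): Centre of the hopper's mouth at rim height (127 mm above the bench with the deck down), z along the hopper's axis. Hopper 76 mm wide outside, 68 inside, 86 deep. 4 mm below the rim sits a black rubber collar (hole 54 mm, 6 mm thick), a tight sliding fit: the lid must push it 5 mm down with 5 to 8 N; it stays where pushed.
- bar: Steel pry bar, 300 mm, 0.68 kg, along its own x, toe to +x; origin under its centre of mass, z up. Handle x = -116 to +54 mm, 22 wide, 16 high (z 0 to 16); neck to +144, 18 wide, 8 thick; toe to +184, 18 wide, 5 thick; all centred on z = 8 mm. With the handle's end down on the bench and the toe under the deck it lifts the edge about 12 mm, and its weight then holds the deck up.
- bar_toe (a point): Tip of the pry bar's toe, on its axis (bar x = +184 mm, z = 8 mm). It fits with the tip about 12 mm in under the deck's free edge and the neck at bar x = +134 mm on the fulcrum; to go in under the deck at rest the toe must point down by about 0.36 rad.
- shim: Loose steel shim, 0.18 kg: a flat plate 74 x 30 x 13 mm (own x = -12 to +62 mm) with an upright grip tab 24 mm (x) by 14 mm (y), centred on the origin, up to 48 mm high. Origin under the middle of the tab; the tongue points to +x and is the part that goes under the deck. Gripped by the tab across y.
- shim_tip (a point): Middle of the underside of the end of the shim's tongue (shim x = +62 mm).
- chute: Aluminium chute, a channel 160 mm long (own x), 40 wide, 18 high, walls 4 mm, 0.16 kg. Origin centre of the underside; closed at -x, open mouth at +x. Inside 32 mm wide, polished floor 4 mm above the underside: blocks start to slide at 0.15 to 0.25 rad and run well at 0.6 rad. Can be gripped from above across its outer walls.
- chute_mouth (a point): Middle of the chute's floor at the open mouth (chute x = +80 mm, z = 4 mm).
- lid: Black round lid, 0.09 kg. Origin centre of the plug's underside: plug 62 mm wide (59 at the foot), 9 high; disc 84 wide from 9 to 15 mm; knob 24 wide from 15 to 37 mm above the origin. Laid in the mouth it stops on the collar 4 mm in; fully home the disc meets the rim and the origin is 9 mm below hopper_rim.
- slug1: Loose brass block, 22 x 16 x 16 mm (own x, y, z), 45 g, origin centre of the underside. Two to four such blocks are present.
- slug2: Loose brass block, 22 x 16 x 16 mm (own x, y, z), 45 g, origin centre of the underside. Two to four such blocks are present.
- slug3: Loose brass block, 22 x 16 x 16 mm (own x, y, z), 45 g, origin centre of the underside. Two to four such blocks are present.
- slug4: Loose brass block, 22 x 16 x 16 mm (own x, y, z), 45 g, origin centre of the underside. Two to four such blocks are present.
- oil_jar: Bystander: amber glass jar, 48 mm wide, 70 mm high, origin under its centre.
- gauge: Bystander: round steel dial gauge lying flat, 54 mm wide, 14 mm high, a 30 mm stem; origin under its centre.
- oilstone: Bystander: dark oilstone block, 140 x 45 x 28 mm, origin under its centre.
- die_block: Bystander: plain steel block, 50 x 40 x 30 mm, origin under its centre.
There are look-alikes about, which are no part of the job. Of the things that look like the chute, the larger one is meant.

How it is judged:
By the outcome, as a careful person would: the job done as asked, in the order asked, and still so for the second after the job is handed in, with the robot touching nothing.
Of slug1, slug2, slug3, slug4 only 2 to 4 are there at a start; the rules pass over those that are not, and their reading is None.
At some moment in a run one of lid, slug1, slug2, slug3, slug4 may be knocked a few centimetres aside while the robot is not near it.
It also fails if it takes over 210 s, if anything falls off the work surface, if the arm or the gripper's body presses on something with over 40 N, if the wrist force passes 120 N, or if a joint passes its speed limit or range.

## Working session

There is one attempt and no reset: what is moved stays moved. The work goes in short steps, Python scripts to look and compute and a tool call to move; the robot and the scene stay as the last step left them, time stands still between calls to the robot, and variables do not carry over. Pictures are saved under pics/ and viewed, at most 14 in all, crops included, and the job is handed in when it is done.

Besides the shell and the picture viewer there is one more tool, called after "Emit:" in YAML: its name, and indented under it one key for each argument. servo_tool: Moves the arm, as the interface text tells. Shift numbers are shares of 20 cm and turn numbers shares of 90 degrees, none past 1 either way. Its arguments: {"type":"object","properties":{"increments":{"type":"array"}},"required":["increments"]}

```bash
ls; mkdir -p pics; python3 - <<'E'
from plant import ctrl
import cv2,numpy as np
s=ctrl.observe(); print(s, ctrl.tcp_to_grasp)
for n in ['scene','side']:
    f=ctrl.grab_frame(n); np.savez(f'{n}.npz',**f); cv2.imwrite(f'pics/{n}0.png',f['color'][:,:,::-1]); print(n,f['mtx'],f['k1'],f['R'],f['t'])
E
```

```text
pics
{'time': 0.0, 'q': array([-1.40449553,  0.59215595,  0.04829159,  1.60983139, -0.03328292,
        0.94269564, -0.03373245]), 'dq': array([ 0.00104961, -0.00105753, -0.00034888, -0.00024501, -0.00089428,
        0.00032045,  0.00048017]), 'joint_torque': array([ 4.38656480e-04, -5.48698139e+01,  1.54641453e+00, -1.98123819e+01,
        9.26764595e-03,  8.67977418e-03,  1.10080427e-05]), 'tcp_pos': array([186.02302616, 699.86791046, 230.110787  ]), 'tool_rot': array([-7.85246107e-05,  1.29503193e-01,  9.91578346e-01, -1.14031817e-03]), 'ft_force': array([ 0.25031152, -0.6761031 ,  0.32416781]), 'torque': array([-0.00906404,  0.02735314,  0.02030741]), 'finger_force': 0.0, 'grip_width': 85.70085170924159} 18.700000000000003
scene [[480.97243536   0.         281.79390077]
 [  0.         480.97243536 203.87933174]
 [  0.           0.           1.        ]] -0.09464883676570092 [[-0.06312561  0.99782338 -0.01907   ]
 [ 0.66774019  0.02802697 -0.74386661]
 [-0.74171301 -0.05969084 -0.66805599]] [  71.12765405 -316.56803589 1748.10077853]
side [[472.06632532   0.         280.94471181]
 [  0.         472.06632532 207.73912402]
 [  0.           0.           1.        ]] -0.1367969606695292 [[ 0.86121352 -0.50771665 -0.02313157]
 [-0.26460467 -0.40904737 -0.87330672]
 [ 0.43393045  0.75822427 -0.48662132]] [-542.37690533  220.71181367  975.60018731]
```

View pics/scene0.png

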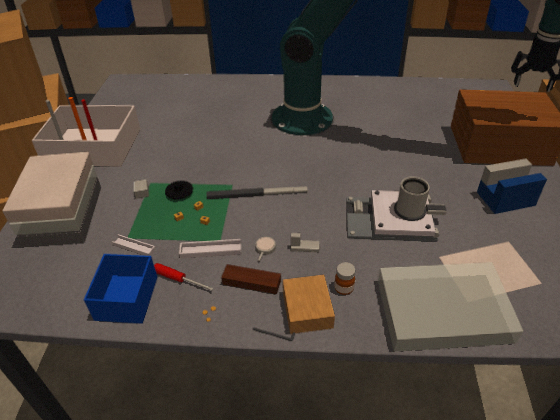

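View pics/side0.png

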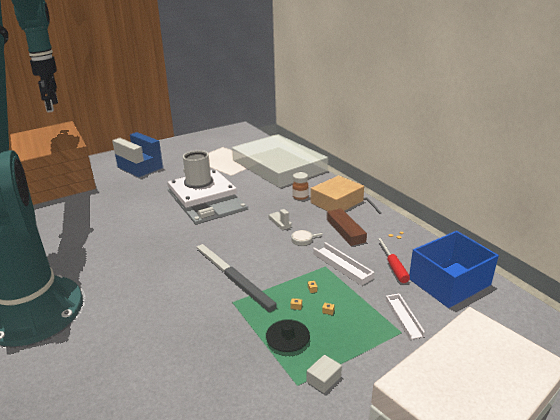

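The scene picture shows these items (pixels as column, row):
- **Bar:** (258,192), dark handle on the left, toe on the right at (307,189).
- **Feeder:** (390,212), with the free edge and fulcrum on the left at (358,205).
- **Shim:** (304,244), with its tab on the left.
- **Chute:** candidates are (210,248), which is larger, and (133,244), which is smaller.
- **Blocks:** (179,216), (198,205) and (204,220) on the mat. The tiny yellow bits at (209,312) are look-alikes.
- **Lid:** (180,190). The other round thing, at (265,245), is the gauge.
- **Bystanders:** jar (345,278), oilstone (251,279), die block (140,188).

Choices by description are chute (210,248) and lid (180,190).

```bash
cat > h.py <<'E'
import numpy as np, cv2
from scipy.spatial.transform import Rotation as Ro
from plant import ctrl
def R_of(q): return Ro.from_quat([q[1],q[2],q[3],q[0]]).as_matrix()
def grab(n):
    s=ctrl.observe(); f=dict(ctrl.grab_frame(n))
    if n=='wrist':
        T=np.eye(4); T[:3,:3]=R_of(s['tool_rot']); T[:3,3]=s['tcp_pos']
        W=T@np.array(f['tool_from_camera']); f['R']=W[:3,:3].T; f['t']=-W[:3,:3].T@W[:3,3]
    return f
def slopes(f,uv):
    uv=np.asarray(uv,float).reshape(-1,1,2)
    return cv2.undistortPoints(uv,f['mtx'],np.array([float(f['k1']),0,0,0])).reshape(-1,2)
def lift(f,uv,z=None):
    "pixels -> world, by depth, or on the plane of height z"
    uv=np.asarray(uv,float).reshape(-1,2); s=slopes(f,uv)
    d=np.c_[s,np.ones(len(s))]; c=-f['R'].T@f['t']; D=d@f['R']
    if z is None: k=f['depth'][uv[:,1].round().astype(int),uv[:,0].round().astype(int)]
    else: k=(z-c[2])/D[:,2]
    return c+D*k[:,None]
def proj(f,X):
    X=np.asarray(X,float).reshape(-1,3)
    return cv2.projectPoints(X,cv2.Rodrigues(f['R'])[0],f['t'],f['mtx'],np.array([float(f['k1']),0,0,0]))[0].reshape(-1,2)
def cloud(f):
    v,u=np.mgrid[:420,:560]; P=lift(f,np.c_[u.ravel(),v.ravel()]).reshape(420,560,3)
    P[f['depth']<=0]=np.nan; return P
def move(p,R=None):
    "shift in tool axes (fraction) and turn (fraction) from the measured pose to target"
    s=ctrl.observe(); R0=R_of(s['tool_rot']); d=R0.T@(np.asarray(p)-s['tcp_pos'])
    w=np.zeros(3) if R is None else Ro.from_matrix(R0.T@R).as_rotvec()
    return np.round(d/200,3),np.round(w/(np.pi/2),4)
def tool(yaw,pitch=0,h=(0,0)):
    pass
E
python3 - <<'E'
from h import *
f=dict(np.load('scene.npz'))
pts=dict(bar_h=(209,195),bar_m=(262,192),bar_t=(306,189),lid=(180,186),s1=(179,215),s2=(198,204),s3=(204,219),chL=(182,249),chR=(240,248),tab=(296,240),plate=(312,247),hop=(413,184),ful=(358,205),deck=(380,225),shad=(437,209),die=(140,186),gauge=(265,243),jar=(345,267))
for k,v in pts.items(): print(k,lift(f,v)[0].round(0))
s=ctrl.observe();print(ctrl.grab_frame('wrist')['tool_from_camera'])
c=cv2.resize(f['color'][150:330,100:460,::-1],(800,400),interpolation=cv2.INTER_CUBIC); cv2.imwrite('pics/crop1.png',c)
E
```

```text
bar_h [ 463. -256.   15.]
bar_m [ 439. -102.   12.]
bar_t [416.  27.   9.]
lid [ 445. -345.   32.]
s1 [ 549. -327.   13.]
s2 [ 507. -280.   19.]
s3 [ 564. -252.   14.]
chL [ 669. -294.    3.]
chR [ 658. -140.    3.]
tab [651.   7.  34.]
plate [652.  49.  10.]
hop [495. 318. 103.]
ful [493. 177.  19.]
deck [595. 227.  42.]
shad [533. 387.  49.]
die [ 442. -469.   26.]
gauge [647. -74.  14.]
jar [767. 127.  68.]
[[ 7.57846099e-04 -9.45869531e-01 -3.24546232e-01  8.31711906e+01]
 [ 9.99999540e-01  5.25773363e-04  8.02760041e-04  2.00084752e-01]
 [-5.88668499e-04 -3.24546691e-01  9.45869493e-01 -1.42432606e+02]
 [ 0.00000000e+00  0.00000000e+00  0.00000000e+00  1.00000000e+00]]
```

View pics/crop1.png

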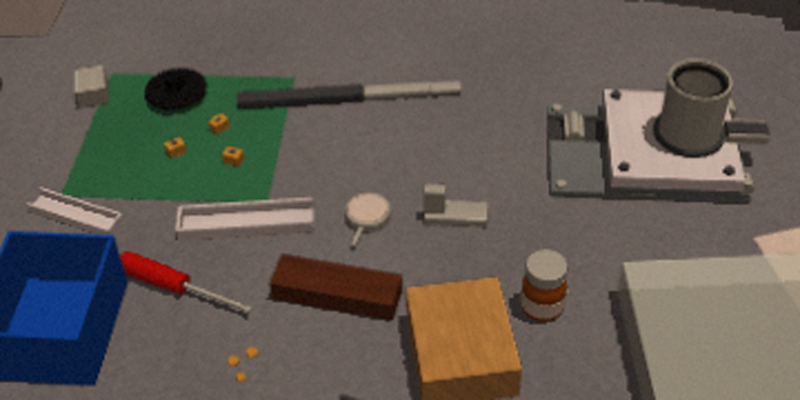

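The crop shows three blocks on the mat. The chute at crop (245,215) is closed on the left and open on the right, the shim's tab is at (433,197), and the fulcrum is at (572,125). Next I'll plan the move to survey the feeder.

```bash
sed -i '/^def tool/,$d' h.py; cat >> h.py <<'E'
D=np.array([[0,1,0],[1,0,0],[0,0,-1.]])   # tool x=+y, y=+x, pointing down
def tool(yaw=0,pitch=0):
    "yaw about world z from D; then pitch>0 dips the tool's +x side"
    return Ro.from_euler('z',yaw).as_matrix()@D@Ro.from_euler('y',-pitch).as_matrix()
def plan(p,R=None,n=None,start=None,claw=None):
    s=ctrl.observe(); 
    P0,R0=(s['tcp_pos'],R_of(s['tool_rot'])) if start is None else start
    p=np.asarray(p,float); R=R0 if R is None else R
    w=Ro.from_matrix(R0.T@R).as_rotvec(); d=p-P0
    m=max(1,int(np.ceil(max(np.linalg.norm(d)/55,np.linalg.norm(w)/.17)))); n=n or m
    Rk=R0; print('to',p.round(1),'dist',np.linalg.norm(d).round(1),'n',n)
    out=[]
    for k in range(n):
        a=Rk.T@d/n/200; b=w/n/(np.pi/2); Rk=Rk@Ro.from_rotvec(w/n).as_matrix()
        r={k:float(round(v,3)) for k,v in zip(['tx','ty','tz','wx','wy','wz'],list(a)+list(b)) if abs(v)>4e-4}
        out.append(r)
    import json
    if n>1 and np.linalg.norm(w)<1e-3: print(n,'x',json.dumps(out[0]))
    else:
        for r in out: print(json.dumps(r))
    return p,R
E
python3 - <<'E'
from h import *
plan([500,280,330],tool())
E
```

```text
to [500. 280. 330.] dist 533.8 n 10
{"tx": -0.206, "ty": -0.163, "tz": -0.049, "wz": 0.083}
{"tx": -0.225, "ty": -0.134, "tz": -0.05, "wz": 0.083}
{"tx": -0.241, "ty": -0.104, "tz": -0.05, "wz": 0.083}
{"tx": -0.252, "ty": -0.071, "tz": -0.05, "wz": 0.083}
{"tx": -0.259, "ty": -0.038, "tz": -0.05, "wz": 0.083}
{"tx": -0.262, "ty": -0.004, "tz": -0.05, "wz": 0.083}
{"tx": -0.26, "ty": 0.031, "tz": -0.05, "wz": 0.083}
{"tx": -0.254, "ty": 0.064, "tz": -0.05, "wz": 0.083}
{"tx": -0.244, "ty": 0.097, "tz": -0.05, "wz": 0.083}
{"tx": -0.229, "ty": 0.128, "tz": -0.05, "wz": 0.083}
```

Emit:
servo_tool:
  increments:
    - {"tx": -0.206,"ty": -0.163,"tz": -0.05,"wz": 0.083}
    - {"tx": -0.225,"ty": -0.134,"tz": -0.05,"wz": 0.083}
    - {"tx": -0.241,"ty": -0.104,"tz": -0.05,"wz": 0.083}
    - {"tx": -0.252,"ty": -0.071,"tz": -0.05,"wz": 0.083}
    - {"tx": -0.259,"ty": -0.038,"tz": -0.05,"wz": 0.083}

```text
invalid input at $.increments[0]: expected keys tx, ty, tz, wx, wy, wz, claw
```

Emit:
servo_tool:
  increments:
    - {"tx": -0.262,"ty": -0.004,"tz": -0.05,"wz": 0.083}
    - {"tx": -0.26,"ty": 0.031,"tz": -0.05,"wz": 0.083}
    - {"tx": -0.254,"ty": 0.064,"tz": -0.05,"wz": 0.083}
    - {"tx": -0.244,"ty": 0.097,"tz": -0.05,"wz": 0.083}
    - {"tx": -0.229,"ty": 0.128,"tz": -0.05,"wz": 0.083}

```text
invalid input at $.increments[0]: expected keys tx, ty, tz, wx, wy, wz, claw
```

Emit:
servo_tool:
  increments:
    - {}
    - {}

```text
invalid input at $.increments[0]: expected keys tx, ty, tz, wx, wy, wz, claw
```

```bash
python3 - <<'E'
from h import *
f=grab('wrist'); np.savez('w1.npz',**f); cv2.imwrite('pics/w1.png',f['color'][:,:,::-1]); s=ctrl.observe(); print(s['time'],s['tcp_pos'],R_of(s['tool_rot']).round(3),s['q'])
plan([520,-100,370])
E
```

```text
0.2 [186.11886486 700.18024919 230.56877434] [[-0.966  0.257 -0.   ]
 [ 0.257  0.966 -0.001]
 [-0.    -0.001 -1.   ]] [-1.40448328  0.59179015  0.04834452  1.60931658 -0.0333094   0.94268584
 -0.03369005]
to [ 520. -100.  370.] dist 878.2 n 16
16 x {"tx": -0.165, "ty": -0.215, "tz": -0.043}
```

View pics/w1.png

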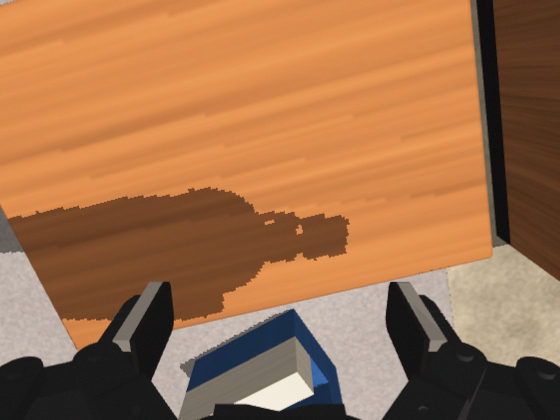

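The frame shows the wooden crate below the start pose, because the move was refused. Every row needs all its keys.

Emit:
servo_tool:
  increments:
    - {"tx": -0.206,"ty": -0.163,"tz": -0.05,"wx": 0,"wy": 0,"wz": 0.083,"claw": -1}
    - {"tx": -0.225,"ty": -0.134,"tz": -0.05,"wx": 0,"wy": 0,"wz": 0.083,"claw": -1}
    - {"tx": -0.241,"ty": -0.104,"tz": -0.05,"wx": 0,"wy": 0,"wz": 0.083,"claw": -1}
    - {"tx": -0.252,"ty": -0.071,"tz": -0.05,"wx": 0,"wy": 0,"wz": 0.083,"claw": -1}
    - {"tx": -0.259,"ty": -0.038,"tz": -0.05,"wx": 0,"wy": 0,"wz": 0.083,"claw": -1}

```text
time: 0.82
tcp_pos: [344.3, 489.4, 281.6]
tool_rot: [0.0, 0.442, 0.897, 0.0]
ft_force: [1.1, -0.1, 0.3]
grip_width: 85.2
finger_force: 0.0
```

Emit:
servo_tool:
  increments:
    - {"tx": -0.262,"ty": 0,"tz": -0.05,"wx": 0,"wy": 0,"wz": 0.083,"claw": -1}
    - {"tx": -0.26,"ty": 0.031,"tz": -0.05,"wx": 0,"wy": 0,"wz": 0.083,"claw": -1}
    - {"tx": -0.254,"ty": 0.064,"tz": -0.05,"wx": 0,"wy": 0,"wz": 0.083,"claw": -1}
    - {"tx": -0.244,"ty": 0.097,"tz": -0.05,"wx": 0,"wy": 0,"wz": 0.083,"claw": -1}
    - {"tx": -0.229,"ty": 0.128,"tz": -0.05,"wx": 0,"wy": 0,"wz": 0.083,"claw": -1}

```text
time: 1.45
tcp_pos: [502.6, 280.7, 331.7]
tool_rot: [-0.0, 0.706, 0.708, 0.0]
ft_force: [0.8, 0.5, -0.5]
grip_width: 85.6
finger_force: 0.0
```

Emit:
servo_tool:
  increments:
    - {"tx": 0,"ty": 0,"tz": 0,"wx": 0,"wy": 0,"wz": 0,"claw": -1}
    - {"tx": 0,"ty": 0,"tz": 0,"wx": 0,"wy": 0,"wz": 0,"claw": -1}

```text
time: 1.7
tcp_pos: [501.5, 282.5, 331.1]
tool_rot: [-0.0, 0.704, 0.71, -0.0]
ft_force: [0.7, -0.0, 0.2]
grip_width: 85.4
finger_force: 0.0
```

```bash
python3 - <<'E'
import re
t=open('h.py').read()
t=t.replace("if abs(v)>4e-4}","}; r['claw']=claw")
open('h.py','w').write(t)
E
python3 - <<'E'
from h import *
f=grab('wrist'); np.savez('w1.npz',**f); cv2.imwrite('pics/w1b.png',f['color'][:,:,::-1]); s=ctrl.observe(); print(s['time'],s['tcp_pos'],R_of(s['tool_rot']).round(3),s['q'])
plan([520,-100,370])
E
```

```text
1.75 [500.92337879 283.33760833 330.86271548] [[-0.01   1.    -0.001]
 [ 1.     0.01   0.   ]
 [ 0.    -0.001 -1.   ]] [-0.96045318  0.32177399  0.48084505  1.85892234 -0.17543034  1.00328897
 -0.3961961 ]
to [ 520. -100.  370.] dist 385.8 n 8
8 x {"tx": -0.24, "ty": 0.01, "tz": -0.025, "wx": 0.0, "wy": 0.0, "wz": 0.0, "claw": null}
```

View pics/w1b.png

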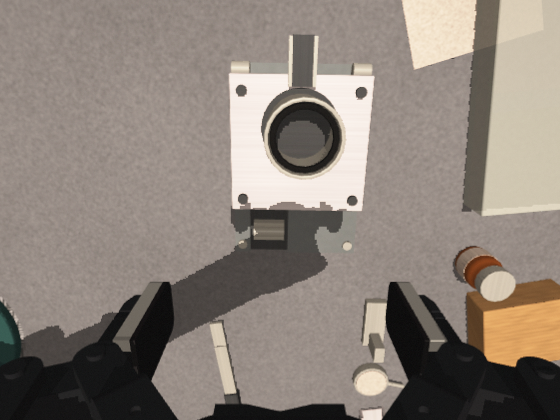

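The wrist view shows the whole feeder. The deck corners are at (230,73), (373,75), (362,210) and (233,209), the hopper mouth is at (303,137), and the fulcrum sits in the slot at (268,231). The bar toe is at (217,323) and the shim at (375,325). I'll measure the feeder.

```bash
cat >> h.py <<'E'
def rect(P,m):
    p=P[m][:,:2].astype(np.float32); p=p[~np.isnan(p).any(1)]
    (c,wh,a)=cv2.minAreaRect(p); return np.array(c),np.array(wh),a
E
python3 - <<'E'
from h import *
f=dict(np.load('w1.npz')); P=cloud(f)
m=np.zeros((420,560),bool); m[60:225,215:390]=1
z=P[...,2]; print('deck z',np.nanmedian(P[180:200,260:340,2]),'bench',np.nanmedian(P[150:200,100:180,2]))
d=(m&(abs(z-np.nanmedian(P[180:200,260:340,2]))<4)).astype(np.uint8)
d=cv2.morphologyEx(d,cv2.MORPH_OPEN,np.ones((5,5)))>0
print('deck rect',rect(P,d))
k=lift(f,[(230,73),(373,75),(362,210),(233,209)],39); print(k.round(1)); 
h=m&(z>115); print('rim rect',rect(P,h),np.nanmedian(z[h]),'minmaxz',np.nanpercentile(z[h],[5,95]))
b=np.zeros_like(m); b[205:260,225:365]=1
b&=(z>14)&(z<26); b=cv2.morphologyEx(b.astype(np.uint8),cv2.MORPH_OPEN,np.ones((3,3)))>0; print('fulc',rect(P,b),np.nanpercentile(z[b],90),b.sum())
fc=lift(f,[(268,231)]);print(fc, 'screws',lift(f,[(242,245),(347,246)],10),'base',np.nanmedian(P[222:235,300:320,2]))
E
```

```text
deck z 38.81144553425514 bench -0.03423577653148868
deck rect (array([524.859375  , 292.14309692]), array([158.24963379, 160.2585907 ]), 89.53753662109375)
[[447.4 371.4  39. ]
 [603.2 370.7  39. ]
 [603.6 214.8  39. ]
 [445.8 214.6  39. ]]
rim rect (array([524.84576416, 313.30130005]), array([74.58605194, 75.20484924]), 0.44159138202667236) 123.34198446528899 minmaxz [119.69424261 127.59700065]
fulc (array([488.46707153, 176.00488281]), array([38.17657089, 23.76876259]), 0.4838382303714752) 21.175437471938437 385
[[487.98539222 178.13356718  20.15251166]] screws [[452.58264196 153.19634887  10.        ]
 [594.26582442 153.00234755  10.        ]] base 9.765847992102437
```

Emit:
servo_tool:
  increments:
    - {"tx": -0.24,"ty": 0,"tz": -0.01,"wx": 0,"wy": 0,"wz": 0,"claw": -1}
    - {"tx": -0.24,"ty": 0,"tz": -0.01,"wx": 0,"wy": 0,"wz": 0,"claw": -1}
    - {"tx": -0.24,"ty": 0,"tz": -0.01,"wx": 0,"wy": 0,"wz": 0,"claw": -1}
    - {"tx": -0.24,"ty": 0,"tz": -0.01,"wx": 0,"wy": 0,"wz": 0,"claw": -1}
    - {"tx": -0.24,"ty": 0,"tz": -0.01,"wx": 0,"wy": 0,"wz": 0,"claw": -1}

```text
time: 2.38
tcp_pos: [503.2, 42.8, 341.1]
tool_rot: [-0.0, 0.703, 0.711, 0.0]
ft_force: [0.0, -0.6, 0.5]
grip_width: 85.3
finger_force: 0.0
```

Emit:
servo_tool:
  increments:
    - {"tx": -0.24,"ty": 0,"tz": 0,"wx": 0,"wy": 0,"wz": 0,"claw": -1}
    - {"tx": -0.24,"ty": 0,"tz": 0,"wx": 0,"wy": 0,"wz": 0,"claw": -1}
    - {"tx": 0,"ty": 0,"tz": 0,"wx": 0,"wy": 0,"wz": 0,"claw": -1}
    - {"tx": 0,"ty": 0,"tz": 0,"wx": 0,"wy": 0,"wz": 0,"claw": -1}

```text
time: 2.88
tcp_pos: [504.4, -51.9, 341.0]
tool_rot: [-0.001, 0.704, 0.711, 0.0]
ft_force: [-0.1, 0.9, -0.3]
grip_width: 85.5
finger_force: 0.0
```

```bash
python3 - <<'E'
from h import *
f=grab('wrist'); np.savez('w2.npz',**f); cv2.imwrite('pics/w2.png',f['color'][:,:,::-1]); s=ctrl.observe(); print(s['time'],s['tcp_pos'])
E
```

```text
2.925 [504.47365418 -51.43624594 340.92596129]
```

View pics/w2.png

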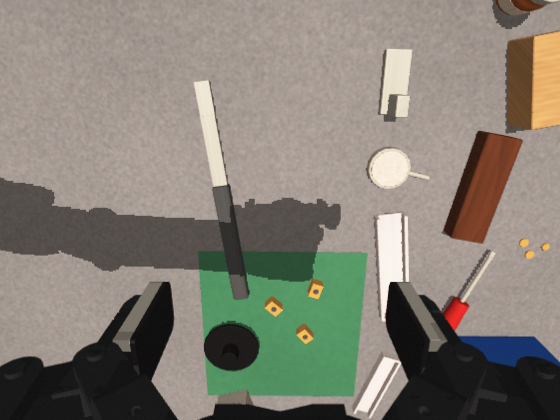

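This view shows:
- **Bar:** handle end at (240,297), toe at (203,84).
- **Shim:** plate (382–412, 50–118), with the tab at (400,105).
- **Chute:** (390,265), partly hidden by a finger.
- **Blocks:** (274,308), (316,290) and (305,335).
- **Lid:** (231,347).

I'll measure the bar and shim.

```bash
cat >> h.py <<'E'
FO=np.array([524.9,293.1]); FY=-0.006      # feeder origin and yaw in the world
def F(x,y,z):
    c,s=np.cos(FY),np.sin(FY); return np.array([FO[0]+c*x-s*y,FO[1]+s*x+c*y,z])
def pca(p):
    c=p.mean(0); u=np.linalg.svd(p-c,full_matrices=False)[2][0]; return c,u*np.sign(u[1])
E
python3 - <<'E'
from h import *
f=dict(np.load('w2.npz')); P=cloud(f); z=P[...,2]
def box(u0,u1,v0,v1,z0,z1):
    m=np.zeros((420,560),bool); m[v0:v1,u0:u1]=1; m&=(z>z0)&(z<z1)
    return cv2.morphologyEx(m.astype(np.uint8),cv2.MORPH_OPEN,np.ones((3,3)))>0
b=box(185,260,70,310,5,25); p=P[b][:,:2]; c,u=pca(p); t=(p-c)@u
print('bar axis az',np.degrees(np.arctan2(u[1],u[0])),'ends',c+u*t.min(),c+u*t.max(),np.ptp(t))
for n,bx in dict(handle=(210,250,200,300),neck=(200,240,90,175)).items():
    m=box(*bx,5,25); print(n,rect(P,m),np.nanmedian(z[m]))
c,u=pca(P[box(210,250,200,300,5,25)][:,:2]); print('handle az',np.degrees(np.arctan2(u[1],u[0])),c)
print('shim plate',rect(P,box(370,420,45,95,6,20)),np.nanmedian(z[box(370,420,45,95,6,20)]))
m=box(370,425,80,125,40,55); print('tab',rect(P,m),np.nanmedian(z[m]),P[m].mean(0))
m=box(360,415,200,320,3,25);print('chute',rect(P,m)); 
E
```

```text
bar axis az 98.21840891437407 ends [ 453.30086716 -268.53144656] [410.45442497  28.12705537] 299.73669173517317
handle (array([ 441.38806152, -193.23703003]), array([ 22.76110268, 152.46929932]), 8.290738105773926) 15.613773914340612
neck (array([418.94436646, -34.04203033]), array([ 18.55467224, 105.5946579 ]), 7.902719974517822) 11.487219071986175
handle az 98.0830700624723 [ 441.8600837  -189.38883142]
shim plate (array([642.35931396,  40.86787796]), array([30.8303299 , 50.18495178]), 0.5668864250183105) 12.718950118597462
tab (array([641.93127441,   4.07337093]), array([14.2903223 , 24.12537956]), 0.2215416431427002) 47.57998054463718 [641.24816958   4.36196861  47.30509721]
chute (array([ 665.5357666, -219.0884552]), array([ 40.69169235, 160.4914856 ]), 7.890629768371582)
```

```bash
python3 - <<'E'
from h import *
a=plan([439,-168.5,45],tool(.142))
plan([439,-168.5,3],tool(.142),start=a)
E
```

```text
to [ 439.  -168.5   45. ] dist 324.9 n 6
{"tx": -0.097, "ty": -0.055, "tz": 0.247, "wx": -0.0, "wy": -0.0, "wz": -0.014, "claw": null}
{"tx": -0.096, "ty": -0.058, "tz": 0.247, "wx": -0.0, "wy": -0.0, "wz": -0.014, "claw": null}
{"tx": -0.095, "ty": -0.06, "tz": 0.247, "wx": -0.0, "wy": -0.0, "wz": -0.014, "claw": null}
{"tx": -0.093, "ty": -0.062, "tz": 0.247, "wx": -0.0, "wy": -0.0, "wz": -0.014, "claw": null}
{"tx": -0.092, "ty": -0.064, "tz": 0.247, "wx": -0.0, "wy": -0.0, "wz": -0.014, "claw": null}
{"tx": -0.09, "ty": -0.066, "tz": 0.247, "wx": -0.0, "wy": -0.0, "wz": -0.014, "claw": null}
to [ 439.  -168.5    3. ] dist 42.0 n 1
{"tx": 0.0, "ty": 0.0, "tz": 0.21, "wx": 0.0, "wy": 0.0, "wz": 0.0, "claw": null}
```

Emit:
servo_tool:
  increments:
    - {"tx": -0.097,"ty": -0.055,"tz": 0.247,"wx": 0,"wy": 0,"wz": -0.014,"claw": -1}
    - {"tx": -0.096,"ty": -0.058,"tz": 0.247,"wx": 0,"wy": 0,"wz": -0.014,"claw": -1}
    - {"tx": -0.095,"ty": -0.06,"tz": 0.247,"wx": 0,"wy": 0,"wz": -0.014,"claw": -1}
    - {"tx": -0.093,"ty": -0.062,"tz": 0.247,"wx": 0,"wy": 0,"wz": -0.014,"claw": -1}
    - {"tx": -0.092,"ty": -0.064,"tz": 0.247,"wx": 0,"wy": 0,"wz": -0.014,"claw": -1}

```text
time: 3.55
tcp_pos: [450.4, -149.5, 92.6]
tool_rot: [-0.0, 0.662, 0.749, 0.001]
ft_force: [0.9, 0.2, -0.2]
grip_width: 85.8
finger_force: 0.0
```

Emit:
servo_tool:
  increments:
    - {"tx": -0.09,"ty": -0.066,"tz": 0.247,"wx": 0,"wy": 0,"wz": -0.014,"claw": -1}
    - {"tx": 0,"ty": 0,"tz": 0,"wx": 0,"wy": 0,"wz": 0,"claw": -1}
    - {"tx": 0,"ty": 0,"tz": 0,"wx": 0,"wy": 0,"wz": 0,"claw": -1}
    - {"tx": 0,"ty": 0,"tz": 0,"wx": 0,"wy": 0,"wz": 0,"claw": -1}

```text
time: 4.05
tcp_pos: [440.7, -169.5, 46.4]
tool_rot: [0.001, 0.655, 0.756, 0.001]
ft_force: [0.3, 0.5, -0.4]
grip_width: 85.3
finger_force: 0.0
```

```bash
python3 - <<'E'
from h import *
s=ctrl.observe(); print(s['tcp_pos'],s['tool_rot'])
f=grab('wrist'); P=cloud(f); z=P[...,2]
m=(z>10)&(z<22)&(abs(P[...,0]-437)<40)&(P[...,1]>-160)&(P[...,1]<-110)
m=cv2.morphologyEx(m.astype(np.uint8),cv2.MORPH_OPEN,np.ones((5,5)))>0
c,u=pca(P[m][:,:2]); print('handle here',c,np.degrees(np.arctan2(u[1],u[0])),rect(P,m))
plan([439,-168.5,3],tool(.142))
E
```

```text
[ 440.67194868 -169.53718446   46.43875815] [0.00148535 0.65496352 0.75565837 0.00100327]
handle here [ 432.81852606 -133.81273407] 99.80368257500639 (array([ 432.9352417, -134.9942627]), array([21.99700165, 52.55476761]), 7.898728847503662)
to [ 439.  -168.5    3. ] dist 43.5 n 1
{"tx": 0.007, "ty": -0.007, "tz": 0.217, "wx": 0.002, "wy": 0.001, "wz": 0.0, "claw": null}
```

Emit:
servo_tool:
  increments:
    - {"tx": 0.005,"ty": -0.012,"tz": 0.217,"wx": 0,"wy": 0,"wz": 0,"claw": -1}
    - {"tx": 0,"ty": 0,"tz": 0,"wx": 0,"wy": 0,"wz": 0,"claw": -0.2}
    - {"tx": 0,"ty": 0,"tz": 0,"wx": 0,"wy": 0,"wz": 0,"claw": 1}
    - {"tx": 0,"ty": 0,"tz": 0,"wx": 0,"wy": 0,"wz": 0,"claw": 1}
    - {"tx": 0,"ty": 0,"tz": 0,"wx": 0,"wy": 0,"wz": 0,"claw": 1}

```text
time: 4.72
tcp_pos: [437.0, -170.4, 3.0]
tool_rot: [0.001, 0.656, 0.755, 0.001]
ft_force: [-0.3, 1.2, 7.5]
grip_width: 20.3
finger_force: 59.0
```

Emit:
servo_tool:
  increments:
    - {"tx": 0,"ty": 0,"tz": 0,"wx": 0,"wy": 0,"wz": 0,"claw": 1}
    - {"tx": 0,"ty": 0,"tz": 0,"wx": 0,"wy": 0,"wz": 0,"claw": 1}
    - {"tx": 0,"ty": 0,"tz": 0,"wx": 0,"wy": 0,"wz": 0,"claw": 1}

```text
time: 5.1
tcp_pos: [437.0, -170.4, 2.9]
tool_rot: [0.001, 0.656, 0.755, 0.001]
ft_force: [-0.4, 0.8, 8.7]
grip_width: 20.8
finger_force: 59.0
```

```bash
cat >> h.py <<'E'
G,GZ=-16.7,3.0           # where the TCP sits in the bar's frame
def bar(phi,c,gap=0,fx=-35.,up=0):
    u=np.array([np.cos(phi),-np.sin(phi)]); n=np.array([np.sin(phi),np.cos(phi)])
    T=np.array([-118,14.])+(3+gap+GZ)*n+(G-c)*u
    return F(fx,T[0],T[1]+up),tool(FY,phi)
E
python3 - <<'E'
from h import *
s=ctrl.observe()
a=plan(s['tcp_pos']+[0,0,60]);
b=plan(*bar(.38,190,8),start=a); print(b[1].round(2))
for ph,c,g in [(.38,134,2),(.38,134,0),(-.07,134,0)]: print(bar(ph,c,g)[0])
E
```

```text
to [ 437.  -170.4   62.9] dist 60.0 n 2
2 x {"tx": -0.0, "ty": 0.0, "tz": -0.15, "wx": 0.0, "wy": 0.0, "wz": 0.0, "claw": null}
to [488.1 -11.4 103.7] dist 171.8 n 4
{"tx": 0.188, "ty": 0.091, "tz": -0.051, "wx": 0.005, "wy": -0.06, "wz": 0.023, "claw": null}
{"tx": 0.185, "ty": 0.084, "tz": -0.069, "wx": 0.005, "wy": -0.06, "wz": 0.023, "claw": null}
{"tx": 0.181, "ty": 0.077, "tz": -0.087, "wx": 0.005, "wy": -0.06, "wz": 0.023, "claw": null}
{"tx": 0.174, "ty": 0.07, "tz": -0.104, "wx": 0.005, "wy": -0.06, "wz": 0.023, "claw": null}
[[ 0.01  1.   -0.  ]
 [ 0.93 -0.01 -0.37]
 [-0.37  0.   -0.93]]
[488.3707448   38.33219158  77.32703183]
[488.36629378  37.590364    75.46970255]
[488.28813612  24.56424341   9.44491891]
```

Emit:
servo_tool:
  increments:
    - {"tx": 0,"ty": 0,"tz": -0.1,"wx": 0,"wy": 0,"wz": 0,"claw": 1}
    - {"tx": 0,"ty": 0,"tz": -0.2,"wx": 0,"wy": 0,"wz": 0,"claw": 1}
    - {"tx": 0.094,"ty": 0.046,"tz": -0.026,"wx": 0.0025,"wy": -0.03,"wz": 0.0115,"claw": 1}
    - {"tx": 0.094,"ty": 0.045,"tz": -0.026,"wx": 0.0025,"wy": -0.03,"wz": 0.0115,"claw": 1}
    - {"tx": 0.093,"ty": 0.042,"tz": -0.035,"wx": 0.0025,"wy": -0.03,"wz": 0.0115,"claw": 1}

```text
time: 5.72
tcp_pos: [455.0, -109.2, 76.5]
tool_rot: [0.049, 0.675, 0.734, -0.051]
ft_force: [0.1, -0.1, -7.2]
grip_width: 20.3
finger_force: 61.1
```

Emit:
servo_tool:
  increments:
    - {"tx": 0.092,"ty": 0.042,"tz": -0.035,"wx": 0.0025,"wy": -0.03,"wz": 0.0115,"claw": 1}
    - {"tx": 0.091,"ty": 0.039,"tz": -0.044,"wx": 0.0025,"wy": -0.03,"wz": 0.0115,"claw": 1}
    - {"tx": 0.09,"ty": 0.038,"tz": -0.044,"wx": 0.0025,"wy": -0.03,"wz": 0.0115,"claw": 1}
    - {"tx": 0.087,"ty": 0.035,"tz": -0.052,"wx": 0.0025,"wy": -0.03,"wz": 0.0115,"claw": 1}
    - {"tx": 0.087,"ty": 0.035,"tz": -0.052,"wx": 0.0025,"wy": -0.03,"wz": 0.0115,"claw": 1}

```text
time: 6.35
tcp_pos: [487.9, -9.0, 98.9]
tool_rot: [0.13, 0.697, 0.692, -0.135]
ft_force: [0.3, 0.6, -6.7]
grip_width: 20.3
finger_force: 61.2
```

Emit:
servo_tool:
  increments:
    - {"tx": 0,"ty": 0,"tz": 0,"wx": 0,"wy": 0,"wz": 0,"claw": 1}
    - {"tx": 0,"ty": 0,"tz": 0,"wx": 0,"wy": 0,"wz": 0,"claw": 1}

```text
time: 6.6
tcp_pos: [487.7, -10.4, 98.7]
tool_rot: [0.13, 0.697, 0.692, -0.135]
ft_force: [-0.3, -0.4, -7.0]
grip_width: 20.2
finger_force: 61.2
```

```bash
python3 - <<'E'
from h import *
s=ctrl.observe(); print(s['time'],s['tcp_pos'],s['grip_width'],s['ft_force'])
f=grab('wrist'); np.savez('w3.npz',**f); cv2.imwrite('pics/w3.png',f['color'][:,:,::-1])
plan(*bar(.38,190,8))
T=np.eye(4);T[:3,:3]=R_of(s['tool_rot']);T[:3,3]=s['tcp_pos']
# bar tip predicted
R=T[:3,:3]; tip=s['tcp_pos']+R@np.array([184-G,0,-(8-GZ)]); print('tip pred',tip, 'px',proj(f,tip))
print('fulc px',proj(f,F(-35,-118,21)),'deck edge',proj(f,[F(-80,-80,39),F(80,-80,39)]))
g=grab('side'); cv2.imwrite('pics/s3.png',cv2.resize(g['color'][120:260,130:330,::-1],(800,560),interpolation=cv2.INTER_CUBIC))
E
```

```text
6.6 [487.73530321 -10.40936295  98.7211847 ] 20.176282755087183 [-0.29381769 -0.35016012 -6.99825483]
to [488.1 -11.4 103.7] dist 4.8 n 1
{"tx": -0.01, "ty": 0.002, "tz": -0.022, "wx": -0.004, "wy": -0.002, "wz": -0.0, "claw": null}
tip pred [488.70495771 178.02554004  29.46198237] px [[ 276.79667214 -417.93716646]]
fulc px [[ 279.06317482 -380.54189454]] deck edge [[  16.24793887 -816.15060334]
 [ 946.40462695 -810.8061317 ]]
```

View pics/w3.png

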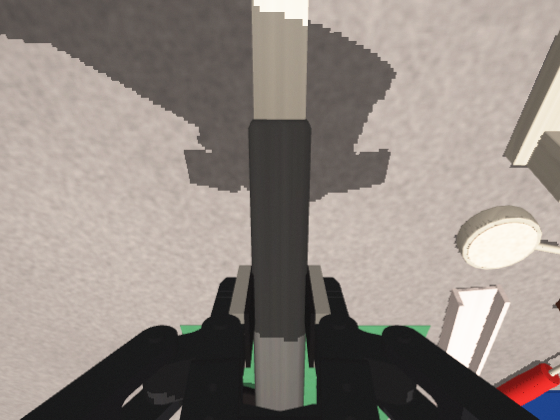

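The bar is held straight along the tool's x axis, with the handle/neck joint at (279,122). I'll check its pitch and position in the grip from depth.

```bash
python3 - <<'E'
from h import *
f=dict(np.load('w3.npz')); s=ctrl.observe(); R=R_of(s['tool_rot']); P=cloud(f)
Q=(P-s['tcp_pos'])@R   # tool coords
for v0,v1 in [(10,110),(130,260)]:
    q=Q[v0:v1,262:298].reshape(-1,3); k=np.polyfit(q[:,0],q[:,2],1); print('x',q[:,0].min(),q[:,0].max(),'z line',k,'y',q[:,1].mean())
e=Q[100:140:4,280]; print(e.round(1))
w=Q[20:100:10]; 
for v in (60,200):
    r=Q[v]; m=(r[:,2]<6); print(v,r[m&(abs(r[:,1])<30),1].min(),r[m&(abs(r[:,1])<30),1].max())
E
```

```text
** On entry to DLASCL parameter number  4 had an illegal value
 ** On entry to DLASCL parameter number  4 had an illegal value
 ** On entry to DLASCL parameter number  4 had an illegal value
 ** On entry to DLASCL parameter number  4 had an illegal value
 ** On entry to DLASCL parameter number  5 had an illegal value
 ** On entry to DLASCL parameter number  4 had an illegal valueTraceback (most recent call last):
  File "<stdin>", line 5, in <module>
    c, resids, rank, s = lstsq(lhs, rhs, rcond)
                         ~~~~~^^^^^^^^^^^^^^^^^
    x, resids, rank, s = _umath_linalg.lstsq(a, b, rcond,
                         ~~~~~~~~~~~~~~~~~~~^^^^^^^^^^^^^
                                             signature=signature)
                                             ^^^^^^^^^^^^^^^^^^^^
    raise LinAlgError("SVD did not converge in Linear Least Squares")
numpy.linalg.LinAlgError: SVD did not converge in Linear Least Squares
```

```bash
python3 - <<'E'
from h import *
f=dict(np.load('w3.npz')); s=ctrl.observe(); R=R_of(s['tool_rot']); P=cloud(f)
Q=(P-s['tcp_pos'])@R   # tool coords
for v0,v1 in [(30,110),(130,260)]:
    q=Q[v0:v1,264:296].reshape(-1,3); q=q[~np.isnan(q).any(1)]; k=np.polyfit(q[:,0],q[:,2],1); print(len(q),'x',q[:,0].min(),q[:,0].max(),'z line',k,'y',q[:,1].mean())
print(Q[100:140:4,280].round(1))
E
```

```text
2549 x 75.08916501104105 100.22022196052943 z line [ 1.55326880e-03 -8.85504185e+00] y 0.5985369118079937
4144 x 19.334435392859763 68.69332765270141 z line [ 2.32651337e-03 -1.29312860e+01] y 0.7573336937172177
[[ 78.2   0.8  -8.7]
 [ 76.8   0.8  -8.3]
 [ 75.6   0.8  -9.7]
 [ 74.2   0.8  -9. ]
 [ 72.9   0.8  -9.2]
 [ 71.5   0.8  -9.5]
 [ 70.5   0.8 -12.1]
 [ 69.    0.8 -11.3]
 [ 67.9   0.8 -13.1]
 [ 66.6   0.9 -13.4]]
```

The bar sits in the grip as modelled, with handle front at tool x 70.5 and z offset about 3. Next I'll plan the insertion and levering.

```bash
python3 - <<'E'
from h import *
a=plan(*bar(.38,165,3),n=2)
b=plan(*bar(.38,135,2),n=3,start=a)
c=plan(*bar(.37,134,0.3),n=1,start=b)
p=c;
for ph in (.31,.25,.19,.13,.07,.01,-.04,-.075): p=plan(*bar(ph,134),n=1,start=p)
E
```

```text
to [488.2   9.9  89.8] dist 23.5 n 2
{"tx": 0.059, "ty": 0.001, "tz": 0.002, "wx": -0.002, "wy": -0.001, "wz": -0.001, "claw": null}
{"tx": 0.059, "ty": 0.001, "tz": 0.002, "wx": -0.002, "wy": -0.001, "wz": -0.001, "claw": null}
to [488.4  37.4  77.7] dist 30.0 n 3
3 x {"tx": 0.05, "ty": -0.0, "tz": 0.002, "wx": 0.0, "wy": 0.0, "wz": 0.0, "claw": null}
to [488.4  37.1  74.4] dist 3.3 n 1
{"tx": 0.005, "ty": 0.0, "tz": 0.016, "wx": 0.0, "wy": 0.006, "wz": 0.0, "claw": null}
to [488.3  33.6  65.7] dist 9.3 n 1
{"tx": -0.0, "ty": 0.0, "tz": 0.047, "wx": -0.0, "wy": 0.038, "wz": -0.0, "claw": null}
to [488.3  30.8  57.1] dist 9.0 n 1
{"tx": -0.0, "ty": -0.0, "tz": 0.045, "wx": -0.0, "wy": 0.038, "wz": -0.0, "claw": null}
to [488.3  28.5  48.4] dist 9.0 n 1
{"tx": -0.0, "ty": 0.0, "tz": 0.045, "wx": -0.0, "wy": 0.038, "wz": -0.0, "claw": null}
to [488.3  26.7  39.5] dist 9.0 n 1
{"tx": -0.0, "ty": 0.0, "tz": 0.045, "wx": -0.0, "wy": 0.038, "wz": 0.0, "claw": null}
to [488.3  25.4  30.5] dist 9.0 n 1
{"tx": -0.0, "ty": -0.0, "tz": 0.045, "wx": -0.0, "wy": 0.038, "wz": -0.0, "claw": null}
to [488.3  24.7  21.5] dist 9.0 n 1
{"tx": -0.0, "ty": -0.0, "tz": 0.045, "wx": 0.0, "wy": 0.038, "wz": -0.0, "claw": null}
to [488.3  24.5  14. ] dist 7.5 n 1
{"tx": -0.001, "ty": 0.0, "tz": 0.038, "wx": 0.0, "wy": 0.032, "wz": 0.0, "claw": null}
to [488.3  24.6   8.7] dist 5.3 n 1
{"tx": -0.001, "ty": -0.0, "tz": 0.026, "wx": -0.0, "wy": 0.022, "wz": 0.0, "claw": null}
```

Emit:
servo_tool:
  increments:
    - {"tx": 0.059,"ty": 0.001,"tz": 0.002,"wx": -0.002,"wy": -0.001,"wz": 0,"claw": 1}
    - {"tx": 0.059,"ty": 0.001,"tz": 0.002,"wx": -0.002,"wy": -0.001,"wz": 0,"claw": 1}
    - {"tx": 0.05,"ty": 0,"tz": 0.002,"wx": 0,"wy": 0,"wz": 0,"claw": 1}
    - {"tx": 0.05,"ty": 0,"tz": 0.002,"wx": 0,"wy": 0,"wz": 0,"claw": 1}
    - {"tx": 0.05,"ty": 0,"tz": 0.002,"wx": 0,"wy": 0,"wz": 0,"claw": 1}

```text
time: 7.32
tcp_pos: [489.7, 38.9, 77.0]
tool_rot: [0.134, 0.696, 0.692, -0.134]
ft_force: [0.5, -0.2, -7.0]
grip_width: 20.3
finger_force: 61.2
```

Emit:
servo_tool:
  increments:
    - {"tx": 0,"ty": 0,"tz": 0,"wx": 0,"wy": 0,"wz": 0,"claw": 1}
    - {"tx": 0,"ty": 0,"tz": 0,"wx": 0,"wy": 0,"wz": 0,"claw": 1}

```text
time: 7.58
tcp_pos: [489.6, 37.8, 77.5]
tool_rot: [0.135, 0.696, 0.692, -0.134]
ft_force: [-0.0, 0.5, -6.1]
grip_width: 20.4
finger_force: 61.2
```

```bash
python3 - <<'E'
from h import *
s=ctrl.observe(); print(s['time'],s['tcp_pos'],s['ft_force'])
plan(*bar(.38,134,.3),n=1)
g=grab('side'); cv2.imwrite('pics/s4.png',cv2.resize(g['color'][130:250,130:290,::-1],(800,600),interpolation=cv2.INTER_CUBIC))
E
```

```text
7.575 [489.59309209  37.76369488  77.46816869] [-5.93915678e-03  4.99104361e-01 -6.11940965e+00]
to [488.4  37.7  75.7] dist 2.1 n 1
{"tx": 0.003, "ty": -0.006, "tz": 0.008, "wx": 0.001, "wy": 0.001, "wz": -0.0, "claw": null}
```

View pics/s4.png

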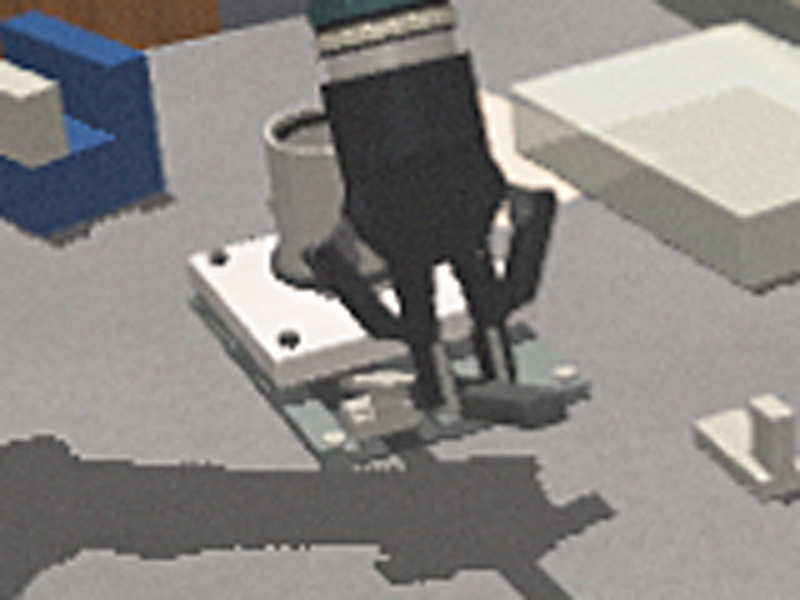

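The toe is under the deck edge at (375,380) with no contact force, so I'll lever down.

Emit:
servo_tool:
  increments:
    - {"tx": 0.003,"ty": -0.006,"tz": 0.01,"wx": 0,"wy": 0.002,"wz": 0,"claw": 1}
    - {"tx": 0,"ty": 0,"tz": 0.047,"wx": 0,"wy": 0.042,"wz": 0,"claw": 1}
    - {"tx": 0,"ty": 0,"tz": 0.045,"wx": 0,"wy": 0.038,"wz": 0,"claw": 1}
    - {"tx": 0,"ty": 0,"tz": 0.045,"wx": 0,"wy": 0.038,"wz": 0,"claw": 1}
    - {"tx": 0,"ty": 0,"tz": 0.045,"wx": 0,"wy": 0.038,"wz": 0,"claw": 1}

```text
time: 8.25
tcp_pos: [488.4, 27.6, 40.4]
tool_rot: [0.047, 0.708, 0.704, -0.046]
ft_force: [0.5, 3.2, -5.0]
grip_width: 20.3
finger_force: 61.3
```

Emit:
servo_tool:
  increments:
    - {"tx": 0,"ty": 0,"tz": 0.045,"wx": 0,"wy": 0.038,"wz": 0,"claw": 1}
    - {"tx": 0,"ty": 0,"tz": 0.045,"wx": 0,"wy": 0.038,"wz": 0,"claw": 1}
    - {"tx": 0,"ty": 0,"tz": 0.02,"wx": 0,"wy": 0.018,"wz": 0,"claw": 1}
    - {"tx": 0,"ty": 0,"tz": 0,"wx": 0,"wy": 0,"wz": 0,"claw": 1}
    - {"tx": 0,"ty": 0,"tz": 0,"wx": 0,"wy": 0,"wz": 0,"claw": 1}

```text
time: 8.88
tcp_pos: [488.4, 24.4, 18.7]
tool_rot: [-0.003, 0.709, 0.705, 0.005]
ft_force: [-1.3, -1.3, -5.0]
grip_width: 20.1
finger_force: 61.4
```

```bash
python3 - <<'E'
from h import *
s=ctrl.observe(); print(s['time'],s['tcp_pos'],s['ft_force'],R_of(s['tool_rot'])[:,0])
plan(*bar(-.072,134,0))
E
```

```text
8.875 [488.40352537  24.40790449  18.67451602] [-1.29406435 -1.33025829 -5.01785855] [0.00629652 0.99990202 0.01250244]
to [488.3  24.6   9.1] dist 9.5 n 1
{"tx": 0.0, "ty": -0.001, "tz": 0.048, "wx": 0.002, "wy": 0.038, "wz": -0.0, "claw": null}
```

Emit:
servo_tool:
  increments:
    - {"tx": 0,"ty": 0,"tz": 0.024,"wx": 0,"wy": 0.019,"wz": 0,"claw": 1}
    - {"tx": 0,"ty": 0,"tz": 0.019,"wx": 0,"wy": 0.016,"wz": 0,"claw": 1}
    - {"tx": 0,"ty": 0,"tz": 0,"wx": 0,"wy": 0,"wz": 0,"claw": 1}
    - {"tx": 0,"ty": 0,"tz": 0,"wx": 0,"wy": 0,"wz": 0,"claw": 1}

```text
time: 9.38
tcp_pos: [488.7, 24.9, 10.0]
tool_rot: [-0.022, 0.709, 0.705, 0.025]
ft_force: [-0.5, -1.9, -3.8]
grip_width: 20.4
finger_force: 61.5
```

```bash
python3 - <<'E'
from h import *
s=ctrl.observe(); print(s['time'],s['tcp_pos'],s['ft_force'],R_of(s['tool_rot'])[:,0])
plan(*bar(-.075,134,0))
E
```

```text
9.375 [488.70022344  24.88566641  10.0186433 ] [-0.51011282 -1.90790032 -3.8344722 ] [0.00561301 0.99774596 0.06686927]
to [488.3  24.6   8.7] dist 1.4 n 1
{"tx": -0.002, "ty": -0.002, "tz": 0.007, "wx": 0.002, "wy": 0.005, "wz": 0.0, "claw": null}
```

Emit:
servo_tool:
  increments:
    - {"tx": 0,"ty": 0,"tz": 0.008,"wx": 0,"wy": 0.005,"wz": 0,"claw": 1}
    - {"tx": 0,"ty": 0,"tz": 0,"wx": 0,"wy": 0,"wz": 0,"claw": 0.3}
    - {"tx": 0,"ty": 0,"tz": 0,"wx": 0,"wy": 0,"wz": 0,"claw": 0}
    - {"tx": 0,"ty": 0,"tz": 0,"wx": 0,"wy": 0,"wz": 0,"claw": -0.2}
    - {"tx": 0,"ty": 0,"tz": -0.05,"wx": 0,"wy": 0,"wz": 0,"claw": -0.2}

```text
time: 10.0
tcp_pos: [488.1, 25.7, 18.2]
tool_rot: [-0.027, 0.708, 0.705, 0.028]
ft_force: [-0.6, -0.5, -0.1]
grip_width: 51.5
finger_force: 0.0
```

Emit:
servo_tool:
  increments:
    - {"tx": 0,"ty": 0,"tz": -0.2,"wx": 0,"wy": 0,"wz": 0,"claw": -0.2}
    - {"tx": 0,"ty": 0,"tz": -0.25,"wx": 0,"wy": 0,"wz": 0,"claw": -0.5}
    - {"tx": 0,"ty": 0,"tz": -0.25,"wx": 0,"wy": 0,"wz": 0,"claw": -1}
    - {"tx": 0,"ty": 0,"tz": -0.2,"wx": 0,"wy": 0,"wz": 0,"claw": -1}
    - {"tx": 0,"ty": 0,"tz": 0,"wx": 0,"wy": 0,"wz": 0,"claw": -1}

```text
time: 10.62
tcp_pos: [489.9, 11.2, 200.9]
tool_rot: [-0.025, 0.708, 0.705, 0.031]
ft_force: [-0.4, 0.7, 0.8]
grip_width: 85.3
finger_force: 0.0
```

```bash
python3 - <<'E'
from h import *
s=ctrl.observe(); print(s['time'],s['tcp_pos'],s['ft_force'],s['grip_width'])
a=plan([575,60,260],tool()); b=plan([641.5,4.2,70],tool(),start=a)
E
```

```text
10.625 [489.85802773  11.19326376 200.88909919] [-0.41599796  0.69978255  0.84959059] 85.26485044880907
to [575.  60. 260.] dist 114.6 n 3
{"tx": 0.09, "ty": 0.142, "tz": -0.09, "wx": 0.002, "wy": -0.017, "wz": -0.001, "claw": null}
{"tx": 0.087, "ty": 0.142, "tz": -0.093, "wx": 0.002, "wy": -0.017, "wz": -0.001, "claw": null}
{"tx": 0.084, "ty": 0.142, "tz": -0.096, "wx": 0.002, "wy": -0.017, "wz": -0.001, "claw": null}
to [641.5   4.2  70. ] dist 208.9 n 4
4 x {"tx": -0.07, "ty": 0.083, "tz": 0.238, "wx": 0.0, "wy": 0.0, "wz": 0.0, "claw": null}
```

Emit:
servo_tool:
  increments:
    - {"tx": 0.09,"ty": 0.142,"tz": -0.09,"wx": 0.002,"wy": -0.017,"wz": 0,"claw": -1}
    - {"tx": 0.087,"ty": 0.142,"tz": -0.093,"wx": 0.002,"wy": -0.017,"wz": 0,"claw": -1}
    - {"tx": 0.084,"ty": 0.142,"tz": -0.096,"wx": 0.002,"wy": -0.017,"wz": 0,"claw": -1}
    - {"tx": 0,"ty": 0,"tz": 0,"wx": 0,"wy": 0,"wz": 0,"claw": -1}
    - {"tx": 0,"ty": 0,"tz": 0,"wx": 0,"wy": 0,"wz": 0,"claw": -1}

```text
time: 11.25
tcp_pos: [571.8, 60.0, 254.7]
tool_rot: [-0.003, 0.709, 0.705, -0.005]
ft_force: [-0.3, -0.5, -0.8]
grip_width: 85.4
finger_force: 0.0
```

```bash
cat >> h.py <<'E'
def deck_tilt(f=None):
    f=f or grab('scene'); P=cloud(f); c=f['color'].astype(int)
    d=P[...,:2]-FO; m=(abs(d[...,0])<72)&(d[...,1]>-76)&(d[...,1]<74)&(P[...,2]>32)&(P[...,2]<62)&(c.min(2)>110)
    q=P[m]; A=np.c_[q[:,0]-FO[0],q[:,1]-FO[1]-80,np.ones(len(q))]
    for _ in range(3):
        k=np.linalg.lstsq(A,q[:,2],rcond=None)[0]; e=abs(A@k-q[:,2]); g=e<3*np.median(e)+.5; A,q=A[g],q[g]
    return k,len(q)
E
python3 - <<'E'
from h import *
print('before',deck_tilt(dict(np.load('scene.npz')))); print('now',deck_tilt())
f=grab('wrist'); np.savez('w4.npz',**f); P=cloud(f); z=P[...,2]
m=(z>40)&(z<55)&(abs(P[...,0]-641)<40)&(abs(P[...,1]-4)<40); print('tab',rect(P,m),P[m].mean(0))
m=(z>8)&(z<20)&(abs(P[...,0]-641)<40)&(abs(P[...,1]-40)<35); print('plate',rect(P,m),pca(P[m][:,:2]))
m=(z>5)&(z<40)&(abs(P[...,0]-488)<20)&(P[...,1]>-100)&(P[...,1]<150); print('bar',pca(P[m][:,:2]))
s=ctrl.observe();print(s['tcp_pos'],s['tool_rot'])
E
```

```text
before (array([-3.21278026e-03, -2.69210543e-03,  3.78318381e+01]), 966)
now (array([-2.15459365e-03, -7.56483761e-02,  3.82105217e+01]), 1007)
tab (array([642.28686523,   4.47928619]), array([14.44296551, 23.95143509]), 0.10236413031816483) [641.66901576   5.34072741  47.04040514]
plate (array([642.55755615,  35.65256882]), array([61.44981003, 30.45171547]), 89.6623306274414) (array([641.85934098,  38.77053917]), array([0.04315099, 0.99906856]))
bar (array([490.81911391,  46.30762533]), array([9.37917816e-04, 9.99999560e-01]))
[571.51008436  59.26002268 254.83252796] [-0.00274567  0.70946505  0.70471934 -0.00473869]
```

The deck is held up 0.073 rad and the bar lies steady. Next is the shim, at (642, 4.4).

```bash
python3 - <<'E'
from h import *
a=plan([642,4.4,75],tool(-.003)); b=plan([642,4.4,19],tool(-.003),start=a)
E
```

```text
to [642.    4.4  75. ] dist 200.8 n 4
{"tx": -0.067, "ty": 0.091, "tz": 0.224, "wx": -0.002, "wy": 0.0, "wz": -0.001, "claw": null}
{"tx": -0.068, "ty": 0.09, "tz": 0.224, "wx": -0.002, "wy": 0.0, "wz": -0.001, "claw": null}
{"tx": -0.068, "ty": 0.09, "tz": 0.224, "wx": -0.002, "wy": 0.0, "wz": -0.001, "claw": null}
{"tx": -0.068, "ty": 0.089, "tz": 0.225, "wx": -0.002, "wy": 0.0, "wz": -0.001, "claw": null}
to [642.    4.4  19. ] dist 56.0 n 2
2 x {"tx": 0.0, "ty": 0.0, "tz": 0.14, "wx": 0.0, "wy": 0.0, "wz": 0.0, "claw": null}
```

Emit:
servo_tool:
  increments:
    - {"tx": -0.067,"ty": 0.09,"tz": 0.224,"wx": -0.002,"wy": 0,"wz": -0.001,"claw": -1}
    - {"tx": -0.068,"ty": 0.09,"tz": 0.224,"wx": -0.002,"wy": 0,"wz": -0.001,"claw": -1}
    - {"tx": -0.068,"ty": 0.09,"tz": 0.224,"wx": -0.002,"wy": 0,"wz": -0.001,"claw": -1}
    - {"tx": -0.068,"ty": 0.09,"tz": 0.225,"wx": -0.002,"wy": 0,"wz": -0.001,"claw": -0.4}
    - {"tx": 0,"ty": 0,"tz": 0,"wx": 0,"wy": 0,"wz": 0,"claw": -0.4}

```text
time: 11.98
tcp_pos: [641.8, 3.1, 73.0]
tool_rot: [0.0, 0.708, 0.706, -0.002]
ft_force: [-0.6, -0.5, 0.6]
grip_width: 59.6
finger_force: 0.0
```

Emit:
servo_tool:
  increments:
    - {"tx": 0,"ty": 0,"tz": 0,"wx": 0,"wy": 0,"wz": 0,"claw": -0.4}

```text
time: 12.1
tcp_pos: [644.2, 5.0, 77.2]
tool_rot: [0.002, 0.707, 0.707, 0.001]
ft_force: [-0.0, 0.4, 0.1]
grip_width: 60.0
finger_force: 0.0
```

```bash
python3 - <<'E'
from h import *
s=ctrl.observe(); print(s['tcp_pos'],s['grip_width']); b=plan([642,4.4,19],tool(-.003),n=2)
E
```

```text
[644.17648835   5.0223039   77.21765336] 60.00786133987687
to [642.    4.4  19. ] dist 58.3 n 2
{"tx": -0.001, "ty": -0.006, "tz": 0.146, "wx": 0.001, "wy": 0.001, "wz": 0.001, "claw": null}
{"tx": -0.001, "ty": -0.006, "tz": 0.146, "wx": 0.001, "wy": 0.001, "wz": 0.001, "claw": null}
```

Emit:
servo_tool:
  increments:
    - {"tx": 0,"ty": -0.006,"tz": 0.14,"wx": 0,"wy": 0,"wz": 0,"claw": -0.4}
    - {"tx": 0,"ty": -0.006,"tz": 0.14,"wx": 0,"wy": 0,"wz": 0,"claw": -0.4}
    - {"tx": 0,"ty": 0,"tz": 0,"wx": 0,"wy": 0,"wz": 0,"claw": -0.4}
    - {"tx": 0,"ty": 0,"tz": 0,"wx": 0,"wy": 0,"wz": 0,"claw": -0.4}

```text
time: 12.6
tcp_pos: [643.8, 5.6, 22.7]
tool_rot: [0.004, 0.707, 0.708, 0.002]
ft_force: [0.4, -0.2, 0.4]
grip_width: 60.0
finger_force: 0.0
```

Emit:
servo_tool:
  increments:
    - {"tx": 0,"ty": 0,"tz": 0,"wx": 0,"wy": 0,"wz": 0,"claw": 1}
    - {"tx": 0,"ty": 0,"tz": 0,"wx": 0,"wy": 0,"wz": 0,"claw": 1}
    - {"tx": 0,"ty": 0,"tz": 0,"wx": 0,"wy": 0,"wz": 0,"claw": 1}
    - {"tx": 0,"ty": 0,"tz": 0,"wx": 0,"wy": 0,"wz": 0,"claw": 1}
    - {"tx": 0,"ty": 0,"tz": 0,"wx": 0,"wy": 0,"wz": 0,"claw": 1}

```text
time: 13.22
tcp_pos: [643.2, 5.2, 21.5]
tool_rot: [0.003, 0.707, 0.708, 0.001]
ft_force: [-0.9, -0.3, 6.0]
grip_width: 12.7
finger_force: 59.5
```

Emit:
servo_tool:
  increments:
    - {"tx": 0,"ty": 0,"tz": -0.05,"wx": 0,"wy": 0,"wz": 0,"claw": 1}
    - {"tx": 0,"ty": 0,"tz": -0.15,"wx": 0,"wy": 0,"wz": 0,"claw": 1}
    - {"tx": 0,"ty": 0,"tz": -0.15,"wx": 0,"wy": 0,"wz": 0,"claw": 1}
    - {"tx": 0,"ty": 0,"tz": 0,"wx": 0,"wy": 0,"wz": 0,"claw": 1}
    - {"tx": 0,"ty": 0,"tz": 0,"wx": 0,"wy": 0,"wz": 0,"claw": 1}

```text
time: 13.85
tcp_pos: [641.6, 5.9, 89.9]
tool_rot: [0.002, 0.707, 0.708, 0.001]
ft_force: [0.6, -0.1, -1.8]
grip_width: 13.2
finger_force: 58.7
```

```bash
python3 - <<'E'
from h import *
s=ctrl.observe(); print(s['time'],s['tcp_pos'],s['grip_width'],s['ft_force']); R=R_of(s['tool_rot'])
f=grab('wrist'); P=cloud(f); Q=(P-s['tcp_pos'])@R; z=Q[...,2]
m=(z>-5)&(z<16)&(abs(Q[...,1])<25)&(Q[...,0]>15)&(Q[...,0]<90)
q=Q[m]; print(len(q), q[:,0].max(), 'y mid',np.median(q[:,1]),'z',np.polyfit(q[:,0],q[:,2],1)); c,u=pca(q[:,:2]); print(c,u); print(cv2.minAreaRect(q[:,:2].astype(np.float32)))
E
```

```text
13.85 [641.64098777   5.85571882  89.90776078] 13.178175406839353 [ 0.59535825 -0.11149935 -1.81692784]
7583 60.96211883983135 y mid 0.5815646074150941 z [0.00967968 8.36281153]
[39.41516182  0.41161254] [-0.99998049  0.00624633]
((37.897186279296875, 0.3882284164428711), (30.106494903564453, 45.948699951171875), 89.56854248046875)
```

The shim is held with its tip at tool x 61 and underside 21.7 below the TCP. I'll take it to the feeder and slide it in.

```bash
python3 - <<'E'
from h import *
R=tool(FY)
a=plan(F(35,-185,75),R); b=plan(F(35,-185,34.5),R,start=a);c=plan(F(35,-101,34.5),R,start=b)
E
```

```text
to [558.8 107.9  75. ] dist 132.0 n 3
{"tx": 0.17, "ty": -0.137, "tz": 0.023, "wx": 0.001, "wy": 0.0, "wz": 0.002, "claw": null}
{"tx": 0.17, "ty": -0.138, "tz": 0.024, "wx": 0.001, "wy": 0.0, "wz": 0.002, "claw": null}
{"tx": 0.17, "ty": -0.138, "tz": 0.024, "wx": 0.001, "wy": 0.0, "wz": 0.002, "claw": null}
to [558.8 107.9  34.5] dist 40.5 n 1
{"tx": 0.0, "ty": 0.0, "tz": 0.202, "wx": 0.0, "wy": 0.0, "wz": 0.0, "claw": null}
to [559.3 191.9  34.5] dist 84.0 n 2
2 x {"tx": 0.21, "ty": 0.0, "tz": 0.0, "wx": 0.0, "wy": 0.0, "wz": 0.0, "claw": null}
```

Emit:
servo_tool:
  increments:
    - {"tx": 0.17,"ty": -0.138,"tz": 0.023,"wx": 0.001,"wy": 0,"wz": 0.002,"claw": 1}
    - {"tx": 0.17,"ty": -0.138,"tz": 0.024,"wx": 0.001,"wy": 0,"wz": 0.002,"claw": 1}
    - {"tx": 0.17,"ty": -0.138,"tz": 0.024,"wx": 0.001,"wy": 0,"wz": 0.002,"claw": 1}
    - {"tx": 0,"ty": 0,"tz": 0.1,"wx": 0,"wy": 0,"wz": 0,"claw": 1}
    - {"tx": 0,"ty": 0,"tz": 0.08,"wx": 0,"wy": 0,"wz": 0,"claw": 1}

```text
time: 14.52
tcp_pos: [558.9, 108.0, 38.2]
tool_rot: [0.001, 0.71, 0.705, -0.001]
ft_force: [1.0, -1.0, -2.3]
grip_width: 13.4
finger_force: 58.8
```

Emit:
servo_tool:
  increments:
    - {"tx": 0,"ty": 0,"tz": 0,"wx": 0,"wy": 0,"wz": 0,"claw": 1}
    - {"tx": 0,"ty": 0,"tz": 0,"wx": 0,"wy": 0,"wz": 0,"claw": 1}
    - {"tx": 0,"ty": 0,"tz": 0,"wx": 0,"wy": 0,"wz": 0,"claw": 1}

```text
time: 14.9
tcp_pos: [560.6, 106.9, 40.3]
tool_rot: [0.002, 0.71, 0.704, -0.0]
ft_force: [0.4, 0.4, -1.7]
grip_width: 13.4
finger_force: 58.7
```

```bash
python3 - <<'E'
from h import *
s=ctrl.observe(); print(s['time'],s['tcp_pos'],s['tool_rot'])
R=tool(FY); b=plan(F(35,-160,34),R); c=plan(F(35,-101,34),R,start=b,n=4); print(deck_tilt())
E
```

```text
14.9 [560.62812358 106.93581726  40.32018624] [ 1.53283129e-03  7.10356649e-01  7.03840191e-01 -2.59233152e-04]
to [558.9 132.9  34. ] dist 26.8 n 1
{"tx": 0.13, "ty": -0.01, "tz": 0.031, "wx": 0.001, "wy": 0.002, "wz": -0.002, "claw": null}
to [559.3 191.9  34. ] dist 59.0 n 4
4 x {"tx": 0.074, "ty": 0.0, "tz": 0.0, "wx": 0.0, "wy": 0.0, "wz": 0.0, "claw": null}
(array([-2.02913109e-03, -7.66275644e-02,  3.81108481e+01]), 995)
```

Emit:
servo_tool:
  increments:
    - {"tx": 0.13,"ty": -0.008,"tz": 0.03,"wx": 0.001,"wy": 0.002,"wz": -0.002,"claw": 1}
    - {"tx": 0,"ty": 0,"tz": 0,"wx": 0,"wy": 0,"wz": 0,"claw": 1}
    - {"tx": 0,"ty": 0,"tz": 0,"wx": 0,"wy": 0,"wz": 0,"claw": 1}

```text
time: 15.32
tcp_pos: [558.8, 133.0, 34.1]
tool_rot: [-0.0, 0.709, 0.705, 0.0]
ft_force: [-0.1, -0.6, -0.8]
grip_width: 12.9
finger_force: 58.7
```

Emit:
servo_tool:
  increments:
    - {"tx": 0.074,"ty": 0,"tz": 0,"wx": 0,"wy": 0,"wz": 0,"claw": 1}
    - {"tx": 0.074,"ty": 0,"tz": 0,"wx": 0,"wy": 0,"wz": 0,"claw": 1}
    - {"tx": 0.074,"ty": 0,"tz": 0,"wx": 0,"wy": 0,"wz": 0,"claw": 1}
    - {"tx": 0,"ty": 0,"tz": 0,"wx": 0,"wy": 0,"wz": 0,"claw": 1}
    - {"tx": 0,"ty": 0,"tz": 0,"wx": 0,"wy": 0,"wz": 0,"claw": 1}

```text
time: 15.95
tcp_pos: [558.6, 177.7, 33.8]
tool_rot: [-0.0, 0.709, 0.705, -0.0]
ft_force: [0.7, 0.6, -1.5]
grip_width: 13.1
finger_force: 58.7
```

```bash
python3 - <<'E'
from h import *
s=ctrl.observe(); print(s['time'],s['tcp_pos'],s['tool_rot'],s['ft_force'])
R=tool(FY); c=plan(F(35,-101,33),R,n=1); print(deck_tilt())
E
```

```text
15.95 [558.62943864 177.70890155  33.7513119 ] [-3.24236659e-04  7.08809974e-01  7.05399333e-01 -3.11210982e-04] [ 0.74554262  0.63585377 -1.51564444]
to [559.3 191.9  33. ] dist 14.2 n 1
{"tx": 0.071, "ty": 0.003, "tz": 0.004, "wx": -0.001, "wy": -0.0, "wz": 0.001, "claw": null}
(array([-2.06035234e-03, -7.81303971e-02,  3.79124158e+01]), 996)
```

Sliding freely. I'll go the last 14 mm, then lower until contact.

Emit:
servo_tool:
  increments:
    - {"tx": 0.04,"ty": 0.003,"tz": 0,"wx": 0,"wy": 0,"wz": 0,"claw": 1}
    - {"tx": 0.032,"ty": 0,"tz": 0,"wx": 0,"wy": 0,"wz": 0,"claw": 1}
    - {"tx": 0,"ty": 0,"tz": 0.005,"wx": 0,"wy": 0,"wz": 0,"claw": 1}
    - {"tx": 0,"ty": 0,"tz": 0.005,"wx": 0,"wy": 0,"wz": 0,"claw": 1}
    - {"tx": 0,"ty": 0,"tz": 0,"wx": 0,"wy": 0,"wz": 0,"claw": 1}

```text
time: 16.62
tcp_pos: [559.3, 191.9, 31.7]
tool_rot: [-0.001, 0.709, 0.705, -0.0]
ft_force: [-0.3, 0.6, -2.0]
grip_width: 13.0
finger_force: 58.7
```

Emit:
servo_tool:
  increments:
    - {"tx": 0,"ty": 0,"tz": 0,"wx": 0,"wy": 0,"wz": 0,"claw": 1}

```text
time: 16.75
tcp_pos: [559.4, 192.0, 31.8]
tool_rot: [-0.001, 0.709, 0.705, -0.0]
ft_force: [-0.6, 0.7, -1.7]
grip_width: 13.0
finger_force: 58.7
```

Emit:
servo_tool:
  increments:
    - {"tx": 0,"ty": 0,"tz": 0.004,"wx": 0,"wy": 0,"wz": 0,"claw": 1}
    - {"tx": 0,"ty": 0,"tz": 0.003,"wx": 0,"wy": 0,"wz": 0,"claw": 1}
    - {"tx": 0,"ty": 0,"tz": 0,"wx": 0,"wy": 0,"wz": 0,"claw": 1}
    - {"tx": 0,"ty": 0,"tz": 0,"wx": 0,"wy": 0,"wz": 0,"claw": 0.5}
    - {"tx": 0,"ty": 0,"tz": 0,"wx": 0,"wy": 0,"wz": 0,"claw": 0.3}

```text
time: 17.38
tcp_pos: [559.6, 192.4, 30.4]
tool_rot: [-0.0, 0.709, 0.705, 0.0]
ft_force: [-0.1, -0.3, -0.3]
grip_width: 29.7
finger_force: 0.0
```

Emit:
servo_tool:
  increments:
    - {"tx": 0,"ty": 0,"tz": 0,"wx": 0,"wy": 0,"wz": 0,"claw": 0.3}
    - {"tx": 0,"ty": 0,"tz": -0.1,"wx": 0,"wy": 0,"wz": 0,"claw": 0.3}
    - {"tx": 0,"ty": 0,"tz": -0.25,"wx": 0,"wy": 0,"wz": 0,"claw": 0.3}
    - {"tx": -0.1,"ty": 0,"tz": -0.25,"wx": 0,"wy": 0,"wz": 0,"claw": 0}
    - {"tx": -0.25,"ty": -0.05,"tz": -0.1,"wx": 0,"wy": 0,"wz": 0,"claw": -1}

```text
time: 18.0
tcp_pos: [552.2, 124.5, 174.3]
tool_rot: [0.001, 0.707, 0.707, 0.003]
ft_force: [0.7, -1.0, 0.9]
grip_width: 59.8
finger_force: 0.0
```

Emit:
servo_tool:
  increments:
    - {"tx": -0.1,"ty": -0.15,"tz": 0,"wx": 0,"wy": 0,"wz": 0,"claw": -1}
    - {"tx": 0,"ty": -0.1,"tz": 0,"wx": 0,"wy": 0,"wz": 0,"claw": -1}
    - {"tx": 0,"ty": 0,"tz": 0,"wx": 0,"wy": 0,"wz": 0,"claw": -1}
    - {"tx": 0,"ty": 0,"tz": 0,"wx": 0,"wy": 0,"wz": 0,"claw": -1}

```text
time: 18.5
tcp_pos: [500.5, 103.1, 171.1]
tool_rot: [0.0, 0.709, 0.706, 0.001]
ft_force: [-0.1, 0.6, -0.8]
grip_width: 85.4
finger_force: 0.0
```

```bash
python3 - <<'E'
from h import *
s=ctrl.observe(); print(s['time'],s['tcp_pos'],s['tool_rot'],s['ft_force'])
f=grab('wrist'); np.savez('w5.npz',**f); P=cloud(f); z=P[...,2]; cv2.imwrite('pics/w5.png',f['color'][:,:,::-1])
tb=F(35,-102,50); m=(z>48)&(z<65)&(abs(P[...,0]-tb[0])<30)&(abs(P[...,1]-tb[1])<19)
if m.sum()>20: print('tab',rect(P,m),P[m].mean(0),'want',tb)
m=(z>5)&(z<40)&(abs(P[...,0]-488)<20)&(P[...,1]>-100)&(P[...,1]<150); q=P[m]; print('bar',pca(q[:,:2]))
h=q[q[:,1]<80]; print('handle axis: x=a*y+b',np.polyfit(h[:,1],h[:,0],1), 'z=', np.polyfit(h[:,1],h[:,2],1),'ymin',h[:,1].min())
print(deck_tilt()); plan(*bar(-.068,134,0)); print(proj(f,tb))
E
```

```text
18.5 [500.5210965  103.0709802  171.11448188] [1.04668485e-04 7.08621598e-01 7.05588178e-01 8.62364127e-04] [-0.11410622  0.61232475 -0.84792606]
tab (array([560.12237549, 190.78778076]), array([23.68266106, 14.68157482]), 89.888427734375) [559.1823321  190.98646711  57.11927106] want [559.28737367 190.89183725  50.        ]
bar (array([489.71691004,  49.03061844]), array([0.0052443 , 0.99998625]))
handle axis: x=a*y+b [4.73042363e-03 4.89462727e+02] z= [ 0.06821655 20.50312975] ymin -75.04500204140194
(array([-1.75137973e-03, -7.73294917e-02,  3.80803563e+01]), 1018)
to [488.3  24.6   9.7] dist 179.5 n 4
{"tx": -0.098, "ty": -0.015, "tz": 0.201, "wx": 0.0, "wy": 0.011, "wz": 0.0, "claw": null}
{"tx": -0.102, "ty": -0.015, "tz": 0.199, "wx": 0.0, "wy": 0.011, "wz": 0.0, "claw": null}
{"tx": -0.105, "ty": -0.015, "tz": 0.198, "wx": 0.0, "wy": 0.011, "wz": 0.0, "claw": null}
{"tx": -0.108, "ty": -0.015, "tz": 0.196, "wx": 0.0, "wy": 0.011, "wz": 0.0, "claw": null}
[[366.60434776  71.80903048]]
```

The shim stands in place, its tab at (559.7, 190.9) against a wanted (559.3, 190.9). I'll regrip the bar and lower the deck onto the shim.

Emit:
servo_tool:
  increments:
    - {"tx": -0.098,"ty": -0.014,"tz": 0.15,"wx": 0,"wy": 0.011,"wz": 0,"claw": -1}
    - {"tx": -0.102,"ty": -0.014,"tz": 0.15,"wx": 0,"wy": 0.011,"wz": 0,"claw": -1}
    - {"tx": -0.105,"ty": -0.014,"tz": 0.15,"wx": 0,"wy": 0.011,"wz": 0,"claw": -1}
    - {"tx": -0.108,"ty": -0.014,"tz": 0.15,"wx": 0,"wy": 0.011,"wz": 0,"claw": -1}
    - {"tx": 0,"ty": 0,"tz": 0,"wx": 0,"wy": 0,"wz": 0,"claw": -1}

```text
time: 19.23
tcp_pos: [486.8, 20.5, 46.5]
tool_rot: [-0.026, 0.71, 0.703, 0.023]
ft_force: [0.0, -0.1, -0.7]
grip_width: 85.3
finger_force: 0.0
```

Emit:
servo_tool:
  increments:
    - {"tx": 0,"ty": 0,"tz": 0,"wx": 0,"wy": 0,"wz": 0,"claw": -1}

```text
time: 19.35
tcp_pos: [488.4, 23.8, 48.5]
tool_rot: [-0.025, 0.708, 0.705, 0.025]
ft_force: [0.3, 0.1, 0.7]
grip_width: 85.3
finger_force: 0.0
```

```bash
python3 - <<'E'
from h import *
s=ctrl.observe(); print(s['time'],s['tcp_pos'])
p,R=bar(-.068,134,0); p[0]+=1; plan(p,R)
E
```

```text
19.35 [488.40184464  23.84295021  48.4518027 ]
to [489.3  24.6   9.7] dist 38.7 n 1
{"tx": -0.01, "ty": 0.004, "tz": 0.193, "wx": -0.0, "wy": -0.001, "wz": 0.001, "claw": null}
```

Emit:
servo_tool:
  increments:
    - {"tx": -0.008,"ty": 0.004,"tz": 0.19,"wx": 0,"wy": 0,"wz": 0,"claw": -1}
    - {"tx": 0,"ty": 0,"tz": 0,"wx": 0,"wy": 0,"wz": 0,"claw": -0.5}
    - {"tx": 0,"ty": 0,"tz": 0,"wx": 0,"wy": 0,"wz": 0,"claw": 1}
    - {"tx": 0,"ty": 0,"tz": 0,"wx": 0,"wy": 0,"wz": 0,"claw": 1}
    - {"tx": 0,"ty": 0,"tz": 0,"wx": 0,"wy": 0,"wz": 0,"claw": 1}

```text
time: 19.98
tcp_pos: [488.7, 24.6, 11.5]
tool_rot: [-0.024, 0.708, 0.705, 0.025]
ft_force: [-0.5, -0.5, 5.4]
grip_width: 20.2
finger_force: 58.4
```

Emit:
servo_tool:
  increments:
    - {"tx": 0,"ty": 0,"tz": 0,"wx": 0,"wy": 0,"wz": 0,"claw": 1}
    - {"tx": 0,"ty": 0,"tz": 0,"wx": 0,"wy": 0,"wz": 0,"claw": 1}

```text
time: 20.23
tcp_pos: [488.7, 24.5, 11.5]
tool_rot: [-0.025, 0.708, 0.705, 0.025]
ft_force: [-0.8, 0.9, 6.8]
grip_width: 20.4
finger_force: 58.5
```

```bash
python3 - <<'E'
from h import *
s=ctrl.observe(); print(s['time'],s['tcp_pos'],s['grip_width'],s['ft_force'])
p=None
for ph in (-.068,0.,.05,.10,.15,.20,.25): p=plan(*bar(ph,134),n=1,start=p)
p=plan(*bar(.25,200,5),start=p)
E
```

```text
20.225 [488.71040337  24.54701232  11.47091224] 20.383446762158048 [-0.80016908  0.90458626  6.84072905]
to [488.3  24.6   9.7] dist 1.8 n 1
{"tx": -0.001, "ty": -0.002, "tz": 0.009, "wx": 0.0, "wy": -0.002, "wz": 0.001, "claw": null}
to [488.3  24.6  20. ] dist 10.3 n 1
{"tx": 0.004, "ty": -0.0, "tz": -0.051, "wx": 0.0, "wy": -0.043, "wz": -0.0, "claw": null}
to [488.3  25.1  27.5] dist 7.5 n 1
{"tx": 0.002, "ty": 0.0, "tz": -0.038, "wx": -0.0, "wy": -0.032, "wz": 0.0, "claw": null}
to [488.3  26.   35. ] dist 7.5 n 1
{"tx": 0.002, "ty": 0.0, "tz": -0.038, "wx": -0.0, "wy": -0.032, "wz": -0.0, "claw": null}
to [488.3  27.2  42.5] dist 7.5 n 1
{"tx": 0.002, "ty": -0.0, "tz": -0.038, "wx": 0.0, "wy": -0.032, "wz": 0.0, "claw": null}
to [488.3  28.8  49.8] dist 7.5 n 1
{"tx": 0.002, "ty": -0.0, "tz": -0.038, "wx": -0.0, "wy": -0.032, "wz": -0.0, "claw": null}
to [488.3  30.8  57.1] dist 7.5 n 1
{"tx": 0.002, "ty": 0.0, "tz": -0.038, "wx": -0.0, "wy": -0.032, "wz": -0.0, "claw": null}
to [487.9 -31.9  78.3] dist 66.2 n 2
2 x {"tx": -0.165, "ty": -0.0, "tz": -0.012, "wx": 0.0, "wy": 0.0, "wz": 0.0, "claw": null}
```

Emit:
servo_tool:
  increments:
    - {"tx": 0.002,"ty": 0,"tz": -0.025,"wx": 0,"wy": -0.021,"wz": 0,"claw": 1}
    - {"tx": 0.002,"ty": 0,"tz": -0.026,"wx": 0,"wy": -0.022,"wz": 0,"claw": 1}
    - {"tx": 0.002,"ty": 0,"tz": -0.038,"wx": 0,"wy": -0.032,"wz": 0,"claw": 1}
    - {"tx": 0.002,"ty": 0,"tz": -0.038,"wx": 0,"wy": -0.032,"wz": 0,"claw": 1}
    - {"tx": 0.002,"ty": 0,"tz": -0.038,"wx": 0,"wy": -0.032,"wz": 0,"claw": 1}

```text
time: 20.85
tcp_pos: [487.8, 26.8, 43.8]
tool_rot: [0.053, 0.707, 0.703, -0.053]
ft_force: [0.5, -0.0, -5.6]
grip_width: 20.3
finger_force: 59.3
```

Emit:
servo_tool:
  increments:
    - {"tx": 0.002,"ty": 0,"tz": -0.038,"wx": 0,"wy": -0.032,"wz": 0,"claw": 1}
    - {"tx": 0.002,"ty": 0,"tz": -0.038,"wx": 0,"wy": -0.032,"wz": 0,"claw": 1}
    - {"tx": 0,"ty": 0,"tz": 0,"wx": 0,"wy": 0,"wz": 0,"claw": 1}
    - {"tx": 0,"ty": 0,"tz": 0,"wx": 0,"wy": 0,"wz": 0,"claw": 1}

```text
time: 21.35
tcp_pos: [487.6, 31.0, 57.7]
tool_rot: [0.086, 0.703, 0.7, -0.088]
ft_force: [-0.8, 0.8, -5.6]
grip_width: 20.4
finger_force: 59.4
```

```bash
python3 - <<'E'
from h import *
s=ctrl.observe(); print(s['time'],s['tcp_pos'],s['grip_width'],s['ft_force'])
print(deck_tilt())
p=plan(*bar(.25,134,0)); p=plan(*bar(.25,200,4))
E
```

```text
21.35 [487.56942096  31.02473166  57.66423944] 20.44720226978119 [-0.80412737  0.79777688 -5.55058638]
(array([-2.83565671e-03, -3.40302934e-02,  3.79382052e+01]), 986)
to [488.3  30.8  57.1] dist 1.0 n 1
{"tx": 0.002, "ty": 0.004, "tz": 0.003, "wx": -0.001, "wy": -0.002, "wz": 0.001, "claw": null}
to [487.9 -32.2  77.3] dist 65.8 n 2
{"tx": -0.164, "ty": 0.002, "tz": -0.009, "wx": -0.001, "wy": -0.001, "wz": 0.0, "claw": null}
{"tx": -0.164, "ty": 0.002, "tz": -0.009, "wx": -0.001, "wy": -0.001, "wz": 0.0, "claw": null}
```

The deck now rests on the shim at about 0.032 rad. I'll withdraw the bar and lay it back in its old place.

Emit:
servo_tool:
  increments:
    - {"tx": -0.11,"ty": 0,"tz": -0.004,"wx": 0,"wy": 0,"wz": 0,"claw": 1}
    - {"tx": -0.11,"ty": 0,"tz": -0.006,"wx": 0,"wy": 0,"wz": 0,"claw": 1}
    - {"tx": -0.11,"ty": 0,"tz": -0.02,"wx": 0,"wy": 0,"wz": 0,"claw": 1}
    - {"tx": -0.15,"ty": 0,"tz": -0.05,"wx": 0,"wy": 0,"wz": 0,"claw": 1}
    - {"tx": 0,"ty": 0,"tz": 0,"wx": 0,"wy": 0,"wz": 0,"claw": 1}

```text
time: 22.02
tcp_pos: [488.2, -63.5, 99.5]
tool_rot: [0.089, 0.706, 0.697, -0.088]
ft_force: [0.4, 1.0, -6.8]
grip_width: 20.2
finger_force: 59.2
```

```bash
python3 - <<'E'
from h import *
s=ctrl.observe(); print(s['time'],s['tcp_pos'],s['grip_width'],s['ft_force'])
p=plan([437,-171,60],tool(.142),n=6); p=plan([437,-171,4.5],tool(.142),start=p)
E
```

```text
22.025 [488.21006488 -63.48219356  99.54660642] 20.15141819256901 [ 0.42967821  0.96443768 -6.7997987 ]
to [ 437. -171.   60.] dist 125.5 n 6
{"tx": -0.079, "ty": -0.042, "tz": 0.054, "wx": -0.002, "wy": 0.027, "wz": -0.016, "claw": null}
{"tx": -0.08, "ty": -0.044, "tz": 0.051, "wx": -0.002, "wy": 0.027, "wz": -0.016, "claw": null}
{"tx": -0.081, "ty": -0.046, "tz": 0.047, "wx": -0.002, "wy": 0.027, "wz": -0.016, "claw": null}
{"tx": -0.082, "ty": -0.048, "tz": 0.044, "wx": -0.002, "wy": 0.027, "wz": -0.016, "claw": null}
{"tx": -0.082, "ty": -0.051, "tz": 0.04, "wx": -0.002, "wy": 0.027, "wz": -0.016, "claw": null}
{"tx": -0.083, "ty": -0.053, "tz": 0.037, "wx": -0.002, "wy": 0.027, "wz": -0.016, "claw": null}
to [ 437.  -171.     4.5] dist 55.5 n 2
2 x {"tx": 0.0, "ty": 0.0, "tz": 0.139, "wx": 0.0, "wy": 0.0, "wz": 0.0, "claw": null}
```

Emit:
servo_tool:
  increments:
    - {"tx": -0.079,"ty": -0.042,"tz": 0.045,"wx": -0.002,"wy": 0.027,"wz": -0.016,"claw": 1}
    - {"tx": -0.08,"ty": -0.044,"tz": 0.045,"wx": -0.002,"wy": 0.027,"wz": -0.016,"claw": 1}
    - {"tx": -0.081,"ty": -0.046,"tz": 0.045,"wx": -0.002,"wy": 0.027,"wz": -0.016,"claw": 1}
    - {"tx": -0.082,"ty": -0.048,"tz": 0.045,"wx": -0.002,"wy": 0.027,"wz": -0.016,"claw": 1}
    - {"tx": -0.082,"ty": -0.051,"tz": 0.04,"wx": -0.002,"wy": 0.027,"wz": -0.016,"claw": 1}

```text
time: 22.65
tcp_pos: [445.3, -149.4, 67.4]
tool_rot: [0.013, 0.663, 0.749, -0.013]
ft_force: [0.1, -1.5, -8.2]
grip_width: 20.2
finger_force: 59.3
```

Emit:
servo_tool:
  increments:
    - {"tx": -0.083,"ty": -0.053,"tz": 0.037,"wx": -0.002,"wy": 0.027,"wz": -0.016,"claw": 1}
    - {"tx": 0,"ty": 0,"tz": 0,"wx": 0,"wy": 0,"wz": 0,"claw": 1}
    - {"tx": 0,"ty": 0,"tz": 0,"wx": 0,"wy": 0,"wz": 0,"claw": 1}

```text
time: 23.02
tcp_pos: [437.0, -166.3, 60.6]
tool_rot: [-0.002, 0.654, 0.757, 0.002]
ft_force: [1.1, 0.1, -6.2]
grip_width: 20.6
finger_force: 59.6
```

```bash
python3 - <<'E'
from h import *
s=ctrl.observe(); print(s['time'],s['tcp_pos'],s['grip_width'],s['ft_force'])
p=plan([437,-171,7],tool(.142))
E
```

```text
23.025 [ 436.97389668 -166.28311521   60.5791831 ] 20.599390417361484 [ 1.08210197  0.10019938 -6.21504045]
to [ 437. -171.    7.] dist 53.8 n 1
{"tx": -0.025, "ty": -0.003, "tz": 0.268, "wx": -0.0, "wy": -0.003, "wz": 0.002, "claw": null}
```

Emit:
servo_tool:
  increments:
    - {"tx": -0.02,"ty": 0,"tz": 0.14,"wx": 0,"wy": -0.003,"wz": 0,"claw": 1}
    - {"tx": 0,"ty": 0,"tz": 0.12,"wx": 0,"wy": 0,"wz": 0,"claw": 1}
    - {"tx": 0,"ty": 0,"tz": 0.008,"wx": 0,"wy": 0,"wz": 0,"claw": 1}
    - {"tx": 0,"ty": 0,"tz": 0.004,"wx": 0,"wy": 0,"wz": 0,"claw": 1}
    - {"tx": 0,"ty": 0,"tz": 0,"wx": 0,"wy": 0,"wz": 0,"claw": 1}

```text
time: 23.65
tcp_pos: [438.1, -169.4, 6.7]
tool_rot: [0.0, 0.653, 0.757, 0.0]
ft_force: [-0.2, -0.4, -6.9]
grip_width: 20.0
finger_force: 60.3
```

Emit:
servo_tool:
  increments:
    - {"tx": 0,"ty": 0,"tz": 0,"wx": 0,"wy": 0,"wz": 0,"claw": 1}

```text
time: 23.78
tcp_pos: [437.9, -169.6, 6.6]
tool_rot: [-0.0, 0.653, 0.757, 0.0]
ft_force: [-0.5, 0.6, -6.7]
grip_width: 19.8
finger_force: 60.3
```

Emit:
servo_tool:
  increments:
    - {"tx": 0,"ty": 0,"tz": 0.006,"wx": 0,"wy": 0,"wz": 0,"claw": 1}
    - {"tx": 0,"ty": 0,"tz": 0.005,"wx": 0,"wy": 0,"wz": 0,"claw": 1}
    - {"tx": 0,"ty": 0,"tz": 0,"wx": 0,"wy": 0,"wz": 0,"claw": 1}
    - {"tx": 0,"ty": 0,"tz": 0,"wx": 0,"wy": 0,"wz": 0,"claw": 1}

```text
time: 24.28
tcp_pos: [437.8, -169.7, 4.9]
tool_rot: [-0.0, 0.654, 0.757, 0.001]
ft_force: [-0.5, 1.2, 8.3]
grip_width: 20.1
finger_force: 62.1
```

Emit:
servo_tool:
  increments:
    - {"tx": 0,"ty": 0,"tz": 0,"wx": 0,"wy": 0,"wz": 0,"claw": 0.2}
    - {"tx": 0,"ty": 0,"tz": 0,"wx": 0,"wy": 0,"wz": 0,"claw": -0.2}
    - {"tx": 0,"ty": 0,"tz": 0,"wx": 0,"wy": 0,"wz": 0,"claw": -0.2}
    - {"tx": 0,"ty": 0,"tz": -0.25,"wx": 0,"wy": 0,"wz": 0,"claw": -0.6}
    - {"tx": -0.05,"ty": 0.1,"tz": -0.25,"wx": 0,"wy": 0,"wz": 0,"claw": -1}

```text
time: 24.9
tcp_pos: [456.0, -175.8, 103.9]
tool_rot: [-0.003, 0.654, 0.757, -0.001]
ft_force: [1.8, -0.3, -1.5]
grip_width: 83.7
finger_force: 0.0
```

Emit:
servo_tool:
  increments:
    - {"tx": -0.05,"ty": 0.15,"tz": -0.25,"wx": 0,"wy": 0,"wz": 0.02,"claw": -1}
    - {"tx": -0.05,"ty": 0.15,"tz": -0.25,"wx": 0,"wy": 0,"wz": 0.02,"claw": -1}
    - {"tx": -0.05,"ty": 0.15,"tz": -0.25,"wx": 0,"wy": 0,"wz": 0.02,"claw": -1}
    - {"tx": 0,"ty": 0,"tz": -0.1,"wx": 0,"wy": 0,"wz": 0.02,"claw": -1}
    - {"tx": 0,"ty": 0,"tz": 0,"wx": 0,"wy": 0,"wz": 0,"claw": -1}

```text
time: 25.52
tcp_pos: [552.6, -196.6, 274.8]
tool_rot: [0.001, 0.699, 0.715, 0.001]
ft_force: [-1.4, 0.1, -0.4]
grip_width: 84.9
finger_force: 0.0
```

Emit:
servo_tool:
  increments:
    - {"tx": 0,"ty": 0,"tz": 0,"wx": 0,"wy": 0,"wz": 0,"claw": -1}
    - {"tx": 0,"ty": 0,"tz": 0,"wx": 0,"wy": 0,"wz": 0,"claw": -1}

```text
time: 25.78
tcp_pos: [550.4, -195.7, 272.0]
tool_rot: [-0.002, 0.7, 0.714, -0.001]
ft_force: [-0.1, -0.3, 0.0]
grip_width: 85.3
finger_force: 0.0
```

```bash
python3 - <<'E'
from h import *
s=ctrl.observe(); print(s['time'],s['tcp_pos'])
f=grab('wrist'); np.savez('w6.npz',**f); cv2.imwrite('pics/w6.png',f['color'][:,:,::-1])
E
```

```text
25.775 [ 550.36831826 -195.72349661  271.99373728]
```

View pics/w6.png

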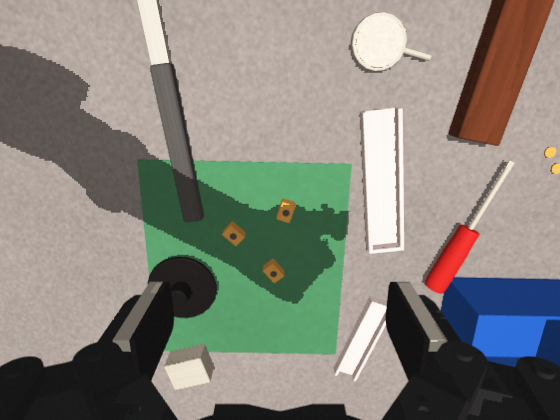

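The bar is back in place. The chute at (383,180) is closed at the bottom (row 248) and open at the top (row 108). The blocks are at (234,234), (286,211) and (273,271), the lid is at (182,287), and the small chute at (365,340) is the look-alike. I'll measure them.

```bash
cat >> h.py <<'E'
def slugs(f,out=None):
    P=cloud(f); z=P[...,2]; c=f['color'].astype(int)
    m=(z>11)&(z<21)&(c[...,0]>1.6*c[...,2])&(c[...,0]>c[...,1]*1.05)
    m=cv2.morphologyEx(m.astype(np.uint8),cv2.MORPH_CLOSE,np.ones((3,3)))
    n,l,st,ce=cv2.connectedComponentsWithStats(m); r=[]
    for i in range(1,n):
        if st[i,4]<40: continue
        q=(l==i)&(z>12); a,wh,an=rect(P,q)
        if wh[0]<wh[1]: wh=wh[::-1]; an+=90     # long side's azimuth
        r.append((a,wh,(an+90)%180-90,np.nanmedian(z[q]),ce[i]))
    return r
E
python3 - <<'E'
from h import *
f=dict(np.load('w6.npz')); P=cloud(f); z=P[...,2]
for r in slugs(f): print([np.round(x,1) for x in r])
m=np.zeros((420,560),bool); m[95:260,350:410]=1
print('chute',rect(P,m&(z>2)&(z<25)),'walls',rect(P,m&(z>12)&(z<25)))
c,u=pca(P[m&(z>2)&(z<25)][:,:2]); print(c,np.degrees(np.arctan2(u[1],u[0])))
m=(z>4)&(z<40)&(P[...,0]<480)&(P[...,1]<-300)&(P[...,1]>-400); print('lid',rect(P,m))
E
```

```text
[array([ 742.5, -100.4]), array([129.5,   3. ]), np.float64(80.8), np.float64(16.8), array([476.6,  65.2])]
[array([ 558.5, -253.9]), array([21.8, 15.9]), np.float64(72.6), np.float64(15.7), array([285.7, 211.6])]
[array([ 498.5, -283.7]), array([21.4, 16.3]), np.float64(-42.8), np.float64(15.7), array([233.2, 234.8])]
[array([ 747.4, -304.2]), array([85.7, 19.3]), np.float64(59.3), np.float64(17.8), array([446.3, 255.3])]
[array([ 545.6, -331.4]), array([21.7, 16.5]), np.float64(-48.7), np.float64(15.6), array([273.1, 272.3])]
chute (array([ 665.96032715, -221.60334778]), array([ 64.07804108, 192.20246887]), 3.5623137950897217) walls (array([ 665.39428711, -219.75823975]), array([ 40.57793808, 160.71118164]), 7.914316177368164)
[ 666.02348634 -216.2331776 ] 97.77776142207439
lid (array([ 439.52566528, -352.3840332 ]), array([72.47140503, 83.1161499 ]), 32.15033721923828)
```

```bash
cat >> h.py <<'E'
dg=np.radians
CC,CA=np.array([665.4,-219.8]),97.9
def ch(x,z,y=0):
    u=np.array([np.cos(dg(CA)),np.sin(dg(CA))]); return np.r_[CC+x*u+y*np.array([-u[1],u[0]]),z]
E
python3 - <<'E'
from h import *
plan([498.5,-283.7,50],tool(dg(-42.8)))
E
```

```text
to [ 498.5 -283.7   50. ] dist 244.5 n 5
{"tx": -0.087, "ty": -0.053, "tz": 0.222, "wx": -0.001, "wy": -0.0, "wz": 0.098, "claw": null}
{"tx": -0.094, "ty": -0.039, "tz": 0.222, "wx": -0.001, "wy": -0.0, "wz": 0.098, "claw": null}
{"tx": -0.099, "ty": -0.025, "tz": 0.222, "wx": -0.001, "wy": -0.0, "wz": 0.098, "claw": null}
{"tx": -0.102, "ty": -0.009, "tz": 0.222, "wx": -0.001, "wy": -0.0, "wz": 0.098, "claw": null}
{"tx": -0.102, "ty": 0.006, "tz": 0.222, "wx": -0.001, "wy": -0.0, "wz": 0.098, "claw": null}
```

Emit:
servo_tool:
  increments:
    - {"tx": -0.087,"ty": -0.053,"tz": 0.222,"wx": 0,"wy": 0,"wz": 0.098,"claw": -0.1}
    - {"tx": -0.094,"ty": -0.039,"tz": 0.222,"wx": 0,"wy": 0,"wz": 0.098,"claw": -0.1}
    - {"tx": -0.099,"ty": -0.025,"tz": 0.222,"wx": 0,"wy": 0,"wz": 0.098,"claw": -0.1}
    - {"tx": -0.102,"ty": -0.009,"tz": 0.222,"wx": 0,"wy": 0,"wz": 0.098,"claw": -0.1}
    - {"tx": -0.102,"ty": 0.006,"tz": 0.222,"wx": 0,"wy": 0,"wz": 0.098,"claw": -0.1}

```text
time: 26.45
tcp_pos: [499.2, -284.3, 49.4]
tool_rot: [-0.001, 0.918, 0.397, -0.001]
ft_force: [0.3, -0.0, 0.2]
grip_width: 46.7
finger_force: 0.0
```

Emit:
servo_tool:
  increments:
    - {"tx": 0,"ty": 0,"tz": 0,"wx": 0,"wy": 0,"wz": 0,"claw": -0.1}
    - {"tx": 0,"ty": 0,"tz": 0,"wx": 0,"wy": 0,"wz": 0,"claw": -0.1}
    - {"tx": 0,"ty": 0,"tz": 0,"wx": 0,"wy": 0,"wz": 0,"claw": -0.1}

```text
time: 26.82
tcp_pos: [501.7, -283.8, 53.1]
tool_rot: [0.0, 0.916, 0.401, 0.001]
ft_force: [0.3, -0.4, 0.4]
grip_width: 47.0
finger_force: 0.0
```

```bash
python3 - <<'E'
from h import *
s=ctrl.observe(); print(s['time'],s['tcp_pos'],s['grip_width'])
R=tool(dg(-42.8))
a=plan([498.5,-283.7,5],R,n=1); b=plan([498.5,-283.7,75],R,start=a); c=plan(ch(-42,60),tool(dg(-82.1)),start=b)
E
```

```text
26.825 [ 501.67718993 -283.75673527   53.13914107] 47.010689834105804
to [ 498.5 -283.7    5. ] dist 48.2 n 1
{"tx": -0.011, "ty": -0.012, "tz": 0.241, "wx": 0.001, "wy": -0.001, "wz": 0.001, "claw": null}
to [ 498.5 -283.7   75. ] dist 70.0 n 2
2 x {"tx": 0.0, "ty": 0.0, "tz": -0.175, "wx": 0.0, "wy": 0.0, "wz": 0.0, "claw": null}
to [ 671.2 -261.4   60. ] dist 174.8 n 5
{"tx": 0.134, "ty": 0.112, "tz": 0.015, "wx": 0.0, "wy": 0.0, "wz": 0.087, "claw": null}
{"tx": 0.148, "ty": 0.092, "tz": 0.015, "wx": 0.0, "wy": 0.0, "wz": 0.087, "claw": null}
{"tx": 0.159, "ty": 0.071, "tz": 0.015, "wx": 0.0, "wy": 0.0, "wz": 0.087, "claw": null}
{"tx": 0.167, "ty": 0.049, "tz": 0.015, "wx": 0.0, "wy": 0.0, "wz": 0.087, "claw": null}
{"tx": 0.172, "ty": 0.025, "tz": 0.015, "wx": 0.0, "wy": 0.0, "wz": 0.087, "claw": null}
```

Emit:
servo_tool:
  increments:
    - {"tx": -0.011,"ty": -0.012,"tz": 0.24,"wx": 0,"wy": 0,"wz": 0,"claw": -0.1}
    - {"tx": 0,"ty": 0,"tz": 0,"wx": 0,"wy": 0,"wz": 0,"claw": -0.1}
    - {"tx": 0,"ty": 0,"tz": 0,"wx": 0,"wy": 0,"wz": 0,"claw": 1}
    - {"tx": 0,"ty": 0,"tz": 0,"wx": 0,"wy": 0,"wz": 0,"claw": 1}
    - {"tx": 0,"ty": 0,"tz": 0,"wx": 0,"wy": 0,"wz": 0,"claw": 1}

```text
time: 27.45
tcp_pos: [497.8, -284.6, 5.6]
tool_rot: [0.0, 0.917, 0.4, 0.001]
ft_force: [-0.9, -0.0, 6.2]
grip_width: 20.2
finger_force: 59.2
```

Emit:
servo_tool:
  increments:
    - {"tx": 0,"ty": 0,"tz": 0,"wx": 0,"wy": 0,"wz": 0,"claw": 1}
    - {"tx": 0,"ty": 0,"tz": -0.175,"wx": 0,"wy": 0,"wz": 0,"claw": 1}
    - {"tx": 0,"ty": 0,"tz": -0.175,"wx": 0,"wy": 0,"wz": 0,"claw": 1}
    - {"tx": 0.134,"ty": 0.112,"tz": 0.015,"wx": 0,"wy": 0,"wz": 0.087,"claw": 1}
    - {"tx": 0.148,"ty": 0.092,"tz": 0.015,"wx": 0,"wy": 0,"wz": 0.087,"claw": 1}

```text
time: 28.08
tcp_pos: [567.3, -275.4, 69.6]
tool_rot: [0.0, 0.963, 0.268, 0.001]
ft_force: [-0.5, 0.1, -0.3]
grip_width: 20.1
finger_force: 59.0
```

Emit:
servo_tool:
  increments:
    - {"tx": 0.159,"ty": 0.071,"tz": 0.015,"wx": 0,"wy": 0,"wz": 0.087,"claw": 1}
    - {"tx": 0.167,"ty": 0.049,"tz": 0.015,"wx": 0,"wy": 0,"wz": 0.087,"claw": 1}
    - {"tx": 0.172,"ty": 0.025,"tz": 0.015,"wx": 0,"wy": 0,"wz": 0.087,"claw": 1}
    - {"tx": 0,"ty": 0,"tz": 0,"wx": 0,"wy": 0,"wz": 0,"claw": 1}
    - {"tx": 0,"ty": 0,"tz": 0,"wx": 0,"wy": 0,"wz": 0,"claw": 1}

```text
time: 28.7
tcp_pos: [668.7, -261.9, 59.0]
tool_rot: [-0.0, 0.998, 0.07, -0.001]
ft_force: [-0.3, -0.7, -0.5]
grip_width: 20.3
finger_force: 59.0
```

```bash
python3 - <<'E'
from h import *
s=ctrl.observe(); print(s['time'],s['tcp_pos'],s['grip_width'],s['finger_force']); R0=R_of(s['tool_rot'])
f=grab('wrist'); P=cloud(f); Q=(P-s['tcp_pos'])@R0; c=f['color'].astype(int)
m=(c[...,0]>1.6*c[...,2])&(c[...,0]>c[...,1]*1.05)&(abs(Q[...,0])<40)&(abs(Q[...,1])<16)&(Q[...,2]<12)&(Q[...,2]>-25)
q=Q[m]; print(len(q), q.min(0),q.max(0))
R=tool(dg(-82.1))
a=plan(ch(-42,11),R,n=1)
E
```

```text
28.7 [ 668.66962081 -261.92469746   58.95263024] 20.272027920289293 58.96862804889679
2289 [ -7.41721401 -10.95097171 -16.93270846] [11.97312951 10.70707714  6.08954116]
to [ 671.2 -261.4   11. ] dist 48.2 n 1
{"tx": 0.016, "ty": -0.002, "tz": 0.24, "wx": -0.001, "wy": 0.001, "wz": 0.0, "claw": null}
```

```bash
python3 - <<'E'
from h import *
R=tool(dg(-82.1)); a=(ch(-42,75),R); plan([545.6,-331.4,50],tool(dg(-48.7)),start=a)
E
```

```text
to [ 545.6 -331.4   50. ] dist 145.9 n 4
{"tx": -0.168, "ty": 0.065, "tz": 0.031, "wx": 0.0, "wy": 0.0, "wz": -0.093, "claw": null}
{"tx": -0.175, "ty": 0.04, "tz": 0.031, "wx": 0.0, "wy": 0.0, "wz": -0.093, "claw": null}
{"tx": -0.179, "ty": 0.014, "tz": 0.031, "wx": 0.0, "wy": 0.0, "wz": -0.093, "claw": null}
{"tx": -0.179, "ty": -0.012, "tz": 0.031, "wx": 0.0, "wy": 0.0, "wz": -0.093, "claw": null}
```

Emit:
servo_tool:
  increments:
    - {"tx": 0.015,"ty": -0.002,"tz": 0.24,"wx": 0,"wy": 0,"wz": 0,"claw": 1}
    - {"tx": 0,"ty": 0,"tz": 0,"wx": 0,"wy": 0,"wz": 0,"claw": 1}
    - {"tx": 0,"ty": 0,"tz": 0,"wx": 0,"wy": 0,"wz": 0,"claw": 0.29}
    - {"tx": 0,"ty": 0,"tz": 0,"wx": 0,"wy": 0,"wz": 0,"claw": 0.29}
    - {"tx": 0,"ty": 0,"tz": 0,"wx": 0,"wy": 0,"wz": 0,"claw": 0.29}

```text
time: 29.38
tcp_pos: [672.4, -261.0, 11.3]
tool_rot: [-0.001, 0.998, 0.069, 0.0]
ft_force: [0.2, -0.5, -1.7]
grip_width: 30.0
finger_force: 0.0
```

Emit:
servo_tool:
  increments:
    - {"tx": 0,"ty": 0,"tz": -0.15,"wx": 0,"wy": 0,"wz": 0,"claw": 0.29}
    - {"tx": 0,"ty": 0,"tz": -0.17,"wx": 0,"wy": 0,"wz": 0,"claw": 0.29}
    - {"tx": 0,"ty": 0,"tz": 0,"wx": 0,"wy": 0,"wz": 0,"claw": 0.1}

```text
time: 29.75
tcp_pos: [674.6, -263.4, 80.2]
tool_rot: [0.002, 0.998, 0.069, 0.003]
ft_force: [-0.2, 0.3, 0.1]
grip_width: 38.7
finger_force: 0.0
```

Emit:
servo_tool:
  increments:
    - {"tx": -0.168,"ty": 0.065,"tz": 0.031,"wx": 0,"wy": 0,"wz": -0.093,"claw": -0.1}
    - {"tx": -0.175,"ty": 0.04,"tz": 0.031,"wx": 0,"wy": 0,"wz": -0.093,"claw": -0.1}
    - {"tx": -0.179,"ty": 0.014,"tz": 0.031,"wx": 0,"wy": 0,"wz": -0.093,"claw": -0.1}
    - {"tx": -0.179,"ty": -0.012,"tz": 0.031,"wx": 0,"wy": 0,"wz": -0.093,"claw": -0.1}
    - {"tx": 0,"ty": 0,"tz": 0,"wx": 0,"wy": 0,"wz": 0,"claw": -0.1}

```text
time: 30.38
tcp_pos: [542.8, -333.7, 50.8]
tool_rot: [-0.001, 0.937, 0.35, -0.001]
ft_force: [0.9, 0.3, -0.1]
grip_width: 47.1
finger_force: 0.0
```

Emit:
servo_tool:
  increments:
    - {"tx": 0,"ty": 0,"tz": 0,"wx": 0,"wy": 0,"wz": 0,"claw": -0.1}
    - {"tx": 0,"ty": 0,"tz": 0,"wx": 0,"wy": 0,"wz": 0,"claw": -0.1}

```text
time: 30.62
tcp_pos: [548.6, -330.0, 49.8]
tool_rot: [-0.001, 0.935, 0.355, 0.0]
ft_force: [0.8, 0.5, 0.2]
grip_width: 47.2
finger_force: 0.0
```

```bash
python3 - <<'E'
from h import *
s=ctrl.observe(); print(s['time'],s['tcp_pos'],s['grip_width'])
f=grab('wrist')
for r in slugs(f):
    if r[1][0]<26: print([np.round(x,1) for x in r])
R=tool(dg(-48.7))
a=plan([545.6,-331.4,5],R,n=1); b=(np.array([545.6,-331.4,75]),R); c=plan(ch(6,60),tool(dg(-82.1)),start=b)
E
```

```text
30.625 [ 548.58138782 -330.02661776   49.80229752] 47.16746844926821
[array([ 558.4, -254.4]), array([21.9, 16.6]), np.float64(72.4), np.float64(15.8), array([172.8, 137.6])]
[array([ 545.7, -331.9]), array([21.7, 16.5]), np.float64(-49.6), np.float64(15.8), array([277.5, 254.3])]
to [ 545.6 -331.4    5. ] dist 44.8 n 1
{"tx": -0.016, "ty": -0.004, "tz": 0.223, "wx": -0.001, "wy": -0.001, "wz": 0.003, "claw": null}
to [ 664.6 -213.9   60. ] dist 167.9 n 4
{"tx": 0.209, "ty": -0.012, "tz": 0.019, "wx": 0.0, "wy": 0.0, "wz": 0.093, "claw": null}
{"tx": 0.205, "ty": -0.042, "tz": 0.019, "wx": 0.0, "wy": 0.0, "wz": 0.093, "claw": null}
{"tx": 0.196, "ty": -0.072, "tz": 0.019, "wx": 0.0, "wy": 0.0, "wz": 0.093, "claw": null}
{"tx": 0.184, "ty": -0.099, "tz": 0.019, "wx": 0.0, "wy": 0.0, "wz": 0.093, "claw": null}
```

Emit:
servo_tool:
  increments:
    - {"tx": -0.016,"ty": -0.004,"tz": 0.223,"wx": 0,"wy": 0,"wz": 0,"claw": -0.1}
    - {"tx": 0,"ty": 0,"tz": 0,"wx": 0,"wy": 0,"wz": 0,"claw": -0.1}
    - {"tx": 0,"ty": 0,"tz": 0,"wx": 0,"wy": 0,"wz": 0,"claw": 1}
    - {"tx": 0,"ty": 0,"tz": 0,"wx": 0,"wy": 0,"wz": 0,"claw": 1}
    - {"tx": 0,"ty": 0,"tz": 0,"wx": 0,"wy": 0,"wz": 0,"claw": 1}

```text
time: 31.3
tcp_pos: [544.8, -333.1, 6.5]
tool_rot: [0.0, 0.935, 0.354, 0.001]
ft_force: [-0.6, 0.4, 3.6]
grip_width: 20.2
finger_force: 60.0
```

Emit:
servo_tool:
  increments:
    - {"tx": 0,"ty": 0,"tz": 0,"wx": 0,"wy": 0,"wz": 0,"claw": 1}
    - {"tx": 0,"ty": 0,"tz": -0.175,"wx": 0,"wy": 0,"wz": 0,"claw": 1}
    - {"tx": 0,"ty": 0,"tz": -0.175,"wx": 0,"wy": 0,"wz": 0,"claw": 1}
    - {"tx": 0.209,"ty": -0.012,"tz": 0.019,"wx": 0,"wy": 0,"wz": 0.093,"claw": 1}
    - {"tx": 0.205,"ty": -0.042,"tz": 0.019,"wx": 0,"wy": 0,"wz": 0.093,"claw": 1}

```text
time: 31.92
tcp_pos: [604.2, -273.6, 68.5]
tool_rot: [-0.0, 0.978, 0.21, 0.001]
ft_force: [0.6, -0.1, -0.9]
grip_width: 19.7
finger_force: 59.6
```

Emit:
servo_tool:
  increments:
    - {"tx": 0.196,"ty": -0.072,"tz": 0.019,"wx": 0,"wy": 0,"wz": 0.093,"claw": 1}
    - {"tx": 0.184,"ty": -0.099,"tz": 0.019,"wx": 0,"wy": 0,"wz": 0.093,"claw": 1}
    - {"tx": 0,"ty": 0,"tz": 0,"wx": 0,"wy": 0,"wz": 0,"claw": 1}
    - {"tx": 0,"ty": 0,"tz": 0,"wx": 0,"wy": 0,"wz": 0,"claw": 1}
    - {"tx": 0,"ty": 0,"tz": 0,"wx": 0,"wy": 0,"wz": 0,"claw": 1}

```text
time: 32.55
tcp_pos: [661.4, -216.8, 60.5]
tool_rot: [-0.0, 0.998, 0.068, -0.0]
ft_force: [0.3, -0.5, -0.1]
grip_width: 20.0
finger_force: 59.6
```

```bash
python3 - <<'E'
from h import *
s=ctrl.observe(); print(s['time'],s['tcp_pos'],s['grip_width'],s['finger_force'])
R=tool(dg(-82.1)); a=plan(ch(6,11),R,n=1); plan([558.4,-254.2,50],tool(dg(-107.5)),start=(ch(6,75),R))
E
```

```text
32.55 [ 661.41963516 -216.77499272   60.46730826] 20.026678033912212 59.59148705005646
to [ 664.6 -213.9   11. ] dist 49.7 n 1
{"tx": 0.018, "ty": -0.012, "tz": 0.247, "wx": -0.0, "wy": 0.001, "wz": -0.001, "claw": null}
to [ 558.4 -254.2   50. ] dist 116.3 n 3
{"tx": -0.185, "ty": 0.042, "tz": 0.042, "wx": 0.0, "wy": 0.0, "wz": 0.094, "claw": null}
{"tx": -0.176, "ty": 0.069, "tz": 0.042, "wx": 0.0, "wy": 0.0, "wz": 0.094, "claw": null}
{"tx": -0.164, "ty": 0.094, "tz": 0.042, "wx": 0.0, "wy": 0.0, "wz": 0.094, "claw": null}
```

Emit:
servo_tool:
  increments:
    - {"tx": 0.018,"ty": -0.012,"tz": 0.242,"wx": 0,"wy": 0,"wz": 0,"claw": 1}
    - {"tx": 0,"ty": 0,"tz": 0,"wx": 0,"wy": 0,"wz": 0,"claw": 1}
    - {"tx": 0,"ty": 0,"tz": 0,"wx": 0,"wy": 0,"wz": 0,"claw": 0.29}
    - {"tx": 0,"ty": 0,"tz": 0,"wx": 0,"wy": 0,"wz": 0,"claw": 0.29}
    - {"tx": 0,"ty": 0,"tz": 0,"wx": 0,"wy": 0,"wz": 0,"claw": 0.29}

```text
time: 33.17
tcp_pos: [666.3, -212.1, 12.5]
tool_rot: [-0.0, 0.998, 0.069, 0.0]
ft_force: [0.6, -0.7, -0.3]
grip_width: 30.4
finger_force: 0.0
```

Emit:
servo_tool:
  increments:
    - {"tx": 0,"ty": 0,"tz": -0.15,"wx": 0,"wy": 0,"wz": 0,"claw": 0.29}
    - {"tx": 0,"ty": 0,"tz": -0.17,"wx": 0,"wy": 0,"wz": 0,"claw": 0.29}
    - {"tx": -0.185,"ty": 0.042,"tz": 0.042,"wx": 0,"wy": 0,"wz": 0.094,"claw": 0.1}
    - {"tx": -0.176,"ty": 0.069,"tz": 0.042,"wx": 0,"wy": 0,"wz": 0.094,"claw": -0.1}
    - {"tx": -0.164,"ty": 0.094,"tz": 0.042,"wx": 0,"wy": 0,"wz": 0.094,"claw": -0.1}

```text
time: 33.8
tcp_pos: [559.9, -253.2, 52.7]
tool_rot: [-0.0, 0.988, -0.154, 0.001]
ft_force: [-0.1, 0.3, 0.1]
grip_width: 47.2
finger_force: 0.0
```

Emit:
servo_tool:
  increments:
    - {"tx": 0,"ty": 0,"tz": 0,"wx": 0,"wy": 0,"wz": 0,"claw": -0.1}
    - {"tx": 0,"ty": 0,"tz": 0,"wx": 0,"wy": 0,"wz": 0,"claw": -0.1}
    - {"tx": 0,"ty": 0,"tz": 0,"wx": 0,"wy": 0,"wz": 0,"claw": -0.1}

```text
time: 34.17
tcp_pos: [561.9, -252.0, 51.2]
tool_rot: [-0.001, 0.989, -0.15, 0.001]
ft_force: [1.0, -0.4, 0.4]
grip_width: 47.2
finger_force: 0.0
```

```bash
python3 - <<'E'
from h import *
s=ctrl.observe(); print(s['time'],s['tcp_pos'],s['grip_width'])
f=grab('wrist'); np.savez('w7.npz',**f)
for r in slugs(f):
    if r[1][0]<26: print([np.round(x,1) for x in r])
R=tool(dg(-107.5))
a=plan([558.4,-254.2,5],R,n=1); b=(np.array([558.4,-254.2,75]),R); c=plan(ch(54,60),tool(dg(-82.1)),start=b)
E
```

```text
34.175 [ 561.93414882 -251.97574158   51.24477536] 47.16816947658234
[array([ 671.5, -261. ]), array([21.9, 16.1]), np.float64(-82.4), np.float64(19.7), array([223.6,  22.9])]
[array([ 666.5, -212.6]), array([22.4, 16.2]), np.float64(-82.7), np.float64(19.7), array([125.9,  68.7])]
[array([ 558.5, -254.6]), array([21.7, 16.5]), np.float64(72.5), np.float64(15.8), array([286.5, 251.8])]
to [ 558.4 -254.2    5. ] dist 46.2 n 1
{"tx": -0.012, "ty": 0.016, "tz": 0.23, "wx": -0.001, "wy": -0.0, "wz": 0.002, "claw": null}
to [ 658.  -166.3   60. ] dist 133.7 n 3
{"tx": 0.114, "ty": -0.19, "tz": 0.025, "wx": 0.0, "wy": 0.0, "wz": -0.094, "claw": null}
{"tx": 0.141, "ty": -0.171, "tz": 0.025, "wx": 0.0, "wy": 0.0, "wz": -0.094, "claw": null}
{"tx": 0.165, "ty": -0.148, "tz": 0.025, "wx": 0.0, "wy": 0.0, "wz": -0.094, "claw": null}
```

Emit:
servo_tool:
  increments:
    - {"tx": -0.012,"ty": 0.016,"tz": 0.23,"wx": 0,"wy": 0,"wz": 0,"claw": -0.1}
    - {"tx": 0,"ty": 0,"tz": 0,"wx": 0,"wy": 0,"wz": 0,"claw": -0.1}
    - {"tx": 0,"ty": 0,"tz": 0,"wx": 0,"wy": 0,"wz": 0,"claw": 1}
    - {"tx": 0,"ty": 0,"tz": 0,"wx": 0,"wy": 0,"wz": 0,"claw": 1}
    - {"tx": 0,"ty": 0,"tz": 0,"wx": 0,"wy": 0,"wz": 0,"claw": 1}

```text
time: 34.85
tcp_pos: [557.5, -255.4, 5.9]
tool_rot: [-0.0, 0.988, -0.152, 0.001]
ft_force: [-0.7, 0.7, 5.4]
grip_width: 20.2
finger_force: 60.0
```

Emit:
servo_tool:
  increments:
    - {"tx": 0,"ty": 0,"tz": 0,"wx": 0,"wy": 0,"wz": 0,"claw": 1}
    - {"tx": 0,"ty": 0,"tz": -0.175,"wx": 0,"wy": 0,"wz": 0,"claw": 1}
    - {"tx": 0,"ty": 0,"tz": -0.175,"wx": 0,"wy": 0,"wz": 0,"claw": 1}
    - {"tx": 0.114,"ty": -0.19,"tz": 0.025,"wx": 0,"wy": 0,"wz": -0.094,"claw": 1}
    - {"tx": 0.141,"ty": -0.171,"tz": 0.025,"wx": 0,"wy": 0,"wz": -0.094,"claw": 1}

```text
time: 35.48
tcp_pos: [623.9, -195.7, 65.4]
tool_rot: [-0.0, 1.0, -0.003, 0.0]
ft_force: [0.5, -0.5, -0.1]
grip_width: 19.9
finger_force: 59.5
```

Emit:
servo_tool:
  increments:
    - {"tx": 0.165,"ty": -0.148,"tz": 0.025,"wx": 0,"wy": 0,"wz": -0.094,"claw": 1}
    - {"tx": 0,"ty": 0,"tz": 0,"wx": 0,"wy": 0,"wz": 0,"claw": 1}
    - {"tx": 0,"ty": 0,"tz": 0,"wx": 0,"wy": 0,"wz": 0,"claw": 1}
    - {"tx": 0,"ty": 0,"tz": 0,"wx": 0,"wy": 0,"wz": 0,"claw": 1}

```text
time: 35.98
tcp_pos: [654.9, -168.3, 59.8]
tool_rot: [-0.0, 0.998, 0.068, -0.001]
ft_force: [-0.1, -0.8, -0.5]
grip_width: 20.1
finger_force: 59.5
```

```bash
python3 - <<'E'
from h import *
s=ctrl.observe(); print(s['time'],s['tcp_pos'],s['grip_width'],s['finger_force'])
R=tool(dg(-82.1)); a=plan(ch(54,12),R,n=1)
plan(ch(-10,190),tool(dg(7.9)),start=(ch(54,75),R))
E
```

```text
35.975 [ 654.88805001 -168.32264524   59.8034512 ] 20.106829843840924 59.46471333503723
to [ 658.  -166.3   12. ] dist 47.9 n 1
{"tx": 0.017, "ty": -0.008, "tz": 0.239, "wx": -0.0, "wy": 0.001, "wz": -0.002, "claw": null}
to [ 666.8 -229.7  190. ] dist 131.6 n 10
{"tx": -0.0, "ty": 0.032, "tz": -0.058, "wx": 0.0, "wy": 0.0, "wz": -0.1, "claw": null}
{"tx": -0.005, "ty": 0.032, "tz": -0.058, "wx": 0.0, "wy": 0.0, "wz": -0.1, "claw": null}
{"tx": -0.01, "ty": 0.03, "tz": -0.058, "wx": 0.0, "wy": 0.0, "wz": -0.1, "claw": null}
{"tx": -0.015, "ty": 0.029, "tz": -0.058, "wx": 0.0, "wy": 0.0, "wz": -0.1, "claw": null}
{"tx": -0.019, "ty": 0.026, "tz": -0.058, "wx": 0.0, "wy": 0.0, "wz": -0.1, "claw": null}
{"tx": -0.023, "ty": 0.023, "tz": -0.058, "wx": 0.0, "wy": 0.0, "wz": -0.1, "claw": null}
{"tx": -0.026, "ty": 0.019, "tz": -0.058, "wx": 0.0, "wy": 0.0, "wz": -0.1, "claw": null}
{"tx": -0.029, "ty": 0.015, "tz": -0.058, "wx": 0.0, "wy": 0.0, "wz": -0.1, "claw": null}
{"tx": -0.03, "ty": 0.01, "tz": -0.058, "wx": 0.0, "wy": 0.0, "wz": -0.1, "claw": null}
{"tx": -0.032, "ty": 0.005, "tz": -0.058, "wx": 0.0, "wy": 0.0, "wz": -0.1, "claw": null}
```

Emit:
servo_tool:
  increments:
    - {"tx": 0.017,"ty": -0.008,"tz": 0.239,"wx": 0,"wy": 0,"wz": 0,"claw": 1}
    - {"tx": 0,"ty": 0,"tz": 0,"wx": 0,"wy": 0,"wz": 0,"claw": 1}
    - {"tx": 0,"ty": 0,"tz": 0,"wx": 0,"wy": 0,"wz": 0,"claw": 0.29}
    - {"tx": 0,"ty": 0,"tz": 0,"wx": 0,"wy": 0,"wz": 0,"claw": 0.29}
    - {"tx": 0,"ty": 0,"tz": 0,"wx": 0,"wy": 0,"wz": 0,"claw": 0.29}

```text
time: 36.6
tcp_pos: [659.6, -164.5, 12.5]
tool_rot: [-0.001, 0.998, 0.069, 0.0]
ft_force: [0.4, 0.6, 0.5]
grip_width: 30.2
finger_force: 0.0
```

Emit:
servo_tool:
  increments:
    - {"tx": 0,"ty": 0,"tz": -0.15,"wx": 0,"wy": 0,"wz": 0,"claw": 0.29}
    - {"tx": 0,"ty": 0,"tz": -0.17,"wx": 0,"wy": 0,"wz": 0,"claw": 0.29}
    - {"tx": 0,"ty": 0.032,"tz": -0.06,"wx": 0,"wy": 0,"wz": -0.1,"claw": -0.4}
    - {"tx": -0.005,"ty": 0.032,"tz": -0.06,"wx": 0,"wy": 0,"wz": -0.1,"claw": -0.4}
    - {"tx": -0.01,"ty": 0.03,"tz": -0.06,"wx": 0,"wy": 0,"wz": -0.1,"claw": -0.4}

```text
time: 37.22
tcp_pos: [662.0, -183.7, 112.5]
tool_rot: [-0.001, 0.953, 0.303, -0.0]
ft_force: [0.2, 0.1, -0.4]
grip_width: 59.7
finger_force: 0.0
```

Emit:
servo_tool:
  increments:
    - {"tx": -0.015,"ty": 0.029,"tz": -0.06,"wx": 0,"wy": 0,"wz": -0.1,"claw": -0.4}
    - {"tx": -0.019,"ty": 0.026,"tz": -0.06,"wx": 0,"wy": 0,"wz": -0.1,"claw": -0.4}
    - {"tx": -0.023,"ty": 0.023,"tz": -0.06,"wx": 0,"wy": 0,"wz": -0.1,"claw": -0.4}
    - {"tx": -0.026,"ty": 0.019,"tz": -0.06,"wx": 0,"wy": 0,"wz": -0.1,"claw": -0.4}
    - {"tx": -0.029,"ty": 0.015,"tz": -0.06,"wx": 0,"wy": 0,"wz": -0.1,"claw": -0.4}

```text
time: 37.85
tcp_pos: [666.2, -216.1, 172.4]
tool_rot: [-0.001, 0.765, 0.644, 0.0]
ft_force: [-0.3, 0.1, -1.0]
grip_width: 59.7
finger_force: 0.0
```

Emit:
servo_tool:
  increments:
    - {"tx": -0.03,"ty": 0.01,"tz": -0.06,"wx": 0,"wy": 0,"wz": -0.1,"claw": -0.4}
    - {"tx": -0.032,"ty": 0.005,"tz": -0.06,"wx": 0,"wy": 0,"wz": -0.1,"claw": -0.4}
    - {"tx": 0,"ty": 0,"tz": 0,"wx": 0,"wy": 0,"wz": 0,"claw": -0.4}
    - {"tx": 0,"ty": 0,"tz": 0,"wx": 0,"wy": 0,"wz": 0,"claw": -0.4}
    - {"tx": 0,"ty": 0,"tz": 0,"wx": 0,"wy": 0,"wz": 0,"claw": -0.4}

```text
time: 38.48
tcp_pos: [668.0, -227.6, 194.6]
tool_rot: [-0.001, 0.657, 0.754, -0.0]
ft_force: [0.2, 0.9, -0.3]
grip_width: 59.9
finger_force: 0.0
```

```bash
python3 - <<'E'
from h import *
s=ctrl.observe(); print(s['time'],s['tcp_pos'],s['grip_width'])
f=grab('wrist'); np.savez('w8.npz',**f); cv2.imwrite('pics/w8.png',f['color'][:,:,::-1])
for r in slugs(f):
    if r[1][0]<26: print([np.round(x,1) for x in r])
P=cloud(f); z=P[...,2]; d=P[...,:2]-CC; m=(np.hypot(d[...,0],d[...,1])<92)&(z>2)&(z<19.0); m=cv2.morphologyEx(m.astype(np.uint8),cv2.MORPH_OPEN,np.ones((3,3)))>0
print('chute',rect(P,m))
print(deck_tilt())
E
```

```text
38.475 [ 668.01303819 -227.62719877  194.60006998] 59.89477015713901
[array([ 658.4, -164.7]), array([21.4, 14.9]), np.float64(-81.9), np.float64(19.7), array([278.2, 104.3])]
[array([ 666.3, -211.7]), array([21. , 14.8]), np.float64(-82.3), np.float64(19.8), array([279.5, 161.4])]
[array([ 671.7, -260.5]), array([22. , 14.6]), np.float64(-82.0), np.float64(19.7), array([278.1, 214.5])]
chute (array([ 692.89801025, -216.03594971]), array([ 95.37379456, 160.54914856]), 7.898540019989014)
(array([-1.45065665e-03, -3.32157746e-02,  3.79913758e+01]), 983)
```

View pics/w8.png

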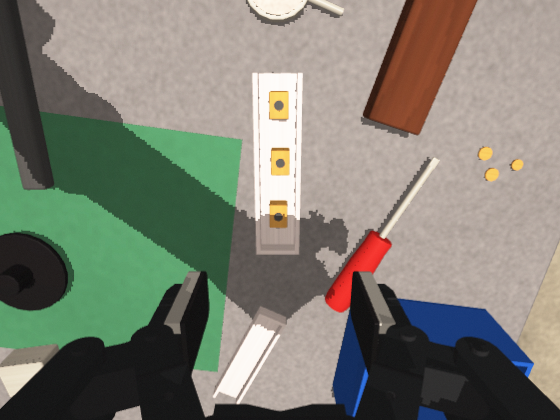

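All three blocks sit in the chute at (279,105), (280,162) and (278,214), with the open mouth at the top. I'll grip the chute at its middle.

```bash
python3 - <<'E'
from h import *
plan(ch(-5,2),tool(dg(7.9)),n=4)
E
```

```text
to [ 666.1 -224.8    2. ] dist 192.8 n 4
{"tx": 0.004, "ty": -0.002, "tz": 0.241, "wx": -0.0, "wy": -0.0, "wz": 0.0, "claw": null}
{"tx": 0.004, "ty": -0.002, "tz": 0.241, "wx": -0.0, "wy": -0.0, "wz": 0.0, "claw": null}
{"tx": 0.004, "ty": -0.002, "tz": 0.241, "wx": -0.0, "wy": -0.0, "wz": 0.0, "claw": null}
{"tx": 0.004, "ty": -0.002, "tz": 0.241, "wx": -0.0, "wy": -0.0, "wz": 0.0, "claw": null}
```

Emit:
servo_tool:
  increments:
    - {"tx": 0.004,"ty": 0,"tz": 0.24,"wx": 0,"wy": 0,"wz": 0,"claw": -0.4}
    - {"tx": 0.004,"ty": 0,"tz": 0.24,"wx": 0,"wy": 0,"wz": 0,"claw": -0.4}
    - {"tx": 0.004,"ty": 0,"tz": 0.24,"wx": 0,"wy": 0,"wz": 0,"claw": -0.4}
    - {"tx": 0.004,"ty": 0,"tz": 0.13,"wx": 0,"wy": 0,"wz": 0,"claw": -0.4}
    - {"tx": 0,"ty": 0,"tz": 0,"wx": 0,"wy": 0,"wz": 0,"claw": -0.4}

```text
time: 39.2
tcp_pos: [666.0, -223.9, 22.7]
tool_rot: [-0.003, 0.656, 0.754, -0.001]
ft_force: [-0.8, -0.2, 0.1]
grip_width: 59.6
finger_force: 0.0
```

Emit:
servo_tool:
  increments:
    - {"tx": 0,"ty": 0,"tz": 0,"wx": 0,"wy": 0,"wz": 0,"claw": -0.4}
    - {"tx": 0,"ty": 0,"tz": 0,"wx": 0,"wy": 0,"wz": 0,"claw": -0.4}

```text
time: 39.45
tcp_pos: [669.1, -225.9, 27.3]
tool_rot: [0.001, 0.656, 0.754, 0.001]
ft_force: [0.3, -0.6, 0.5]
grip_width: 59.9
finger_force: 0.0
```

```bash
python3 - <<'E'
from h import *
s=ctrl.observe(); print(s['time'],s['tcp_pos'],s['grip_width'])
plan(ch(-5,2.5),tool(dg(7.9)),n=1)
E
```

```text
39.45 [ 669.09558197 -225.85757363   27.33242024] 59.888703068204634
to [ 666.1 -224.8    2.5] dist 25.0 n 1
{"tx": 0.008, "ty": -0.014, "tz": 0.124, "wx": 0.001, "wy": 0.0, "wz": 0.0, "claw": null}
```

Emit:
servo_tool:
  increments:
    - {"tx": 0.005,"ty": -0.012,"tz": 0.12,"wx": 0,"wy": 0,"wz": 0,"claw": -0.4}
    - {"tx": 0,"ty": 0,"tz": 0,"wx": 0,"wy": 0,"wz": 0,"claw": -0.4}
    - {"tx": 0,"ty": 0,"tz": 0,"wx": 0,"wy": 0,"wz": 0,"claw": 0.1}
    - {"tx": 0,"ty": 0,"tz": 0,"wx": 0,"wy": 0,"wz": 0,"claw": 0.3}
    - {"tx": 0,"ty": 0,"tz": 0,"wx": 0,"wy": 0,"wz": 0,"claw": 1}

```text
time: 40.08
tcp_pos: [666.4, -225.1, 3.1]
tool_rot: [0.001, 0.656, 0.754, 0.001]
ft_force: [-0.5, -0.7, 6.8]
grip_width: 38.5
finger_force: 61.7
```

Emit:
servo_tool:
  increments:
    - {"tx": 0,"ty": 0,"tz": 0,"wx": 0,"wy": 0,"wz": 0,"claw": 1}
    - {"tx": 0,"ty": 0,"tz": 0,"wx": 0,"wy": 0,"wz": 0,"claw": 1}
    - {"tx": 0,"ty": 0,"tz": -0.05,"wx": 0,"wy": 0,"wz": 0,"claw": 1}
    - {"tx": 0,"ty": 0,"tz": -0.12,"wx": 0,"wy": 0,"wz": 0,"claw": 1}
    - {"tx": 0,"ty": 0,"tz": -0.05,"wx": 0,"wy": 0,"wz": 0,"claw": 1}

```text
time: 40.7
tcp_pos: [666.4, -225.2, 47.8]
tool_rot: [0.001, 0.656, 0.754, 0.001]
ft_force: [-0.0, 0.9, -2.8]
grip_width: 38.3
finger_force: 60.8
```

Emit:
servo_tool:
  increments:
    - {"tx": 0,"ty": 0,"tz": 0,"wx": 0,"wy": 0,"wz": 0,"claw": 1}
    - {"tx": 0,"ty": 0,"tz": 0,"wx": 0,"wy": 0,"wz": 0,"claw": 1}

```text
time: 40.95
tcp_pos: [665.0, -224.1, 45.2]
tool_rot: [-0.001, 0.656, 0.754, 0.0]
ft_force: [0.3, 0.5, -3.0]
grip_width: 38.5
finger_force: 60.8
```

```bash
python3 - <<'E'
from h import *
s=ctrl.observe(); print(s['time'],s['tcp_pos'],s['grip_width'],s['finger_force'],s['ft_force']); R=R_of(s['tool_rot'])
f=grab('wrist'); P=cloud(f); Q=(P-s['tcp_pos'])@R; z=Q[...,2]; np.savez('w9.npz',**f); cv2.imwrite('pics/w9.png',f['color'][:,:,::-1])
m=(abs(Q[...,1])<13)&(Q[...,0]>-90)&(Q[...,0]<100)&(z<15)&(z>-3)&(f['color'].min(2)>120)
q=Q[m]; print('floor z(x)',np.polyfit(q[:,0],q[:,2],1),q[:,0].max(),len(q))
m=(abs(Q[...,1])>15)&(abs(Q[...,1])<21)&(Q[...,0]>16)&(Q[...,0]<100)&(z<0)&(z>-25); q=Q[m]; print('walls',np.polyfit(q[:,0],q[:,2],1),q[:,0].max(),q[:,1].min(),q[:,1].max())
for r in slugs(f): pass
E
```

```text
40.95 [ 665.03440599 -224.11219243   45.24562269] 38.531068901567664 60.816811323165894 [ 0.27393802  0.47839854 -2.96346106]
floor z(x) [ 3.85828504e-04 -6.22422354e-01] 85.23603657270692 12458
walls [-2.21981234e-03 -1.13348963e+01] 85.23341318785548 -19.449358258338506 20.962533005212332
```

The chute is held level with its mouth 85 mm ahead of the TCP. I'll plan a gentle carry with the mouth slightly up, then the pour.

```bash
cat >> h.py <<'E'
def pour(phi,My=3.5,Mz=140,fx=0.):
    u=np.array([np.cos(phi),-np.sin(phi)]); n=np.array([np.sin(phi),np.cos(phi)])
    T=np.array([My,Mz])-85.2*u+(3.2-4)*n; return F(fx,T[0],T[1]),tool(FY,phi)
E
python3 - <<'E'
from h import *
p,R=pour(-.15); print(p)
a=plan([525,-100,p[2]+15],R,n=12); b=plan(p+[0,-30,5],R,start=a); c=plan(p,R,start=b)
for ph in (-.15,0,.2,.45,.7): print(ph,pour(ph)[0])
E
```

```text
[524.41626043 212.47770589 126.47685425]
to [ 525.  -100.   141.5] dist 210.4 n 12
{"tx": 0.059, "ty": -0.051, "tz": -0.04, "wx": -0.001, "wy": 0.008, "wz": 0.008, "claw": null}
{"tx": 0.059, "ty": -0.051, "tz": -0.039, "wx": -0.001, "wy": 0.008, "wz": 0.008, "claw": null}
{"tx": 0.059, "ty": -0.052, "tz": -0.039, "wx": -0.001, "wy": 0.008, "wz": 0.008, "claw": null}
{"tx": 0.059, "ty": -0.053, "tz": -0.038, "wx": -0.001, "wy": 0.008, "wz": 0.008, "claw": null}
{"tx": 0.059, "ty": -0.053, "tz": -0.037, "wx": -0.001, "wy": 0.008, "wz": 0.008, "claw": null}
{"tx": 0.059, "ty": -0.054, "tz": -0.037, "wx": -0.001, "wy": 0.008, "wz": 0.008, "claw": null}
{"tx": 0.058, "ty": -0.055, "tz": -0.036, "wx": -0.001, "wy": 0.008, "wz": 0.008, "claw": null}
{"tx": 0.058, "ty": -0.055, "tz": -0.035, "wx": -0.001, "wy": 0.008, "wz": 0.008, "claw": null}
{"tx": 0.058, "ty": -0.056, "tz": -0.035, "wx": -0.001, "wy": 0.008, "wz": 0.008, "claw": null}
{"tx": 0.058, "ty": -0.057, "tz": -0.034, "wx": -0.001, "wy": 0.008, "wz": 0.008, "claw": null}
{"tx": 0.057, "ty": -0.057, "tz": -0.033, "wx": -0.001, "wy": 0.008, "wz": 0.008, "claw": null}
{"tx": 0.057, "ty": -0.058, "tz": -0.033, "wx": -0.001, "wy": 0.008, "wz": 0.008, "claw": null}
to [524.4 182.5 131.5] dist 282.7 n 6
6 x {"tx": 0.232, "ty": -0.002, "tz": 0.043, "wx": 0.0, "wy": 0.0, "wz": 0.0, "claw": null}
to [524.4 212.5 126.5] dist 30.4 n 1
{"tx": 0.145, "ty": -0.001, "tz": 0.047, "wx": 0.0, "wy": 0.0, "wz": 0.0, "claw": null}
-0.15 [524.41626043 212.47770589 126.47685425]
0 [524.40980294 211.4014706  139.2       ]
0.2 [524.41903924 212.94083499 156.14257372]
0.45 [524.45860626 219.53525864 176.33870582]
0.7 [524.52692267 230.92119073 194.2754732 ]
```

Emit:
servo_tool:
  increments:
    - {"tx": 0.03,"ty": -0.04,"tz": -0.05,"wx": 0,"wy": 0.015,"wz": 0.008,"claw": 1}
    - {"tx": 0.059,"ty": -0.053,"tz": -0.05,"wx": 0,"wy": 0.015,"wz": 0.008,"claw": 1}
    - {"tx": 0.059,"ty": -0.055,"tz": -0.045,"wx": 0,"wy": 0.015,"wz": 0.008,"claw": 1}
    - {"tx": 0.059,"ty": -0.055,"tz": -0.04,"wx": -0.001,"wy": 0.015,"wz": 0.008,"claw": 1}
    - {"tx": 0.059,"ty": -0.055,"tz": -0.037,"wx": -0.001,"wy": 0.012,"wz": 0.008,"claw": 1}

```text
time: 41.62
tcp_pos: [607.5, -178.9, 93.6]
tool_rot: [-0.043, 0.679, 0.732, 0.039]
ft_force: [0.1, 0.3, -3.5]
grip_width: 38.8
finger_force: 60.8
```

Emit:
servo_tool:
  increments:
    - {"tx": 0.07,"ty": -0.055,"tz": -0.037,"wx": -0.001,"wy": 0.012,"wz": 0.008,"claw": 1}
    - {"tx": 0.07,"ty": -0.055,"tz": -0.036,"wx": -0.001,"wy": 0.012,"wz": 0.008,"claw": 1}
    - {"tx": 0.07,"ty": -0.055,"tz": -0.035,"wx": -0.001,"wy": 0,"wz": 0.008,"claw": 1}
    - {"tx": 0.07,"ty": -0.056,"tz": -0.035,"wx": -0.001,"wy": 0,"wz": 0.008,"claw": 1}
    - {"tx": 0.07,"ty": -0.057,"tz": -0.034,"wx": -0.001,"wy": 0,"wz": 0.008,"claw": 1}

```text
time: 42.25
tcp_pos: [549.0, -116.9, 138.3]
tool_rot: [-0.055, 0.701, 0.709, 0.053]
ft_force: [0.2, 0.6, -2.7]
grip_width: 38.3
finger_force: 60.8
```

Emit:
servo_tool:
  increments:
    - {"tx": 0.08,"ty": -0.057,"tz": -0.033,"wx": -0.001,"wy": 0,"wz": 0.008,"claw": 1}
    - {"tx": 0.085,"ty": -0.058,"tz": -0.033,"wx": -0.001,"wy": 0,"wz": 0.008,"claw": 1}
    - {"tx": 0.09,"ty": 0,"tz": 0.015,"wx": 0,"wy": 0,"wz": 0,"claw": 1}
    - {"tx": 0.09,"ty": 0,"tz": 0.015,"wx": 0,"wy": 0,"wz": 0,"claw": 1}
    - {"tx": 0.09,"ty": 0,"tz": 0.015,"wx": 0,"wy": 0,"wz": 0,"claw": 1}

```text
time: 42.88
tcp_pos: [527.8, -31.2, 154.8]
tool_rot: [-0.054, 0.709, 0.701, 0.053]
ft_force: [1.0, -0.5, -3.1]
grip_width: 38.7
finger_force: 60.8
```

Emit:
servo_tool:
  increments:
    - {"tx": 0.09,"ty": 0,"tz": 0.015,"wx": 0,"wy": 0,"wz": 0,"claw": 1}
    - {"tx": 0.09,"ty": 0,"tz": 0.015,"wx": 0,"wy": 0,"wz": 0,"claw": 1}
    - {"tx": 0.09,"ty": 0,"tz": 0.015,"wx": 0,"wy": 0,"wz": 0,"claw": 1}
    - {"tx": 0.09,"ty": 0,"tz": 0.015,"wx": 0,"wy": 0,"wz": 0,"claw": 1}
    - {"tx": 0.09,"ty": 0,"tz": 0.015,"wx": 0,"wy": 0,"wz": 0,"claw": 1}

```text
time: 43.5
tcp_pos: [528.5, 59.7, 153.8]
tool_rot: [-0.054, 0.71, 0.7, 0.053]
ft_force: [0.6, -0.6, -2.3]
grip_width: 38.3
finger_force: 60.8
```

Emit:
servo_tool:
  increments:
    - {"tx": 0.08,"ty": 0,"tz": 0.013,"wx": 0,"wy": 0,"wz": 0,"claw": 1}
    - {"tx": 0.06,"ty": 0,"tz": 0.01,"wx": 0,"wy": 0,"wz": 0,"claw": 1}
    - {"tx": 0.04,"ty": 0,"tz": 0.006,"wx": 0,"wy": 0,"wz": 0,"claw": 1}
    - {"tx": 0.02,"ty": 0,"tz": 0.003,"wx": 0,"wy": 0,"wz": 0,"claw": 1}
    - {"tx": 0,"ty": 0,"tz": 0,"wx": 0,"wy": 0,"wz": 0,"claw": 1}

```text
time: 44.12
tcp_pos: [529.1, 98.8, 153.6]
tool_rot: [-0.054, 0.71, 0.7, 0.053]
ft_force: [-0.1, -0.8, -2.2]
grip_width: 38.6
finger_force: 60.8
```

```bash
python3 - <<'E'
from h import *
s=ctrl.observe(); print(s['time'],s['tcp_pos'],s['grip_width'],s['ft_force']); R0=R_of(s['tool_rot']); print(R0[:,0].round(3))
p,R=pour(-.15); plan(p+[0,-15,6],R)
f=grab('wrist'); P=cloud(f); Q=(P-s['tcp_pos'])@R0; c=f['color'].astype(int)
m=(c[...,0]>1.5*c[...,2])&(abs(Q[...,1])<16)&(Q[...,2]<-14)&(Q[...,2]>-22); q=Q[m]; print(np.histogram(q[:,0],bins=np.arange(-90,100,10))); 
m=(P[...,2]>118)&(abs(P[...,0]-525)<45)&(abs(P[...,1]-316)<45)&(Q[...,0]>88); print('rim',rect(P,m),np.nanpercentile(P[...,2][m],90))
E
```

```text
44.125 [529.14103333  98.76482909 153.5766566 ] 38.59919198762992 [-0.12486412 -0.80263308 -2.1815412 ]
[0.013 0.988 0.151]
to [524.4 197.5 132.5] dist 101.1 n 2
{"tx": 0.236, "ty": -0.015, "tz": 0.089, "wx": -0.001, "wy": -0.0, "wz": -0.002, "claw": null}
{"tx": 0.236, "ty": -0.014, "tz": 0.089, "wx": -0.001, "wy": -0.0, "wz": -0.002, "claw": null}
(array([   0,    0,    0,    0,  454,  534,  459,    0,    0,  722,  765,
        438,    0,  106, 1125, 1231,  162,    0]), array([-90, -80, -70, -60, -50, -40, -30, -20, -10,   0,  10,  20,  30,
        40,  50,  60,  70,  80,  90]))
rim (array([0., 0.]), array([0., 0.]), 0.0) nan
  return np.nanmean(a, axis, out=out, keepdims=keepdims)
```

Emit:
servo_tool:
  increments:
    - {"tx": 0.08,"ty": -0.006,"tz": 0.02,"wx": 0,"wy": 0,"wz": 0,"claw": 1}
    - {"tx": 0.1,"ty": -0.006,"tz": 0.02,"wx": 0,"wy": 0,"wz": 0,"claw": 1}
    - {"tx": 0.1,"ty": -0.006,"tz": 0.02,"wx": 0,"wy": 0,"wz": 0,"claw": 1}
    - {"tx": 0.08,"ty": -0.006,"tz": 0.02,"wx": 0,"wy": 0,"wz": -0.002,"claw": 1}
    - {"tx": 0.06,"ty": -0.005,"tz": 0.02,"wx": 0,"wy": 0,"wz": -0.002,"claw": 1}

```text
time: 44.8
tcp_pos: [524.0, 186.9, 146.3]
tool_rot: [-0.054, 0.707, 0.703, 0.053]
ft_force: [0.6, -0.4, -2.6]
grip_width: 38.4
finger_force: 60.8
```

Emit:
servo_tool:
  increments:
    - {"tx": 0.04,"ty": 0,"tz": 0.02,"wx": 0,"wy": 0,"wz": 0,"claw": 1}
    - {"tx": 0.015,"ty": 0,"tz": 0.01,"wx": 0,"wy": 0,"wz": 0,"claw": 1}
    - {"tx": 0,"ty": 0,"tz": 0,"wx": 0,"wy": 0,"wz": 0,"claw": 1}
    - {"tx": 0,"ty": 0,"tz": 0,"wx": 0,"wy": 0,"wz": 0,"claw": 1}

```text
time: 45.3
tcp_pos: [524.6, 196.0, 142.3]
tool_rot: [-0.054, 0.708, 0.702, 0.053]
ft_force: [0.0, 0.3, -2.4]
grip_width: 38.6
finger_force: 60.8
```

```bash
python3 - <<'E'
from h import *
s=ctrl.observe(); print(s['time'],s['tcp_pos'],s['grip_width'],s['ft_force']); R0=R_of(s['tool_rot']); print(R0[:,0].round(3))
a=plan(*pour(-.15),n=1)
f=grab('wrist'); P=cloud(f); Q=(P-s['tcp_pos'])@R0
m=(P[...,2]>122)&(P[...,2]<134)&(abs(P[...,0]-525)<45)&(abs(P[...,1]-316)<45)&((Q[...,0]>88)|(abs(Q[...,1])>24)); 
q=P[m]; print('rim',rect(P,m),np.nanpercentile(q[:,2],[50,90,98]), q.min(0),q.max(0)); np.savez('w10.npz',**f)
f=grab('scene'); P=cloud(f); m=(P[...,2]>120)&(P[...,2]<135)&(abs(P[...,0]-525)<45)&(abs(P[...,1]-316)<45); q=P[m]; print('scene rim',rect(P,m),np.percentile(q[:,2],[50,90,98])) 
cv2.imwrite('pics/s10.png',cv2.resize(f['color'][120:260,320:500,::-1],(800,600),interpolation=cv2.INTER_CUBIC))
p=a
for ph in (-.05,.05,.15,.25,.4,.55,.7): p=plan(*pour(ph),start=p,n=1)
E
```

```text
45.3 [524.57102154 195.975026   142.28849325] 38.5511121403939 [ 0.00825127  0.2901739  -2.36154055]
[0.008 0.989 0.151]
to [524.4 212.5 126.5] dist 22.9 n 1
{"tx": 0.07, "ty": -0.001, "tz": 0.091, "wx": -0.001, "wy": -0.001, "wz": -0.001, "claw": null}
rim (array([524.92999268, 301.3263855 ]), array([28.87085724, 75.05729675]), 89.6640625) [125.7133704  129.53385957 130.27909034] [487.47739187 286.81932027 122.01837699] [562.52889351 315.92057534 131.43312154]
scene rim (array([527.50628662, 319.89306641]), array([72.45452118, 79.06150818]), 66.34992980957031) [124.01335651 127.995073   130.39947197]
to [524.4 211.5 134.9] dist 8.5 n 1
{"tx": 0.002, "ty": 0.0, "tz": -0.043, "wx": -0.0, "wy": -0.064, "wz": -0.0, "claw": null}
to [524.4 211.5 143.5] dist 8.5 n 1
{"tx": 0.002, "ty": -0.0, "tz": -0.043, "wx": -0.0, "wy": -0.064, "wz": 0.0, "claw": null}
to [524.4 212.2 151.9] dist 8.5 n 1
{"tx": 0.002, "ty": -0.0, "tz": -0.043, "wx": -0.0, "wy": -0.064, "wz": 0.0, "claw": null}
to [524.4 213.9 160.3] dist 8.5 n 1
{"tx": 0.002, "ty": -0.0, "tz": -0.043, "wx": -0.0, "wy": -0.064, "wz": -0.0, "claw": null}
to [524.4 217.8 172.4] dist 12.8 n 1
{"tx": 0.004, "ty": 0.0, "tz": -0.064, "wx": -0.0, "wy": -0.095, "wz": 0.0, "claw": null}
to [524.5 223.5 183.9] dist 12.8 n 1
{"tx": 0.004, "ty": -0.0, "tz": -0.064, "wx": 0.0, "wy": -0.095, "wz": -0.0, "claw": null}
to [524.5 230.9 194.3] dist 12.8 n 1
{"tx": 0.004, "ty": -0.0, "tz": -0.064, "wx": 0.0, "wy": -0.095, "wz": 0.0, "claw": null}
```

View pics/s10.png

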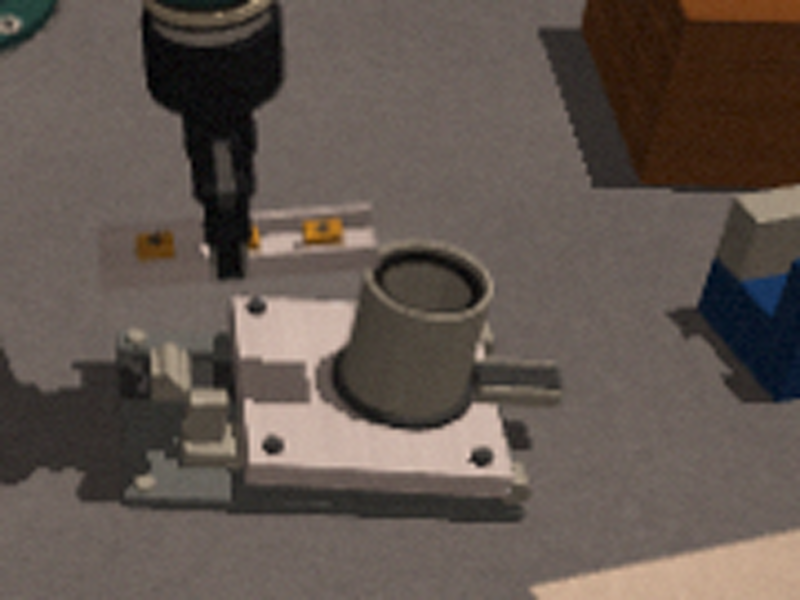

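The chute mouth is just short of the hopper with the blocks still in it, and the shim is seated at crop (205,415). I'll move over the mouth and tip.

Emit:
servo_tool:
  increments:
    - {"tx": 0.035,"ty": 0,"tz": 0.02,"wx": 0,"wy": 0,"wz": 0,"claw": 1}
    - {"tx": 0.035,"ty": 0,"tz": 0.03,"wx": 0,"wy": 0,"wz": 0,"claw": 1}
    - {"tx": 0,"ty": 0,"tz": 0.035,"wx": 0,"wy": 0,"wz": 0,"claw": 1}
    - {"tx": 0,"ty": 0,"tz": 0,"wx": 0,"wy": 0,"wz": 0,"claw": 1}
    - {"tx": 0,"ty": 0,"tz": 0,"wx": 0,"wy": 0,"wz": 0,"claw": 1}

```text
time: 46.02
tcp_pos: [524.5, 212.9, 127.4]
tool_rot: [-0.054, 0.708, 0.702, 0.053]
ft_force: [0.0, -0.3, -3.1]
grip_width: 38.4
finger_force: 60.8
```

```bash
python3 - <<'E'
from h import *
s=ctrl.observe(); print(s['time'],s['tcp_pos'],s['ft_force']); a=plan(*pour(-.15),n=1); plan(*pour(-.05),n=1)
E
```

```text
46.025 [524.47497686 212.90222385 127.41885458] [ 0.0420343  -0.28302488 -3.06956456]
to [524.4 212.5 126.5] dist 1.0 n 1
{"tx": -0.003, "ty": -0.0, "tz": 0.004, "wx": -0.001, "wy": -0.001, "wz": -0.001, "claw": null}
to [524.4 211.5 134.9] dist 7.6 n 1
{"tx": -0.001, "ty": -0.0, "tz": -0.038, "wx": -0.001, "wy": -0.065, "wz": -0.001, "claw": null}
```

Emit:
servo_tool:
  increments:
    - {"tx": 0,"ty": 0,"tz": -0.04,"wx": 0,"wy": -0.064,"wz": 0,"claw": 1}
    - {"tx": 0.002,"ty": 0,"tz": -0.043,"wx": 0,"wy": -0.064,"wz": 0,"claw": 1}
    - {"tx": 0.002,"ty": 0,"tz": -0.043,"wx": 0,"wy": -0.064,"wz": 0,"claw": 1}
    - {"tx": 0.002,"ty": 0,"tz": -0.043,"wx": 0,"wy": -0.064,"wz": 0,"claw": 1}
    - {"tx": 0.004,"ty": 0,"tz": -0.064,"wx": 0,"wy": -0.095,"wz": 0,"claw": 1}

```text
time: 46.65
tcp_pos: [524.7, 217.4, 174.6]
tool_rot: [0.14, 0.696, 0.689, -0.142]
ft_force: [0.5, -0.5, -3.5]
grip_width: 38.3
finger_force: 61.0
```

Emit:
servo_tool:
  increments:
    - {"tx": 0.004,"ty": 0,"tz": -0.064,"wx": 0,"wy": -0.095,"wz": 0,"claw": 1}
    - {"tx": 0.004,"ty": 0,"tz": -0.064,"wx": 0,"wy": -0.095,"wz": 0,"claw": 1}
    - {"tx": 0,"ty": 0,"tz": 0,"wx": 0,"wy": 0,"wz": 0,"claw": 1}
    - {"tx": 0,"ty": 0,"tz": 0,"wx": 0,"wy": 0,"wz": 0,"claw": 1}
    - {"tx": 0,"ty": 0,"tz": 0,"wx": 0,"wy": 0,"wz": 0,"claw": 1}

```text
time: 47.28
tcp_pos: [524.8, 229.2, 196.3]
tool_rot: [0.239, 0.668, 0.661, -0.243]
ft_force: [-0.1, -0.5, -1.7]
grip_width: 38.4
finger_force: 61.2
```

Emit:
servo_tool:
  increments:
    - {"tx": 0,"ty": 0,"tz": 0,"wx": 0,"wy": 0,"wz": 0,"claw": 1}
    - {"tx": 0,"ty": 0,"tz": 0,"wx": 0,"wy": 0,"wz": 0,"claw": 1}
    - {"tx": 0,"ty": 0,"tz": 0,"wx": 0,"wy": 0,"wz": 0,"claw": 1}
    - {"tx": 0,"ty": 0,"tz": 0,"wx": 0,"wy": 0,"wz": 0,"claw": 1}

```text
time: 47.78
tcp_pos: [524.7, 231.6, 195.2]
tool_rot: [0.24, 0.666, 0.663, -0.243]
ft_force: [-0.7, -0.1, -1.6]
grip_width: 38.6
finger_force: 61.2
```

```bash
python3 - <<'E'
from h import *
s=ctrl.observe(); print(s['time'],s['tcp_pos'],s['ft_force'],s['grip_width'])
R0=R_of(s['tool_rot']);f=grab('wrist'); P=cloud(f); Q=(P-s['tcp_pos'])@R0; c=f['color'].astype(int); cv2.imwrite('pics/w11.png',f['color'][:,:,::-1])
m=(c[...,0]>1.5*c[...,2])&(c[...,0]>80); n,l,st,ce=cv2.connectedComponentsWithStats(m.astype(np.uint8))
for i in range(1,n):
    if st[i,4]>40: print(st[i,4],ce[i].round(),np.nanmedian(P[l==i],0).round(),np.nanmedian(Q[l==i],0).round())
p,R=pour(0.0); plan(p+[0,-60,45],R,n=8)
E
```

```text
47.775 [524.68404156 231.55357965 195.2356541 ] [-0.70796781 -0.1322867  -1.59759482] 38.64881489006926
173 [544. 110.] [758. 147.   5.] [ 59. 234. 199.]
4681 [529. 194.] [781.  51.  43.] [-36. 258. 236.]
1357 [455. 246.] [766. -86.  28.] [-135.  244.  331.]
62 [480. 258.] [ 854. -189.    1.] [-196.  332.  418.]
502 [402. 288.] [ 752. -296.   17.] [-288.  232.  474.]
2013 [ 55. 363.] [ -383. -1202.     6.] [-977. -898. 1055.]
48 [229. 354.] [  287. -1413.   -67.] [-1105.  -226.  1259.]
47 [104. 400.] [ -123. -1146.   148.] [-1030.  -639.   924.]
263 [156. 411.] [    9. -1354.   180.] [-1203.  -505.  1039.]
to [524.4 151.4 184.2] dist 80.9 n 8
{"tx": -0.034, "ty": 0.0, "tz": 0.037, "wx": -0.0, "wy": 0.056, "wz": 0.0, "claw": null}
{"tx": -0.037, "ty": 0.0, "tz": 0.034, "wx": -0.0, "wy": 0.056, "wz": 0.0, "claw": null}
{"tx": -0.04, "ty": 0.0, "tz": 0.031, "wx": -0.0, "wy": 0.056, "wz": 0.0, "claw": null}
{"tx": -0.043, "ty": 0.0, "tz": 0.027, "wx": -0.0, "wy": 0.056, "wz": 0.0, "claw": null}
{"tx": -0.045, "ty": 0.0, "tz": 0.024, "wx": -0.0, "wy": 0.056, "wz": 0.0, "claw": null}
{"tx": -0.047, "ty": 0.0, "tz": 0.02, "wx": -0.0, "wy": 0.056, "wz": 0.0, "claw": null}
{"tx": -0.048, "ty": 0.0, "tz": 0.015, "wx": -0.0, "wy": 0.056, "wz": 0.0, "claw": null}
{"tx": -0.049, "ty": 0.0, "tz": 0.011, "wx": -0.0, "wy": 0.056, "wz": 0.0, "claw": null}
```

The weight fell by 1.4 N, which is three blocks, and no brass is left in the chute. I'll back off level and return the chute to its old place.

```bash
python3 - <<'E'
from h import *
p,R=pour(0.0); plan(ch(-5.2,60),tool(dg(7.9)),n=9,start=(p+[0,-60,45],R))
E
```

```text
to [ 666.1 -225.    60. ] dist 420.9 n 9
{"tx": -0.209, "ty": 0.08, "tz": 0.069, "wx": 0.0, "wy": 0.0, "wz": -0.01, "claw": null}
{"tx": -0.21, "ty": 0.077, "tz": 0.069, "wx": 0.0, "wy": 0.0, "wz": -0.01, "claw": null}
{"tx": -0.211, "ty": 0.073, "tz": 0.069, "wx": 0.0, "wy": 0.0, "wz": -0.01, "claw": null}
{"tx": -0.212, "ty": 0.07, "tz": 0.069, "wx": 0.0, "wy": 0.0, "wz": -0.01, "claw": null}
{"tx": -0.213, "ty": 0.066, "tz": 0.069, "wx": 0.0, "wy": 0.0, "wz": -0.01, "claw": null}
{"tx": -0.214, "ty": 0.063, "tz": 0.069, "wx": 0.0, "wy": 0.0, "wz": -0.01, "claw": null}
{"tx": -0.215, "ty": 0.06, "tz": 0.069, "wx": 0.0, "wy": 0.0, "wz": -0.01, "claw": null}
{"tx": -0.216, "ty": 0.056, "tz": 0.069, "wx": 0.0, "wy": 0.0, "wz": -0.01, "claw": null}
{"tx": -0.217, "ty": 0.053, "tz": 0.069, "wx": 0.0, "wy": 0.0, "wz": -0.01, "claw": null}
```

Emit:
servo_tool:
  increments:
    - {"tx": -0.034,"ty": 0,"tz": 0.03,"wx": 0,"wy": 0.056,"wz": 0,"claw": 1}
    - {"tx": -0.037,"ty": 0,"tz": 0.03,"wx": 0,"wy": 0.056,"wz": 0,"claw": 1}
    - {"tx": -0.04,"ty": 0,"tz": 0.03,"wx": 0,"wy": 0.056,"wz": 0,"claw": 1}
    - {"tx": -0.043,"ty": 0,"tz": 0.027,"wx": 0,"wy": 0.056,"wz": 0,"claw": 1}
    - {"tx": -0.045,"ty": 0,"tz": 0.024,"wx": 0,"wy": 0.056,"wz": 0,"claw": 1}

```text
time: 48.45
tcp_pos: [524.3, 182.3, 190.7]
tool_rot: [0.089, 0.703, 0.699, -0.091]
ft_force: [-0.1, -0.1, -2.3]
grip_width: 38.6
finger_force: 61.1
```

Emit:
servo_tool:
  increments:
    - {"tx": -0.047,"ty": 0,"tz": 0.02,"wx": 0,"wy": 0.056,"wz": 0,"claw": 1}
    - {"tx": -0.048,"ty": 0,"tz": 0.015,"wx": 0,"wy": 0.056,"wz": 0,"claw": 1}
    - {"tx": -0.049,"ty": 0,"tz": 0.011,"wx": 0,"wy": 0.056,"wz": 0,"claw": 1}
    - {"tx": 0,"ty": 0,"tz": 0,"wx": 0,"wy": 0,"wz": 0,"claw": 1}

```text
time: 48.95
tcp_pos: [524.0, 148.8, 186.9]
tool_rot: [-0.002, 0.712, 0.702, 0.001]
ft_force: [-0.1, 0.6, -0.7]
grip_width: 38.1
finger_force: 61.1
```

Emit:
servo_tool:
  increments:
    - {"tx": -0.209,"ty": 0.08,"tz": 0.04,"wx": 0,"wy": 0,"wz": -0.01,"claw": 1}
    - {"tx": -0.21,"ty": 0.077,"tz": 0.07,"wx": 0,"wy": 0,"wz": -0.01,"claw": 1}
    - {"tx": -0.211,"ty": 0.073,"tz": 0.07,"wx": 0,"wy": 0,"wz": -0.01,"claw": 1}
    - {"tx": -0.212,"ty": 0.07,"tz": 0.07,"wx": 0,"wy": 0,"wz": -0.01,"claw": 1}
    - {"tx": -0.213,"ty": 0.066,"tz": 0.07,"wx": 0,"wy": 0,"wz": -0.01,"claw": 1}

```text
time: 49.58
tcp_pos: [603.4, -55.4, 119.7]
tool_rot: [-0.003, 0.68, 0.733, 0.001]
ft_force: [0.4, 0.7, -1.3]
grip_width: 38.6
finger_force: 61.2
```

Emit:
servo_tool:
  increments:
    - {"tx": -0.214,"ty": 0.063,"tz": 0.07,"wx": 0,"wy": 0,"wz": -0.01,"claw": 1}
    - {"tx": -0.215,"ty": 0.06,"tz": 0.07,"wx": 0,"wy": 0,"wz": -0.01,"claw": 1}
    - {"tx": -0.216,"ty": 0.056,"tz": 0.07,"wx": 0,"wy": 0,"wz": -0.01,"claw": 1}
    - {"tx": -0.217,"ty": 0.053,"tz": 0.06,"wx": 0,"wy": 0,"wz": -0.01,"claw": 1}
    - {"tx": 0,"ty": 0,"tz": 0,"wx": 0,"wy": 0,"wz": 0,"claw": 1}

```text
time: 50.2
tcp_pos: [665.3, -227.3, 64.5]
tool_rot: [-0.002, 0.659, 0.752, -0.001]
ft_force: [-0.6, -1.1, -1.6]
grip_width: 38.7
finger_force: 61.2
```

Emit:
servo_tool:
  increments:
    - {"tx": 0,"ty": 0,"tz": 0,"wx": 0,"wy": 0,"wz": 0,"claw": 1}
    - {"tx": 0,"ty": 0,"tz": 0,"wx": 0,"wy": 0,"wz": 0,"claw": 1}

```text
time: 50.45
tcp_pos: [665.3, -219.9, 65.4]
tool_rot: [-0.004, 0.657, 0.754, 0.002]
ft_force: [0.4, -0.4, -0.5]
grip_width: 38.3
finger_force: 61.2
```

```bash
python3 - <<'E'
from h import *
s=ctrl.observe(); print(s['time'],s['tcp_pos'],s['tool_rot'],s['ft_force'],s['grip_width'])
plan(ch(-5.2,7),tool(dg(7.9)))
E
```

```text
50.45 [ 665.26572248 -219.88161364   65.41946847] [-0.00351997  0.65668596  0.75415407  0.00167151] [ 0.43781342 -0.43715188 -0.51972494] 38.26716991130441
to [ 666.1 -225.     7. ] dist 58.6 n 2
{"tx": -0.014, "ty": 0.001, "tz": 0.146, "wx": -0.001, "wy": -0.002, "wz": 0.0, "claw": null}
{"tx": -0.013, "ty": 0.001, "tz": 0.146, "wx": -0.001, "wy": -0.002, "wz": 0.0, "claw": null}
```

Emit:
servo_tool:
  increments:
    - {"tx": -0.014,"ty": 0,"tz": 0.146,"wx": -0.001,"wy": -0.002,"wz": 0,"claw": 1}
    - {"tx": -0.013,"ty": 0,"tz": 0.14,"wx": -0.001,"wy": -0.002,"wz": 0,"claw": 1}
    - {"tx": 0,"ty": 0,"tz": 0,"wx": 0,"wy": 0,"wz": 0,"claw": 1}
    - {"tx": 0,"ty": 0,"tz": 0,"wx": 0,"wy": 0,"wz": 0,"claw": 1}
    - {"tx": 0,"ty": 0,"tz": 0.01,"wx": 0,"wy": 0,"wz": 0,"claw": 1}

```text
time: 51.08
tcp_pos: [666.9, -228.1, 8.2]
tool_rot: [0.002, 0.658, 0.753, 0.001]
ft_force: [0.1, -0.9, -1.4]
grip_width: 38.9
finger_force: 61.1
```

Emit:
servo_tool:
  increments:
    - {"tx": 0,"ty": 0,"tz": 0.005,"wx": 0,"wy": 0,"wz": 0,"claw": 1}
    - {"tx": 0,"ty": 0,"tz": 0,"wx": 0,"wy": 0,"wz": 0,"claw": 1}
    - {"tx": 0,"ty": 0,"tz": 0,"wx": 0,"wy": 0,"wz": 0,"claw": 1}

```text
time: 51.45
tcp_pos: [665.7, -228.1, 5.7]
tool_rot: [0.001, 0.658, 0.753, 0.001]
ft_force: [-0.2, -0.3, -0.5]
grip_width: 38.3
finger_force: 61.1
```

Emit:
servo_tool:
  increments:
    - {"tx": 0,"ty": 0,"tz": 0.008,"wx": 0,"wy": 0,"wz": 0,"claw": 1}
    - {"tx": 0,"ty": 0,"tz": 0.006,"wx": 0,"wy": 0,"wz": 0,"claw": 1}
    - {"tx": 0,"ty": 0,"tz": 0,"wx": 0,"wy": 0,"wz": 0,"claw": 1}
    - {"tx": 0,"ty": 0,"tz": 0,"wx": 0,"wy": 0,"wz": 0,"claw": 1}
    - {"tx": 0,"ty": 0,"tz": 0,"wx": 0,"wy": 0,"wz": 0,"claw": -0.3}

```text
time: 52.08
tcp_pos: [665.9, -228.2, 2.7]
tool_rot: [0.001, 0.658, 0.753, 0.001]
ft_force: [-0.6, -0.5, 0.2]
grip_width: 55.0
finger_force: 0.0
```

Emit:
servo_tool:
  increments:
    - {"tx": 0,"ty": 0,"tz": 0,"wx": 0,"wy": 0,"wz": 0,"claw": -0.3}
    - {"tx": 0,"ty": 0,"tz": 0,"wx": 0,"wy": 0,"wz": 0,"claw": -0.3}
    - {"tx": 0,"ty": 0,"tz": -0.25,"wx": 0,"wy": 0,"wz": 0,"claw": -0.3}
    - {"tx": -0.05,"ty": -0.25,"tz": -0.25,"wx": 0,"wy": 0,"wz": 0.01,"claw": -0.3}
    - {"tx": -0.05,"ty": -0.25,"tz": -0.25,"wx": 0,"wy": 0,"wz": 0.02,"claw": -0.3}

```text
time: 52.7
tcp_pos: [580.3, -256.8, 141.3]
tool_rot: [0.001, 0.675, 0.737, 0.001]
ft_force: [0.3, -0.6, 0.7]
grip_width: 55.4
finger_force: 0.0
```

Emit:
servo_tool:
  increments:
    - {"tx": -0.05,"ty": -0.25,"tz": -0.25,"wx": 0,"wy": 0,"wz": 0.02,"claw": -0.3}
    - {"tx": 0,"ty": -0.1,"tz": -0.1,"wx": 0,"wy": 0,"wz": 0.02,"claw": -0.3}
    - {"tx": 0,"ty": 0,"tz": 0,"wx": 0,"wy": 0,"wz": 0,"claw": -0.3}
    - {"tx": 0,"ty": 0,"tz": 0,"wx": 0,"wy": 0,"wz": 0,"claw": -0.3}
    - {"tx": 0,"ty": 0,"tz": 0,"wx": 0,"wy": 0,"wz": 0,"claw": -0.3}

```text
time: 53.32
tcp_pos: [518.8, -269.0, 202.4]
tool_rot: [-0.0, 0.697, 0.717, 0.0]
ft_force: [-0.4, -0.6, -0.3]
grip_width: 55.4
finger_force: 0.0
```

```bash
cat >> h.py <<'E'
def lid(f,c0=(442,-346),r=60):
    P=cloud(f); z=P[...,2]; d=P[...,:2]-np.array(c0)
    k=(z>31)&(z<45)&(np.hypot(d[...,0],d[...,1])<r); m=(z>9)&(z<22)&(np.hypot(d[...,0],d[...,1])<r)
    for n,q in (('knob',k),('disc',m)):
        p=P[q][:,:2].astype(np.float32)
        if len(p)>20: c,rr=cv2.minEnclosingCircle(p); print(n,len(p),np.round(c,1),round(rr,1),'mean',p.mean(0),'z',np.median(z[q]).round(1))
E
python3 - <<'E'
from h import *
s=ctrl.observe(); print(s['time'],s['tcp_pos'],s['ft_force'])
f=grab('wrist'); np.savez('w12.npz',**f); cv2.imwrite('pics/w12.png',f['color'][:,:,::-1]); lid(f)
f=grab('scene'); np.savez('s12.npz',**f); lid(f)
P=cloud(f); z=P[...,2];c=f['color'].astype(int)
m=(abs(P[...,0]-660)<60)&(abs(P[...,1]+220)<95)&(z>5)&(z<25); print('chute',rect(P,m))
m=(c[...,0]>1.7*c[...,2])&(z>3)&(z<140)&(c[...,0]>120); n,l,st,ce=cv2.connectedComponentsWithStats(m.astype(np.uint8))
for i in range(1,n):
    if 4<st[i,4]<80: print(st[i,4],ce[i].round(),np.nanmedian(P[l==i],0).round())
E
```

```text
53.325 [ 518.8062502  -269.04517597  202.38953815] [-0.3787499  -0.62620391 -0.29902381]
knob 457 [ 434.7 -355.7] 12.0 mean [ 434.21854 -353.8481 ] z 36.7
disc 3857 [ 434.3 -355.6] 42.2 mean [ 434.71066 -346.31824] z 14.8
knob 42 [ 439.4 -352.9] 12.7 mean [ 438.0805  -352.48163] z 35.3
disc 345 [ 435.4 -353.9] 44.2 mean [ 441.66464 -351.52097] z 13.9
chute (array([ 673.30236816, -217.03067017]), array([168.97320557,  74.17334747]), 89.22454071044922)
6 [ 80. 134.] [ 178. -761.   30.]
9 [ 84. 138.] [ 176. -753.   14.]
```

View pics/w12.png

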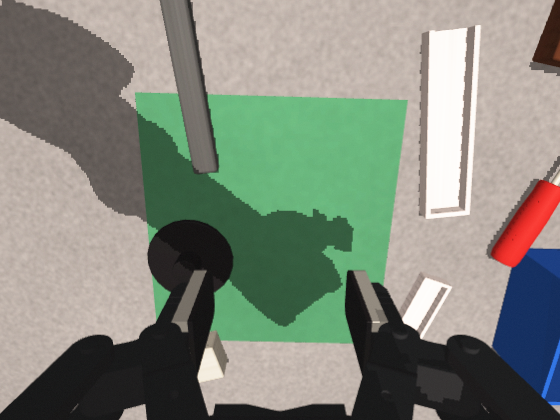

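The lid is at (190,257), centred at (434.5, -355.6) with its knob top at 36.7. The chute lies flat at (450,120) with no blocks left in it. Next I'll grasp the knob.

```bash
python3 - <<'E'
from h import *
a=plan([434.5,-355.6,65],tool(0))
E
```

```text
to [ 434.5 -355.6   65. ] dist 182.7 n 4
{"tx": -0.105, "ty": -0.108, "tz": 0.172, "wx": 0.0, "wy": -0.0, "wz": 0.004, "claw": null}
{"tx": -0.106, "ty": -0.107, "tz": 0.172, "wx": 0.0, "wy": -0.0, "wz": 0.004, "claw": null}
{"tx": -0.106, "ty": -0.106, "tz": 0.172, "wx": 0.0, "wy": -0.0, "wz": 0.004, "claw": null}
{"tx": -0.107, "ty": -0.106, "tz": 0.172, "wx": 0.0, "wy": -0.0, "wz": 0.004, "claw": null}
```

Emit:
servo_tool:
  increments:
    - {"tx": -0.105,"ty": -0.108,"tz": 0.172,"wx": 0,"wy": 0,"wz": 0.004,"claw": -0.3}
    - {"tx": -0.106,"ty": -0.107,"tz": 0.172,"wx": 0,"wy": 0,"wz": 0.004,"claw": -0.3}
    - {"tx": -0.106,"ty": -0.106,"tz": 0.172,"wx": 0,"wy": 0,"wz": 0.004,"claw": -0.3}
    - {"tx": -0.107,"ty": -0.106,"tz": 0.172,"wx": 0,"wy": 0,"wz": 0.004,"claw": -0.3}
    - {"tx": 0,"ty": 0,"tz": 0,"wx": 0,"wy": 0,"wz": 0,"claw": -0.3}

```text
time: 54.05
tcp_pos: [430.3, -357.2, 63.4]
tool_rot: [-0.002, 0.709, 0.705, -0.001]
ft_force: [1.2, 0.9, -0.7]
grip_width: 55.5
finger_force: 0.0
```

Emit:
servo_tool:
  increments:
    - {"tx": 0,"ty": 0,"tz": 0,"wx": 0,"wy": 0,"wz": 0,"claw": -0.3}
    - {"tx": 0,"ty": 0,"tz": 0,"wx": 0,"wy": 0,"wz": 0,"claw": -0.3}

```text
time: 54.3
tcp_pos: [436.0, -355.6, 66.7]
tool_rot: [0.002, 0.706, 0.708, 0.001]
ft_force: [0.1, 0.0, -0.3]
grip_width: 55.5
finger_force: 0.0
```

```bash
python3 - <<'E'
from h import *
s=ctrl.observe(); print(s['time'],s['tcp_pos'],s['ft_force'])
f=grab('wrist'); lid(f,(434,-355)); a=plan([434.5,-355.6,19],tool(0),n=1)
E
```

```text
54.3 [ 435.9546039  -355.59353316   66.73509755] [ 0.09746837  0.00107082 -0.29887112]
knob 1641 [ 434.3 -355.9] 12.2 mean [ 434.392  -354.5251] z 36.6
disc 14038 [ 434.3 -356.3] 42.3 mean [ 434.37802 -351.91953] z 14.8
to [ 434.5 -355.6   19. ] dist 47.8 n 1
{"tx": -0.0, "ty": -0.008, "tz": 0.239, "wx": 0.002, "wy": 0.0, "wz": 0.001, "claw": null}
```

Emit:
servo_tool:
  increments:
    - {"tx": -0.001,"ty": -0.008,"tz": 0.235,"wx": 0,"wy": 0,"wz": 0,"claw": -0.3}
    - {"tx": 0,"ty": 0,"tz": 0,"wx": 0,"wy": 0,"wz": 0,"claw": -0.3}
    - {"tx": 0,"ty": 0,"tz": 0,"wx": 0,"wy": 0,"wz": 0,"claw": 0.2}
    - {"tx": 0,"ty": 0,"tz": 0,"wx": 0,"wy": 0,"wz": 0,"claw": 1}
    - {"tx": 0,"ty": 0,"tz": 0,"wx": 0,"wy": 0,"wz": 0,"claw": 1}

```text
time: 54.98
tcp_pos: [433.5, -357.0, 20.8]
tool_rot: [0.002, 0.707, 0.707, 0.001]
ft_force: [0.3, 0.3, 6.2]
grip_width: 21.2
finger_force: 58.7
```

Emit:
servo_tool:
  increments:
    - {"tx": 0,"ty": 0,"tz": 0,"wx": 0,"wy": 0,"wz": 0,"claw": 1}
    - {"tx": 0,"ty": 0,"tz": 0,"wx": 0,"wy": 0,"wz": 0,"claw": 1}

```text
time: 55.22
tcp_pos: [433.5, -357.0, 20.8]
tool_rot: [0.002, 0.707, 0.707, 0.001]
ft_force: [-0.5, 0.2, 6.6]
grip_width: 21.5
finger_force: 58.8
```

Emit:
servo_tool:
  increments:
    - {"tx": 0,"ty": 0,"tz": -0.1,"wx": 0,"wy": 0,"wz": 0,"claw": 1}
    - {"tx": 0,"ty": 0,"tz": -0.25,"wx": 0,"wy": 0,"wz": 0,"claw": 1}
    - {"tx": 0,"ty": 0,"tz": -0.25,"wx": 0,"wy": 0,"wz": 0,"claw": 1}
    - {"tx": 0,"ty": 0,"tz": 0,"wx": 0,"wy": 0,"wz": 0,"claw": 1}
    - {"tx": 0,"ty": 0,"tz": 0,"wx": 0,"wy": 0,"wz": 0,"claw": 1}

```text
time: 55.85
tcp_pos: [432.2, -355.7, 139.1]
tool_rot: [0.001, 0.707, 0.707, 0.001]
ft_force: [0.0, -0.4, -0.6]
grip_width: 21.5
finger_force: 58.9
```

```bash
python3 - <<'E'
from h import *
s=ctrl.observe(); print(s['time'],s['tcp_pos'],s['ft_force'],s['grip_width'])
R0=R_of(s['tool_rot']); f=grab('wrist'); P=cloud(f); Q=(P-s['tcp_pos'])@R0; 
m=(abs(Q[...,2]-4)<9)&(np.hypot(Q[...,0],Q[...,1])<46)&(Q[...,0]>18); q=Q[m]
A=np.c_[q[:,:2],np.ones(len(q))]; print('disc plane',np.linalg.lstsq(A,q[:,2],rcond=None)[0],q[:,0].max(),q[:,1].min(),q[:,1].max(),len(q))
a=plan([525,120,240],tool(FY,.032)); b=plan([525,225,240],tool(FY,.032),start=a)
E
```

```text
55.85 [ 432.19449295 -355.65840233  139.08632365] [ 0.00861019 -0.39410758 -0.6182761 ] 21.49965819665293
disc plane [2.46732097e-02 4.83655448e-03 5.40382672e+00] 43.11945426111782 -37.449342301377 38.5240386847358 7458
to [525. 120. 240.] dist 494.9 n 9
{"tx": 0.264, "ty": 0.052, "tz": -0.056, "wx": 0.0, "wy": -0.002, "wz": 0.0, "claw": null}
{"tx": 0.264, "ty": 0.052, "tz": -0.057, "wx": 0.0, "wy": -0.002, "wz": 0.0, "claw": null}
{"tx": 0.264, "ty": 0.051, "tz": -0.058, "wx": 0.0, "wy": -0.002, "wz": 0.0, "claw": null}
{"tx": 0.264, "ty": 0.051, "tz": -0.059, "wx": 0.0, "wy": -0.002, "wz": 0.0, "claw": null}
{"tx": 0.263, "ty": 0.051, "tz": -0.06, "wx": 0.0, "wy": -0.002, "wz": 0.0, "claw": null}
{"tx": 0.263, "ty": 0.051, "tz": -0.061, "wx": 0.0, "wy": -0.002, "wz": 0.0, "claw": null}
{"tx": 0.263, "ty": 0.051, "tz": -0.062, "wx": 0.0, "wy": -0.002, "wz": 0.0, "claw": null}
{"tx": 0.263, "ty": 0.051, "tz": -0.063, "wx": 0.0, "wy": -0.002, "wz": 0.0, "claw": null}
{"tx": 0.263, "ty": 0.05, "tz": -0.064, "wx": 0.0, "wy": -0.002, "wz": 0.0, "claw": null}
to [525. 225. 240.] dist 105.0 n 2
2 x {"tx": 0.262, "ty": -0.002, "tz": -0.008, "wx": 0.0, "wy": 0.0, "wz": 0.0, "claw": null}
```

Emit:
servo_tool:
  increments:
    - {"tx": 0.22,"ty": 0.052,"tz": -0.056,"wx": 0,"wy": -0.001,"wz": 0,"claw": 1}
    - {"tx": 0.264,"ty": 0.052,"tz": -0.057,"wx": 0,"wy": -0.001,"wz": 0,"claw": 1}
    - {"tx": 0.264,"ty": 0.051,"tz": -0.058,"wx": 0,"wy": -0.001,"wz": 0,"claw": 1}
    - {"tx": 0.264,"ty": 0.051,"tz": -0.059,"wx": 0,"wy": -0.001,"wz": 0,"claw": 1}
    - {"tx": 0.263,"ty": 0.051,"tz": -0.06,"wx": 0,"wy": -0.001,"wz": 0,"claw": 1}

```text
time: 56.52
tcp_pos: [482.8, -99.2, 195.1]
tool_rot: [0.002, 0.707, 0.707, -0.003]
ft_force: [1.2, -0.0, -1.3]
grip_width: 21.6
finger_force: 59.0
```

Emit:
servo_tool:
  increments:
    - {"tx": 0.263,"ty": 0.051,"tz": -0.06,"wx": 0,"wy": -0.001,"wz": 0,"claw": 1}
    - {"tx": 0.263,"ty": 0.051,"tz": -0.06,"wx": 0,"wy": -0.001,"wz": 0,"claw": 1}
    - {"tx": 0.263,"ty": 0.051,"tz": -0.06,"wx": 0,"wy": -0.001,"wz": 0,"claw": 1}
    - {"tx": 0.263,"ty": 0.05,"tz": -0.06,"wx": 0,"wy": -0.001,"wz": 0,"claw": 1}
    - {"tx": 0.24,"ty": 0,"tz": -0.004,"wx": 0,"wy": 0,"wz": 0,"claw": 1}

```text
time: 57.15
tcp_pos: [524.7, 160.0, 241.6]
tool_rot: [0.006, 0.707, 0.707, -0.005]
ft_force: [-0.0, 0.2, -0.4]
grip_width: 21.4
finger_force: 58.9
```

Emit:
servo_tool:
  increments:
    - {"tx": 0.24,"ty": 0,"tz": -0.004,"wx": 0,"wy": 0,"wz": 0,"claw": 1}
    - {"tx": 0,"ty": 0,"tz": 0,"wx": 0,"wy": 0,"wz": 0,"claw": 1}
    - {"tx": 0,"ty": 0,"tz": 0,"wx": 0,"wy": 0,"wz": 0,"claw": 1}
    - {"tx": 0,"ty": 0,"tz": 0,"wx": 0,"wy": 0,"wz": 0,"claw": 1}

```text
time: 57.65
tcp_pos: [524.0, 203.7, 241.8]
tool_rot: [0.006, 0.708, 0.706, -0.005]
ft_force: [-0.9, -1.1, -1.0]
grip_width: 21.7
finger_force: 58.9
```

```bash
python3 - <<'E'
from h import *
s=ctrl.observe(); print(s['time'],s['tcp_pos'],s['tool_rot'],s['ft_force'],s['grip_width'])
f=grab('wrist'); np.savez('w13.npz',**f); P=cloud(f); z=P[...,2]; cv2.imwrite('pics/w13.png',f['color'][:,:,::-1])
d=P[...,:2]-[525,316]; m=(z>125)&(z<134)&(np.hypot(d[...,0],d[...,1])<50); q=P[m].astype(np.float32)
c,r=cv2.minEnclosingCircle(q[:,:2]); print('rim circ',c,r,rect(P,m)); A=np.c_[q[:,:2]-c,np.ones(len(q))]; print(np.linalg.lstsq(A,q[:,2],rcond=None)[0])
x=f['color'].astype(int); m=(x[...,0]>1.5*x[...,2])&(x[...,0]>40)&(np.hypot(d[...,0],d[...,1])<34); n,l,st,ce=cv2.connectedComponentsWithStats(m.astype(np.uint8))
for i in range(1,n):
    if st[i,4]>15: print('brass',st[i,4],ce[i].round(),np.nanmedian(P[l==i],0).round())
print(deck_tilt())
E
```

```text
57.65 [524.01618546 203.67089463 241.84777528] [ 0.00566603  0.70827975  0.70588975 -0.00522922] [-0.94515257 -1.07383021 -1.00792216] 21.727335980082078Traceback (most recent call last):
  File "<stdin>", line 5, in <module>
cv2.error: OpenCV(4.12.0) /io/opencv/modules/imgproc/src/shapedescr.cpp:201: error: (-215:Assertion failed) count >= 0 && (depth == CV_32F || depth == CV_32S) in function 'minEnclosingCircle'
```

View pics/w13.png

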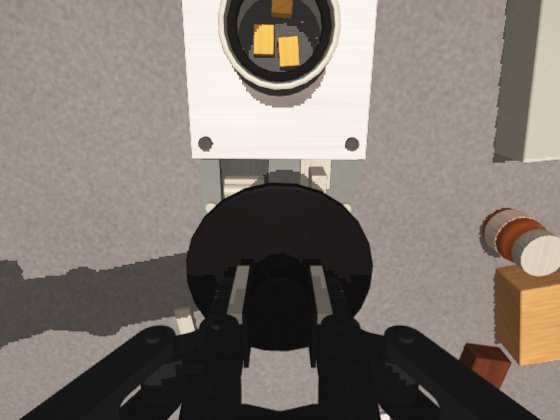

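All three blocks lie in the hopper at (282,6), (263,40) and (288,50). I'll fit the rim's centre.

```bash
python3 - <<'E'
from h import *
from scipy.optimize import least_squares
f=dict(np.load('w13.npz')); P=cloud(f); z=P[...,2]; d=P[...,:2]-[525,316]; m=(z>126)&(z<134)&(np.hypot(d[...,0],d[...,1])<50); q=P[m]
print(len(q),q.min(0),q.max(0))
r=least_squares(lambda c:np.hypot(q[:,0]-c[0],q[:,1]-c[1])-36,[525,316],loss='soft_l1'); c=r.x; print('rim centre',c,np.abs(r.fun).mean())
A=np.c_[q[:,:2]-c,np.ones(len(q))]; print('plane',np.linalg.lstsq(A,q[:,2],rcond=None)[0])
print('model',F(0,23.5,128.9),deck_tilt())
C=np.array([c[0],c[1],129]); 
for t in [C+[0,0,20.4+25]]: plan(t-[.5,1,0],tool(FY,.015))
E
```

```text
1751 [487.26603709 279.20684023 126.00054998] [562.5578767  330.64123231 131.52421918]
rim centre [524.89035398 317.47408669] 1.4900782390505056
plane [-1.14998335e-03 -2.49356852e-02  1.28319497e+02]
model [525.04099915 316.599577   128.9       ] (array([-6.71580112e-04, -3.65504807e-02,  3.75953149e+01]), 979)
to [524.4 316.5 174.4] dist 131.3 n 3
{"tx": 0.189, "ty": -0.001, "tz": 0.11, "wx": 0.0, "wy": -0.0, "wz": 0.001, "claw": null}
{"tx": 0.189, "ty": -0.001, "tz": 0.11, "wx": 0.0, "wy": -0.0, "wz": 0.001, "claw": null}
{"tx": 0.189, "ty": -0.001, "tz": 0.11, "wx": 0.0, "wy": -0.0, "wz": 0.001, "claw": null}
```

Emit:
servo_tool:
  increments:
    - {"tx": 0.14,"ty": 0,"tz": 0.02,"wx": 0,"wy": 0,"wz": 0,"claw": 1}
    - {"tx": 0.16,"ty": 0,"tz": 0.03,"wx": 0,"wy": 0,"wz": 0,"claw": 1}
    - {"tx": 0.16,"ty": 0,"tz": 0.09,"wx": 0,"wy": 0,"wz": 0,"claw": 1}
    - {"tx": 0.1,"ty": 0,"tz": 0.1,"wx": 0,"wy": 0,"wz": 0,"claw": 1}
    - {"tx": 0,"ty": 0,"tz": 0.08,"wx": 0,"wy": 0,"wz": 0,"claw": 1}

```text
time: 58.38
tcp_pos: [523.6, 318.9, 174.9]
tool_rot: [0.005, 0.706, 0.708, -0.005]
ft_force: [-0.6, -1.0, -0.4]
grip_width: 21.8
finger_force: 58.9
```

Emit:
servo_tool:
  increments:
    - {"tx": 0,"ty": 0,"tz": 0,"wx": 0,"wy": 0,"wz": 0,"claw": 1}
    - {"tx": 0,"ty": 0,"tz": 0,"wx": 0,"wy": 0,"wz": 0,"claw": 1}
    - {"tx": 0,"ty": 0,"tz": 0,"wx": 0,"wy": 0,"wz": 0,"claw": 1}

```text
time: 58.75
tcp_pos: [525.3, 315.7, 177.8]
tool_rot: [0.006, 0.708, 0.706, -0.004]
ft_force: [0.5, 0.3, -1.5]
grip_width: 21.5
finger_force: 58.9
```

```bash
python3 - <<'E'
from h import *
s=ctrl.observe(); print(s['time'],s['tcp_pos'],s['ft_force'],R_of(s['tool_rot'])[:,2])
plan([524.4,316.3,129+20.4+1],tool(FY,.015),n=3)
E
```

```text
58.75 [525.31945481 315.74415457 177.76410848] [ 0.46638473  0.28253876 -1.47626952] [ 0.00313545 -0.01358017 -0.99990287]
to [524.4 316.3 150.4] dist 27.4 n 3
{"tx": 0.002, "ty": -0.002, "tz": 0.046, "wx": 0.001, "wy": -0.0, "wz": 0.001, "claw": null}
{"tx": 0.002, "ty": -0.002, "tz": 0.046, "wx": 0.001, "wy": -0.0, "wz": 0.001, "claw": null}
{"tx": 0.002, "ty": -0.002, "tz": 0.046, "wx": 0.001, "wy": -0.0, "wz": 0.001, "claw": null}
```

Emit:
servo_tool:
  increments:
    - {"tx": 0.002,"ty": -0.002,"tz": 0.046,"wx": 0.001,"wy": 0,"wz": 0,"claw": 1}
    - {"tx": 0.002,"ty": -0.002,"tz": 0.046,"wx": 0.001,"wy": 0,"wz": 0,"claw": 1}
    - {"tx": 0.002,"ty": -0.002,"tz": 0.046,"wx": 0.001,"wy": 0,"wz": 0,"claw": 1}
    - {"tx": 0,"ty": 0,"tz": 0,"wx": 0,"wy": 0,"wz": 0,"claw": 1}
    - {"tx": 0,"ty": 0,"tz": 0,"wx": 0,"wy": 0,"wz": 0,"claw": 1}

```text
time: 59.38
tcp_pos: [523.4, 317.5, 149.1]
tool_rot: [0.004, 0.707, 0.707, -0.006]
ft_force: [0.0, -0.2, -0.5]
grip_width: 21.7
finger_force: 58.9
```

Emit:
servo_tool:
  increments:
    - {"tx": 0,"ty": 0,"tz": 0.012,"wx": 0,"wy": 0,"wz": 0,"claw": 1}
    - {"tx": 0,"ty": 0,"tz": 0.012,"wx": 0,"wy": 0,"wz": 0,"claw": 1}
    - {"tx": 0,"ty": 0,"tz": 0,"wx": 0,"wy": 0,"wz": 0,"claw": 1}

```text
time: 59.75
tcp_pos: [523.6, 317.8, 144.8]
tool_rot: [0.004, 0.707, 0.707, -0.006]
ft_force: [0.1, 0.4, 1.6]
grip_width: 22.0
finger_force: 59.2
```

```bash
python3 - <<'E'
from h import *
s=ctrl.observe(); print(s['time'],s['tcp_pos'],s['ft_force'],R_of(s['tool_rot'])[:,2])
E
```

```text
59.75 [523.6475085  317.7874752  144.81686079] [0.09407881 0.41179678 1.62342068] [-0.00222517 -0.01348601 -0.99990658]
```

Emit:
servo_tool:
  increments:
    - {"tx": 0,"ty": 0.001,"tz": 0.008,"wx": 0,"wy": 0,"wz": 0,"claw": 1}
    - {"tx": 0,"ty": 0,"tz": 0.008,"wx": 0,"wy": 0,"wz": 0,"claw": 1}
    - {"tx": 0,"ty": 0,"tz": 0,"wx": 0,"wy": 0,"wz": 0,"claw": 1}

```text
time: 60.12
tcp_pos: [523.6, 317.7, 141.2]
tool_rot: [0.004, 0.707, 0.707, -0.006]
ft_force: [-0.5, 1.4, 3.5]
grip_width: 21.4
finger_force: 59.2
```

Emit:
servo_tool:
  increments:
    - {"tx": 0,"ty": 0,"tz": 0.008,"wx": 0,"wy": 0,"wz": 0,"claw": 1}
    - {"tx": 0,"ty": 0,"tz": 0,"wx": 0,"wy": 0,"wz": 0,"claw": 1}
    - {"tx": 0,"ty": 0,"tz": 0,"wx": 0,"wy": 0,"wz": 0,"claw": 1}

```text
time: 60.5
tcp_pos: [523.6, 317.9, 140.6]
tool_rot: [0.004, 0.707, 0.707, -0.006]
ft_force: [-2.5, 1.3, 9.1]
grip_width: 21.6
finger_force: 60.0
```

Emit:
servo_tool:
  increments:
    - {"tx": 0,"ty": 0,"tz": 0.006,"wx": 0,"wy": 0,"wz": 0,"claw": 1}
    - {"tx": 0,"ty": 0,"tz": 0.006,"wx": 0,"wy": 0,"wz": 0,"claw": 1}
    - {"tx": 0,"ty": 0,"tz": 0,"wx": 0,"wy": 0,"wz": 0,"claw": 1}
    - {"tx": 0,"ty": 0,"tz": 0,"wx": 0,"wy": 0,"wz": 0,"claw": 1}

```text
time: 61.0
tcp_pos: [523.6, 317.9, 140.4]
tool_rot: [0.003, 0.707, 0.707, -0.005]
ft_force: [-7.4, -0.9, 24.7]
grip_width: 21.3
finger_force: 61.4
```

```bash
cat >> h.py <<'E'
def lidplane(f,s,hi=True):
    P=cloud(f); x=f['color'].astype(int); d=P[...,:2]-[525,318]; r=np.hypot(d[...,0],d[...,1])
    m=(r>16)&(r<40)&(x.max(2)<80)&(P[...,2]>120)&(P[...,2]<150); q=P[m]; A=np.c_[q[:,:2]-[525,317.5],np.ones(len(q))]
    for _ in range(3):
        k=np.linalg.lstsq(A,q[:,2],rcond=None)[0]; e=abs(A@k-q[:,2]); g=e<3*np.median(e)+.3; A,q=A[g],q[g]
    return k.round(4),len(q)
E
python3 - <<'E'
from h import *
s=ctrl.observe(); print(s['time'],s['tcp_pos'],s['ft_force'],s['torque'])
print('wrist',lidplane(grab('wrist'),s)); print('scene',lidplane(grab('scene'),s)); print('side',lidplane(grab('side'),s)); print(deck_tilt())
E
```

```text
61.0 [523.62928717 317.85864345 140.42340607] [-7.36782279 -0.85265614 24.74449094] [-0.15937879  1.46954217 -0.03202309]
wrist (array([-1.600000e-03, -3.080000e-02,  1.345913e+02]), 13225)
scene (array([ 2.70000e-02, -3.98000e-02,  1.32437e+02]), 278)
side (array([ 5.000000e-04, -3.430000e-02,  1.334735e+02]), 126)
(array([-2.43459781e-03, -3.25643470e-02,  3.79932926e+01]), 400)
```

It bottomed out at 25 N. The disc's slope matches the deck and its top is at 134.6, which is home. I'll ease off, release and check.

Emit:
servo_tool:
  increments:
    - {"tx": 0,"ty": 0,"tz": -0.008,"wx": 0,"wy": 0,"wz": 0,"claw": 1}
    - {"tx": 0,"ty": 0,"tz": 0,"wx": 0,"wy": 0,"wz": 0,"claw": 0}
    - {"tx": 0,"ty": 0,"tz": 0,"wx": 0,"wy": 0,"wz": 0,"claw": -0.2}
    - {"tx": 0,"ty": 0,"tz": 0,"wx": 0,"wy": 0,"wz": 0,"claw": -0.2}
    - {"tx": 0,"ty": 0,"tz": -0.15,"wx": 0,"wy": 0,"wz": 0,"claw": -0.2}

```text
time: 61.82
tcp_pos: [521.6, 316.9, 166.6]
tool_rot: [0.004, 0.707, 0.707, -0.009]
ft_force: [0.8, 1.1, -0.3]
grip_width: 51.0
finger_force: 0.0
```

Emit:
servo_tool:
  increments:
    - {"tx": 0,"ty": 0,"tz": -0.25,"wx": 0,"wy": 0,"wz": 0,"claw": -0.2}
    - {"tx": -0.15,"ty": 0,"tz": -0.2,"wx": 0,"wy": 0,"wz": 0,"claw": -0.2}
    - {"tx": -0.2,"ty": 0,"tz": -0.05,"wx": 0,"wy": 0,"wz": 0,"claw": -0.2}
    - {"tx": 0,"ty": 0,"tz": 0,"wx": 0,"wy": 0,"wz": 0,"claw": -0.2}
    - {"tx": 0,"ty": 0,"tz": 0,"wx": 0,"wy": 0,"wz": 0,"claw": -0.2}

```text
time: 62.45
tcp_pos: [523.5, 249.6, 269.3]
tool_rot: [0.004, 0.707, 0.707, -0.006]
ft_force: [-0.1, 0.0, -0.3]
grip_width: 50.8
finger_force: 0.0
```

```bash
python3 - <<'E'
from h import *
s=ctrl.observe(); print(s['time'],s['tcp_pos'],s['ft_force'])
f=grab('wrist'); print('wrist',lidplane(f,s)); print(deck_tilt()); P=cloud(f); z=P[...,2]
d=P[...,:2]-[525,318]; m=(np.hypot(d[...,0],d[...,1])<46)&(z>131)&(z<140); print('lid',rect(P,m))
tb=F(35,-102,57); m=(z>52)&(z<62)&(abs(P[...,0]-tb[0])<25)&(abs(P[...,1]-tb[1])<20); print('tab',rect(P,m),'want',tb, 'z',np.nanmedian(z[m]))
cv2.imwrite('pics/w14.png',f['color'][:,:,::-1])
g=grab('scene'); P=cloud(g); z=P[...,2]
x=g['color'].astype(int); m=(abs(P[...,0]-662)<35)&(P[...,1]>-312)&(P[...,1]<-140)&(x.min(2)>125); print('chute',rect(P,m),np.nanpercentile(z[m],[5,95]))
m=(abs(P[...,0]-432)<45)&(P[...,1]>-275)&(P[...,1]<35)&(z>5)&(z<25); print('bar',rect(P,m),np.nanpercentile(z[m],[5,95]))
cv2.imwrite('pics/s14.png',g['color'][:,:,::-1])
E
```

```text
62.45 [523.47436553 249.58081993 269.3345185 ] [-0.14744978  0.02899241 -0.32945923]
wrist (array([-9.00000e-04, -3.18000e-02,  1.34698e+02]), 8684)
(array([-3.46523511e-03, -3.33432527e-02,  3.79690956e+01]), 954)
lid (array([524.44281006, 318.30822754]), array([83.08188629, 83.3093338 ]), 43.26261520385742)
tab (array([560.43109131, 191.41409302]), array([14.09048367, 24.19669342]), 1.2866586446762085) want [559.28737367 190.89183725  57.        ] z 57.607009279406356
chute (array([ 667.37695312, -223.65704346]), array([ 44.85073853, 163.62345886]), 7.3916120529174805) [ 0.22070896 18.47368003]
bar (array([ 432.7756958 , -118.86816406]), array([ 37.17742538, 300.8465271 ]), 6.01113224029541) [ 6.18763736 17.01515163]
```

View pics/s14.png

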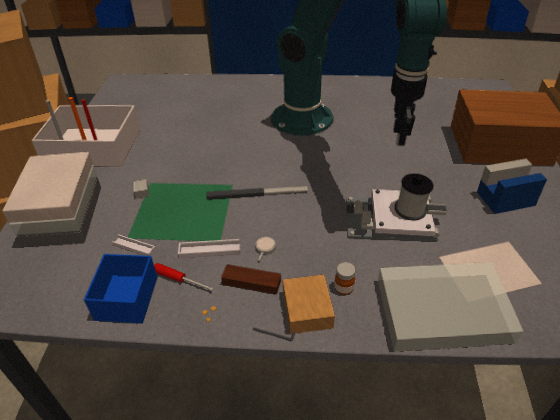

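The final scene is as asked:
- **Lid:** home and level on the hopper at (414,188).
- **Shim:** under the deck, which is held at 0.032 rad.
- **Bar and chute:** lying flat at (258,192) and (210,248), clear of the feeder.
- **Bystanders:** untouched.

Time to hand in.

```bash
python3 -c "
from plant import ctrl
print(ctrl.job_done())"
```

```text
the job is handed in; nothing more can be done
None
```

The job is handed in at about 62 s of the 210 s allowed: the deck rests on the shim, all three blocks are in the hopper, the lid is home and level, and the bar and chute lie flat on the bench clear of the feeder; the hand-in gave no verdict, so the outcome rests on my own camera checks.

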